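# Gauge the bores of the brass collars on the job boards

### The arm

A 6-joint arm with a two-finger parallel gripper is mounted at the origin on the work surface. World frame = base frame: x ahead of the robot, y to its left, z up, the work surface at z = 0. Lengths are in m, angles in rad, forces in N, time in s.
With the tool pointing down it reaches from about 0.425 to 0.95 m from the base axis. Payload 3.5 kg.
Tool frame: the origin (TCP) lies at the very end of the fingers, on their centre line; the grasp point (between the pads) lies 19 mm behind it (tcp_to_grasp is the distance from the TCP to the grasp point, in m); z points along the fingers, y is the direction in which the jaws open and shut (so a half turn about z gives the same grasp; the last joint's range is limited). The gripper opens to 85 mm and grips with 20 to 120 N. Pads are 22 mm wide; open, the fingers measure 114 mm over their backs; the gripper's body (76 mm by 85 mm) begins 54 mm behind the grasp point. The pads swing forward as they close: fully open they stand 13 mm farther back than shut.
Start: joints at [1.162, 0.286, 1.577, -0, 1.279, -0.15], TCP at [0.173, 0.653, 0.231] pointing down, gripper open.
Joint ranges: [-2.77, 2.77], [-0.9, 2.22], [0.21, 2.48], [-1.53, 4.67], [0.24, 2.81], [-2.84, 2.84]. Speed limits (rad/s): [2.79, 2.79, 3.14, 3.14, 3.14, 3.14].

### API

Orientations are given as a unit quaternion [x, y, z, w].
In Python, from plant import * gives the robot as it stands. The module is installed in compiled form; this text tells all that it offers.
- The arm moves only by the tool arm_command, never from a script. Its argument "steps" is a list of rows, each a list of 3 entries, a list of its own where there are three numbers: the turn, a rotation vector about the tool's x, y, z in rad, then the shift along the tool's x, y, z in m, then the gripper command: -1 is shut, 1 is fully open, values between are in proportion. A call has 1 to 12 rows; each row is the pose to reach, as a shift and turn from the pose measured when the call began, along the tool's axes at that moment; what a row does not reach only later rows make up. A row lasts 1/8 s, in which the tool goes at most 62.5 mm and 10.7 degrees, less where a joint would pass 70% of its speed; a pose out of reach is approached as far as the arm can. A call with a gripper value outside its range is refused whole. The fingers move at their own pace and stop on an object; "force" is the grip in N (left out, the last holds). Time passes only in rows, so rows that repeat a pose let the fingers close. It gives the time, the measured TCP pose, the force and the opening at its end, in the units of the state.
- get_state(): the state, without advancing time (a new reading comes with each control period).
- read_camera(name): name is "scene" or "top"; returns a dict with "frame" (400x640x3 uint8, red, green, blue), "vfov" (degrees; the focal length in pixels is half the picture's height over the tangent of half this angle, whatever the lens; pixels are square), "cx", "cy" (the principal point, pixels), "position" and "rotation" of the camera in the world. Camera axes: x right, y up, looking along -z (the intrinsics and any distortion apply to the point x, -y, -z); pixel columns grow to the right and rows downward; lengths in m; the calibration is good to about 2 mm. A picture is of the moment at which its call begins. There is no depth.
- sign_off(): hands the job in, once; it reports no verdict.
The state is a dict: "time": time; "qpos": joint angles; "dq": joint speeds; "joint_efforts": joint torques, N m; "eef_pos": TCP position; "tcp_rot": TCP orientation; "contact_force": force on the tool from outside, world axes, zero at the start; "wrist_torque": the same for the moment, N m; "opening": opening from 0.0 (shut) to 1.0 (fully open).
Only numpy, scipy, OpenCV 4.12 (cv2) and the standard library are available. Lean on these libraries where they do the work, as an engineer would, in place of code of your own. Each camera call takes 0.05 s, during which the arm holds its last target.

### The job

Gauge the bore of the brass collar on every job board: pry the gauge case right open with the flat blade (not with the fingers) and lay the blade back down flat on the bench. For each board take a fresh gauge by its squeeze pads, squeeze them home, lower it squarely into the collar until its flange rests on top, let go so that the plungers spring out against the bore, press the lock cap down, then draw it out by the plain sides so that the width stays locked, and hang it upright between the two wooden rails of the same board. Leave the case open with any spare gauge unlocked in its slot, the boards flat on the bench, and everything else where it is.

Things in the scene. Friction and masses are not known exactly. Their poses are not given: they have to be found in the camera images.
- case: gauge case, fixed: wooden base 130 x 220 x 48 mm under a grey metal cover 72 mm high. Origin: centre of the base's underside; x points from the front to the hinged side, y along the case. A slot 50 mm wide, 200 mm long, open above, runs along y in the middle of the base; the gauges hang in it upright, flanges on the base's top (z = 48 mm), at y about -66, 0 and 66 mm, their y axes along the case's x
- cover (a joint): angle of the case's cover: 0 shut, 1.9 rad right open. The hinge axis runs along the case's y at x = 65 mm, z = 48 mm; the lip in front reaches to x = -81 mm. Lifting the lip takes about 2 N; past about 1.0 rad the cover falls open by itself and stays, before that it falls shut
- pry_gap (a point): mouth of the pry gap at the case's front, at its middle: a gap 9 mm high, 70 mm wide, 16 mm deep, between the cover's steel lip above (5 mm thick) and a steel ledge of the base below (6 mm thick). The point lies at their outer edges, 43.5 mm above the bench; the case's x axis points straight in
- blade: pry blade, 120 g: wooden handle 100 mm long, 20 mm square, and flat steel blade 90 mm long, 20 mm wide, 3 mm thick. Origin: underside of the handle where the blade leaves it; x along the blade: handle end at x = -100 mm, tip at x = 90 mm; the blade's middle plane at z = 10 mm
- gauge_a: bore gauge, 0.3 kg, all three alike. Origin: on its axis, underside of its round stop flange (62 mm across, 4 mm thick); z up, y along the plungers. Handle block over the flange 20 mm (x) by 24 mm (y), z = 4 to 46 mm, x faces plain and flat; black squeeze pads on the y faces, 16 mm wide, z = 10 to 40 mm, 42 mm across when out, 24 mm when squeezed home. Stem below to z = -33 mm, 14 mm thick
- gauge_a_lock (a joint): lock cap on the gauge's top, round, 20 mm across, 10 mm high: 0 up (plungers free; cap's top at z = 62 mm), about 0.0055 m down (plungers held). It is stiff and stays where it is left: about 4 N pushes it down until it clamps the plungers and stops, 14 N pulls it up again
- gauge_a_tip_l (a point): outer end of the brass plunger on the gauge's +y side, at z = -25 mm; rigid with the pad above it. 23 mm from the axis when sprung out, 14 mm when the pad is squeezed home. A spring of 0.2 N drives it out; locked, it bears a few newtons, but a grip on the pads shifts it. The distance between both tips is the width gauged
- gauge_a_tip_r (a point): the same for the plunger on the -y side
- gauge_b: bore gauge, 0.3 kg, all three alike. Origin: on its axis, underside of its round stop flange (62 mm across, 4 mm thick); z up, y along the plungers. Handle block over the flange 20 mm (x) by 24 mm (y), z = 4 to 46 mm, x faces plain and flat; black squeeze pads on the y faces, 16 mm wide, z = 10 to 40 mm, 42 mm across when out, 24 mm when squeezed home. Stem below to z = -33 mm, 14 mm thick
- gauge_b_lock (a joint): lock cap on the gauge's top, round, 20 mm across, 10 mm high: 0 up (plungers free; cap's top at z = 62 mm), about 0.0055 m down (plungers held). It is stiff and stays where it is left: about 4 N pushes it down until it clamps the plungers and stops, 14 N pulls it up again
- gauge_b_tip_l (a point): outer end of the brass plunger on the gauge's +y side, at z = -25 mm; rigid with the pad above it. 23 mm from the axis when sprung out, 14 mm when the pad is squeezed home. A spring of 0.2 N drives it out; locked, it bears a few newtons, but a grip on the pads shifts it. The distance between both tips is the width gauged
- gauge_b_tip_r (a point): the same for the plunger on the -y side
- gauge_c: bore gauge, 0.3 kg, all three alike. Origin: on its axis, underside of its round stop flange (62 mm across, 4 mm thick); z up, y along the plungers. Handle block over the flange 20 mm (x) by 24 mm (y), z = 4 to 46 mm, x faces plain and flat; black squeeze pads on the y faces, 16 mm wide, z = 10 to 40 mm, 42 mm across when out, 24 mm when squeezed home. Stem below to z = -33 mm, 14 mm thick
- gauge_c_lock (a joint): lock cap on the gauge's top, round, 20 mm across, 10 mm high: 0 up (plungers free; cap's top at z = 62 mm), about 0.0055 m down (plungers held). It is stiff and stays where it is left: about 4 N pushes it down until it clamps the plungers and stops, 14 N pulls it up again
- gauge_c_tip_l (a point): outer end of the brass plunger on the gauge's +y side, at z = -25 mm; rigid with the pad above it. 23 mm from the axis when sprung out, 14 mm when the pad is squeezed home. A spring of 0.2 N drives it out; locked, it bears a few newtons, but a grip on the pads shifts it. The distance between both tips is the width gauged
- gauge_c_tip_r (a point): the same for the plunger on the -y side
- job_a: loose job board lying on the bench, 0.9 kg, all alike: grey board 170 (x) x 70 (y) x 12 mm, origin at the centre of its underside, z up. At x = -45 mm stands a brass collar, 60 mm across, its bore 38 mm wide, 40 mm deep, top at z = 52 mm. Round x = 45 mm is the gauge rest: two wooden rails along x, 70 mm long, 8 mm wide, 50 mm apart, tops at z = 50 mm. May be absent
- job_b: loose job board lying on the bench, 0.9 kg, all alike: grey board 170 (x) x 70 (y) x 12 mm, origin at the centre of its underside, z up. At x = -45 mm stands a brass collar, 60 mm across, its bore 38 mm wide, 40 mm deep, top at z = 52 mm. Round x = 45 mm is the gauge rest: two wooden rails along x, 70 mm long, 8 mm wide, 50 mm apart, tops at z = 50 mm. May be absent
- job_c: loose job board lying on the bench, 0.9 kg, all alike: grey board 170 (x) x 70 (y) x 12 mm, origin at the centre of its underside, z up. At x = -45 mm stands a brass collar, 60 mm across, its bore 38 mm wide, 40 mm deep, top at z = 52 mm. Round x = 45 mm is the gauge rest: two wooden rails along x, 70 mm long, 8 mm wide, 50 mm apart, tops at z = 50 mm. May be absent
- tin: closed jar, 60 mm across, 70 mm high, not part of the job; origin at its underside
- finial: turned brass finial, 48 mm across, 78 mm high, not part of the job; origin at its underside
- hammer: hammer lying on the bench, 200 mm long, not part of the job; origin at its underside
Mind the look-alikes: they are no part of the job. Several things look just like the blade: the one meant starts farthest to the robot's right.

How it is judged:
On the way, in this order (a step that is already met when the one before it is completed fails the run):
1. the cover is being levered up by the blade (value of joint cover above 0.2 rad and contact force between blade and case above 0.3 N), for 0.1 s.
2. the cover stands open (value of joint cover above 1.5 rad), for 0.2 s.
3. a gauge sits in a collar, plungers out to the bore, locked (((x of gauge_a in the frame of job_a between -0.052 and -0.038 m and y of gauge_a in the frame of job_a between -0.007 and 0.007 m and z of gauge_a in the frame of job_a between 0.049 and 0.056 m and distance between gauge_a_tip_l and gauge_a_tip_r between 0.0368 and 0.0397 m and value of joint gauge_a_lock above 0.0042 m) or (x of gauge_a in the frame of job_b between -0.052 and -0.038 m and y of gauge_a in the frame of job_b between -0.007 and 0.007 m and z of gauge_a in the frame of job_b between 0.049 and 0.056 m and distance between gauge_a_tip_l and gauge_a_tip_r between 0.0368 and 0.0397 m and value of joint gauge_a_lock above 0.0042 m) or (x of gauge_a in the frame of job_c between -0.052 and -0.038 m and y of gauge_a in the frame of job_c between -0.007 and 0.007 m and z of gauge_a in the frame of job_c between 0.049 and 0.056 m and distance between gauge_a_tip_l and gauge_a_tip_r between 0.0368 and 0.0397 m and value of joint gauge_a_lock above 0.0042 m) or (x of gauge_b in the frame of job_a between -0.052 and -0.038 m and y of gauge_b in the frame of job_a between -0.007 and 0.007 m and z of gauge_b in the frame of job_a between 0.049 and 0.056 m and distance between gauge_b_tip_l and gauge_b_tip_r between 0.0368 and 0.0397 m and value of joint gauge_b_lock above 0.0042 m) or (x of gauge_b in the frame of job_b between -0.052 and -0.038 m and y of gauge_b in the frame of job_b between -0.007 and 0.007 m and z of gauge_b in the frame of job_b between 0.049 and 0.056 m and distance between gauge_b_tip_l and gauge_b_tip_r between 0.0368 and 0.0397 m and value of joint gauge_b_lock above 0.0042 m) or (x of gauge_b in the frame of job_c between -0.052 and -0.038 m and y of gauge_b in the frame of job_c between -0.007 and 0.007 m and z of gauge_b in the frame of job_c between 0.049 and 0.056 m and distance between gauge_b_tip_l and gauge_b_tip_r between 0.0368 and 0.0397 m and value of joint gauge_b_lock above 0.0042 m) or (x of gauge_c in the frame of job_a between -0.052 and -0.038 m and y of gauge_c in the frame of job_a between -0.007 and 0.007 m and z of gauge_c in the frame of job_a between 0.049 and 0.056 m and distance between gauge_c_tip_l and gauge_c_tip_r between 0.0368 and 0.0397 m and value of joint gauge_c_lock above 0.0042 m) or (x of gauge_c in the frame of job_b between -0.052 and -0.038 m and y of gauge_c in the frame of job_b between -0.007 and 0.007 m and z of gauge_c in the frame of job_b between 0.049 and 0.056 m and distance between gauge_c_tip_l and gauge_c_tip_r between 0.0368 and 0.0397 m and value of joint gauge_c_lock above 0.0042 m) or (x of gauge_c in the frame of job_c between -0.052 and -0.038 m and y of gauge_c in the frame of job_c between -0.007 and 0.007 m and z of gauge_c in the frame of job_c between 0.049 and 0.056 m and distance between gauge_c_tip_l and gauge_c_tip_r between 0.0368 and 0.0397 m and value of joint gauge_c_lock above 0.0042 m))), for 0.2 s.
At the end, for the whole second after the job is handed in: Cover open over 1.5 rad; blade flat on the bench; in each board's rest a gauge hangs upright, flange on both rails (axis within 9 mm across, 19 mm along), locked, 36.8 to 39.7 mm over its tips; any other gauge unlocked in the case's slot; boards flat on the bench (value of joint cover above 1.5 rad and height (world z) of blade between -0.01 and 0.015 m and linear speed of blade below 0.03 m/s and ((x of gauge_a in the frame of job_a between 0.026 and 0.064 m and y of gauge_a in the frame of job_a between -0.009 and 0.009 m and z of gauge_a in the frame of job_a between 0.047 and 0.054 m) or (x of gauge_b in the frame of job_a between 0.026 and 0.064 m and y of gauge_b in the frame of job_a between -0.009 and 0.009 m and z of gauge_b in the frame of job_a between 0.047 and 0.054 m) or (x of gauge_c in the frame of job_a between 0.026 and 0.064 m and y of gauge_c in the frame of job_a between -0.009 and 0.009 m and z of gauge_c in the frame of job_a between 0.047 and 0.054 m)) and ((x of gauge_a in the frame of job_b between 0.026 and 0.064 m and y of gauge_a in the frame of job_b between -0.009 and 0.009 m and z of gauge_a in the frame of job_b between 0.047 and 0.054 m) or (x of gauge_b in the frame of job_b between 0.026 and 0.064 m and y of gauge_b in the frame of job_b between -0.009 and 0.009 m and z of gauge_b in the frame of job_b between 0.047 and 0.054 m) or (x of gauge_c in the frame of job_b between 0.026 and 0.064 m and y of gauge_c in the frame of job_b between -0.009 and 0.009 m and z of gauge_c in the frame of job_b between 0.047 and 0.054 m)) and ((x of gauge_a in the frame of job_c between 0.026 and 0.064 m and y of gauge_a in the frame of job_c between -0.009 and 0.009 m and z of gauge_a in the frame of job_c between 0.047 and 0.054 m) or (x of gauge_b in the frame of job_c between 0.026 and 0.064 m and y of gauge_b in the frame of job_c between -0.009 and 0.009 m and z of gauge_b in the frame of job_c between 0.047 and 0.054 m) or (x of gauge_c in the frame of job_c between 0.026 and 0.064 m and y of gauge_c in the frame of job_c between -0.009 and 0.009 m and z of gauge_c in the frame of job_c between 0.047 and 0.054 m)) and angle between each of job_a, job_b, job_c's own z axis and vertical below 0.1 rad and height (world z) of each of job_a, job_b, job_c below 0.01 m and ((x of gauge_a in the frame of case between -0.012 and 0.012 m and y of gauge_a in the frame of case between -0.1 and 0.1 m and z of gauge_a in the frame of case between 0.045 and 0.052 m and value of joint gauge_a_lock below 0.0015 m) or (value of joint gauge_a_lock above 0.0042 m and distance between gauge_a_tip_l and gauge_a_tip_r between 0.0368 and 0.0397 m and angle between gauge_a's own z axis and vertical below 0.12 rad and linear speed of gauge_a below 0.03 m/s)) and ((x of gauge_b in the frame of case between -0.012 and 0.012 m and y of gauge_b in the frame of case between -0.1 and 0.1 m and z of gauge_b in the frame of case between 0.045 and 0.052 m and value of joint gauge_b_lock below 0.0015 m) or (value of joint gauge_b_lock above 0.0042 m and distance between gauge_b_tip_l and gauge_b_tip_r between 0.0368 and 0.0397 m and angle between gauge_b's own z axis and vertical below 0.12 rad and linear speed of gauge_b below 0.03 m/s)) and ((x of gauge_c in the frame of case between -0.012 and 0.012 m and y of gauge_c in the frame of case between -0.1 and 0.1 m and z of gauge_c in the frame of case between 0.045 and 0.052 m and value of joint gauge_c_lock below 0.0015 m) or (value of joint gauge_c_lock above 0.0042 m and distance between gauge_c_tip_l and gauge_c_tip_r between 0.0368 and 0.0397 m and angle between gauge_c's own z axis and vertical below 0.12 rad and linear speed of gauge_c below 0.03 m/s))); the robot touches nothing.
It fails at once if the cover is lifted with the fingers instead of the blade (contact force between the fingers and case above 2 N and value of joint cover between 0.03 and 0.2 rad).
It fails at once if a job board is tipped over (angle between any of job_a, job_b, job_c's own z axis and vertical above 0.6 rad).
It fails at once if the tin, finial or hammer is pushed aside (distance of any of tin, finial, hammer from where it was at the start of the episode above 0.03 m).
Of job_a, job_b, job_c only 2 to 3 are there at a start; the rules pass over those that are not, and their reading is None.
At some moment in a run one of blade, job_a, job_b, job_c may be knocked a few centimetres aside while the robot is not near it.
It also fails if it takes over 210 s, if anything falls off the work surface, if the arm or the gripper's body presses on something with over 40 N, if the wrist force passes 120 N, or if a joint passes its speed limit or range.

## Working session

There is one attempt and no reset: what is moved stays moved. The work goes in short steps, Python scripts to look and compute and a tool call to move; the robot and the scene stay as the last step left them, time stands still between calls to the robot, and variables do not carry over. Pictures are saved under pics/ and viewed, and the job is handed in when it is done.

Besides the shell and the picture viewer there is one more tool, called after ">>>" by a JSON object that holds its "op" and its "data". arm_command: Moves the arm, as the interface text tells. Its arguments: {"type":"object","properties":{"steps":{"type":"array"},"force":{"type":"number"}},"required":["steps"]}

```bash
mkdir -p pics; ls; python3 - <<'E'
from plant import *
import cv2
s=get_state(); print(s)
for n in ("scene","top"):
    c=read_camera(n); cv2.imwrite(f"pics/{n}0.png",c["frame"][:,:,::-1])
    print(n,{k:v for k,v in c.items() if k!="frame"})
E
```

```text
pics
{'time': 0.0, 'qpos': array([ 1.16197717e+00,  2.87191525e-01,  1.57814482e+00, -7.85948389e-06,
        1.27856294e+00, -1.49970987e-01]), 'dq': array([-0.00035552, -0.00073607, -0.0001249 ,  0.00038005, -0.00119557,
        0.0012415 ]), 'joint_efforts': array([ 1.47498686e-03, -4.05982411e+01, -2.92624766e+01, -3.39497467e-05,
        5.98706290e-03,  7.56525338e-06]), 'eef_pos': array([0.17247711, 0.65193597, 0.22994733]), 'tcp_rot': array([ 1.29061852e-01,  9.91635875e-01, -1.10962867e-03, -3.14438319e-04]), 'contact_force': array([ 0.34361703, -0.29513508,  0.3947616 ]), 'wrist_torque': array([ 0.02211213, -0.01917757, -0.02979293]), 'opening': 1.0010865429408613}
scene {'vfov': 51.778638042633915, 'cx': 316.25791774832487, 'cy': 198.8493177285752, 'position': array([1.40164533, 0.22318409, 0.97627744]), 'rotation': array([0.2376412 , 0.30119483, 0.72851058, 0.56752152])}
top {'vfov': 53.78010555452923, 'cx': 321.0524443747937, 'cy': 198.5729842939101, 'position': array([0.37541171, 0.02395868, 1.30983678]), 'rotation': array([ 0.03573406, -0.04710923, -0.70154337,  0.71016949])}
```

View pics/scene0.png

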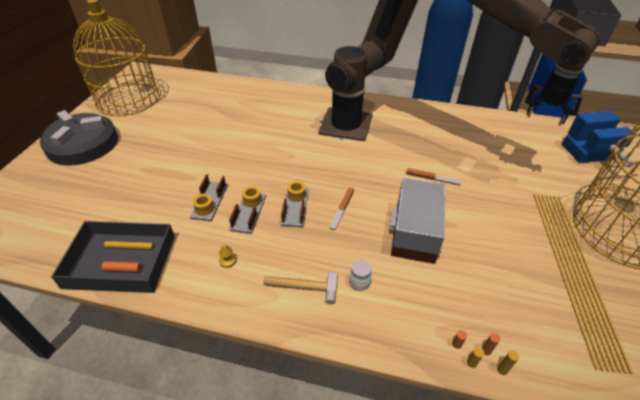

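View pics/top0.png

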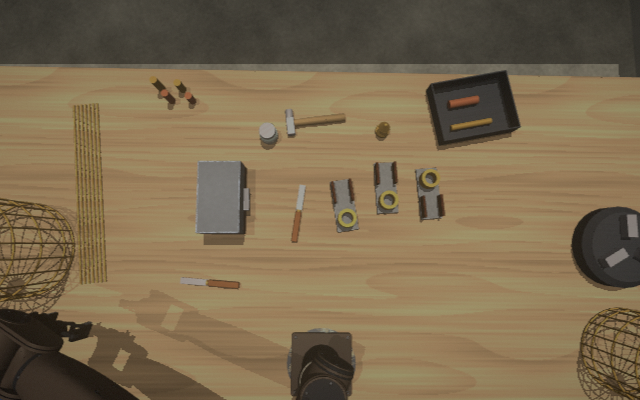

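```bash
cat > h.py <<'E'
from plant import *
import cv2, numpy as np, os
from scipy.spatial.transform import Rotation as R
def cam(n):
    c=read_camera(n); c['f']=c['frame'].shape[0]/2/np.tan(np.radians(c['vfov'])/2); c['R']=R.from_quat(c['rotation']).as_matrix(); return c
def ray(c,u,v):
    d=c['R']@np.array([(u-c['cx'])/c['f'],-(v-c['cy'])/c['f'],-1.]); return d
def onplane(c,u,v,z):
    d=ray(c,u,v); p=c['position']; return p+d*(z-p[2])/d[2]
def proj(c,P):
    q=c['R'].T@(np.asarray(P)-c['position']); return np.array([c['cx']+c['f']*q[0]/-q[2], c['cy']-c['f']*q[1]/-q[2]])
def tri(ca,ua,cb,ub):
    da=ray(ca,*ua); db=ray(cb,*ub); A=np.stack([da,-db],1); s=np.linalg.lstsq(A,cb['position']-ca['position'],rcond=None)[0]
    a=ca['position']+da*s[0]; b=cb['position']+db*s[1]; return (a+b)/2, np.linalg.norm(a-b)
def crop(c,x0,y0,x1,y1,k,name):
    im=cv2.resize(c['frame'][y0:y1,x0:x1,::-1],None,fx=k,fy=k,interpolation=cv2.INTER_CUBIC)
    cv2.imwrite(f'pics/{name}.png',im)
def mv(pos,yaw=None,Rt=None):
    """row (turn, shift) to reach world pos with tool down; yaw = world angle of tool y(jaw) axis"""
    s=get_state(); R0=R.from_quat(s['tcp_rot'])
    if Rt is None:
        best=None
        for y in ([yaw,yaw+np.pi] if yaw is not None else []):
            Y=np.array([np.cos(y),np.sin(y),0]); Z=np.array([0,0,-1.]); X=np.cross(Y,Z)
            Rc=R.from_matrix(np.stack([X,Y,Z],1)); t=(R0.inv()*Rc).as_rotvec()
            print('opt yaw',round(y,3),'turn',np.round(t,3))
        t=None
    else: t=(R0.inv()*Rt).as_rotvec(); print('turn',np.round(t,3))
    sh=R0.inv().apply(np.asarray(pos)-s['eef_pos']); print('shift',np.round(sh,4), 'q6',round(s['qpos'][5],3),'t',round(s['time'],2))
def st():
    s=get_state(); print('t',round(s['time'],2),'pos',np.round(s['eef_pos'],4),'y-axis',np.round(R.from_quat(s['tcp_rot']).as_matrix()[:,1],3),'z',np.round(R.from_quat(s['tcp_rot']).as_matrix()[:,2],3),'F',np.round(s['contact_force'],2),'open',round(s['opening'],3),'q',np.round(s['qpos'],3))
E
python3 - <<'E'
from h import *
c=cam('top'); crop(c,180,140,460,250,2.8,'t1'); 
d=cam('scene'); crop(d,180,150,460,270,2.8,'s1'); crop(c,180,140,320,300,3.5,'t2')
E
```

```text
(no output)
```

View pics/t1.png

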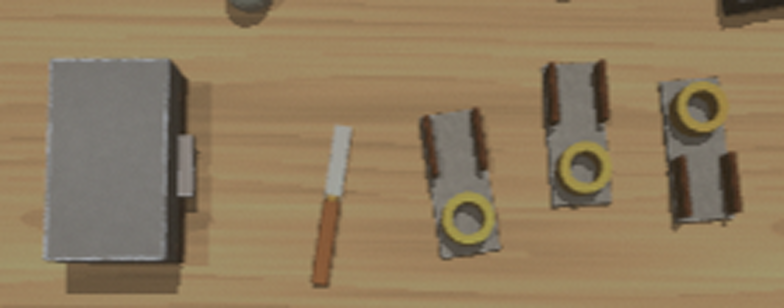

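View pics/s1.png

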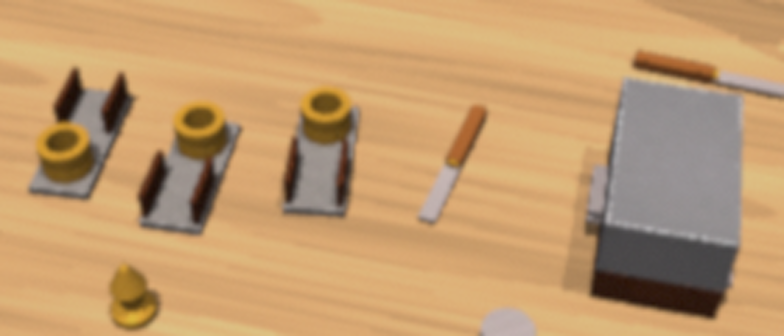

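View pics/t2.png

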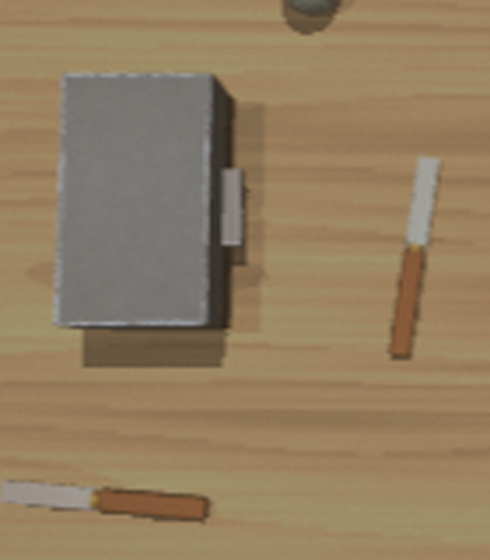

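```bash
cat > m.py <<'E'
from h import *
def blobs(c,lo,hi,roi,mina=20):
    hsv=cv2.cvtColor(c['frame'],cv2.COLOR_RGB2HSV); m=cv2.inRange(hsv,lo,hi); k=np.zeros_like(m); x0,y0,x1,y1=roi; k[y0:y1,x0:x1]=m[y0:y1,x0:x1]
    cs,_=cv2.findContours(k,cv2.RETR_EXTERNAL,cv2.CHAIN_APPROX_NONE)
    return [q for q in cs if cv2.contourArea(q)>=mina]
E
python3 - <<'E'
from m import *
c=cam('top'); hsv=cv2.cvtColor(c['frame'],cv2.COLOR_RGB2HSV)
for (u,v) in [(347,209),(347,228),(389,210),(343,182+20),(300,190),(296,228),(330,230),(353,190),(335,195),(220,200),(246,200),(441,204)]: print((u,v),c['frame'][v,u],hsv[v,u])
f=c['f']; print(f)
cs=[(198.3,161.1),(240.6,161.1),(239.1,233.1),(195.4,232.9)]
P=[onplane(c,*p,0.120) for p in cs]; print(np.round(P,4)); print([round(np.linalg.norm(P[i]-P[(i+1)%4]),4) for i in range(4)])
for p in [(249.4,188.6),(248.6,210)]: print(np.round(onplane(c,*p,0.053),4))
d=cam('scene')
# scene cover top corners (crop 180,150 scale2.8)
sc=[(743,95),(628,80),(607,225),(737,243)]
for i,p in enumerate(sc): print(np.round(onplane(d,180+p[0]/2.8,150+p[1]/2.8,0.12),4))
E
```

```text
(347, 209) [158 145  77] [ 25 131 158]
(347, 228) [82 76 68] [17 44 82]
(389, 210) [79 72 65] [15 45 79]
(343, 202) [125 120 112] [ 18  27 125]
(300, 190) [161 158 152] [ 20  14 161]
(296, 228) [135  90  57] [ 13 147 135]
(330, 230) [152 124  89] [ 17 106 152]
(353, 190) [120  95  68] [ 16 111 120]
(335, 195) [86 69 57] [12 86 86]
(220, 200) [123 121 117] [ 20  12 123]
(246, 200) [136 129 122] [ 15  26 136]
(441, 204) [70 48 33] [ 12 135  70]
394.3912217315816
[[0.626  0.3821 0.12  ]
 [0.6279 0.2532 0.12  ]
 [0.4082 0.25   0.12  ]
 [0.4073 0.3803 0.12  ]]
[np.float64(0.1288), np.float64(0.2197), np.float64(0.1303), np.float64(0.2187)]
[0.5527 0.2348 0.053 ]
[0.4838 0.2351 0.053 ]
[0.4061 0.3853 0.12  ]
[0.4126 0.2609 0.12  ]
[0.6307 0.2613 0.12  ]
[0.6227 0.3854 0.12  ]
```

```bash
cat >> m.py <<'E'
def collars(c,roi,z=0.052):
    out=[]
    for q in blobs(c,(22,100,90),(35,255,255),roi,40):
        h=cv2.convexHull(q); (u,v),ax,an=cv2.fitEllipse(h); out.append((u,v,ax))
    return out
def handle(c,roi,lo=(8,125,90),hi=(16,255,255),mina=60):
    out=[]
    for q in blobs(c,lo,hi,roi,mina):
        out.append(cv2.minAreaRect(q))
    return out
E
python3 - <<'E'
from m import *
c=cam('top'); d=cam('scene')
for o in collars(c,(325,150,460,240)): print('top',np.round(o[:2],1),np.round(o[2],1),np.round(onplane(c,o[0],o[1],0.052),4))
for o in collars(d,(180,170,320,240)): print('scene',np.round(o[:2],1),np.round(o[2],1))
for o in handle(c,(280,180,320,250)): print('h',o)
for o in handle(d,(300,150,370,240)): print('hs',o)
for n,p in [('a',(397.8,193.0)),('b',(428,178))]: pass
hsv=cv2.cvtColor(d['frame'],cv2.COLOR_RGB2HSV)
for p in [(347,195),(296,185),(250,193)]: print(hsv[p[1],p[0]])
E
```

```text
top [346.8 217.7] [18.2 18.7] [ 0.4632 -0.0786  0.052 ]
top [388.6 199.4] [18.1 18.9] [ 0.5238 -0.2132  0.052 ]
top [430.2 177.5] [17.4 17.7] [ 0.5972 -0.3491  0.052 ]
h ((295.8936462402344, 226.20904541015625), (5.6863837242126465, 30.11311149597168), 8.530765533447266)
hs ((346.5000305175781, 197.00001525878906), (8.049844741821289, 22.807889938354492), 26.56505012512207)
[ 13 180 176]
[ 19 194 108]
[ 19 187 101]
```

```bash
python3 - <<'E'
from m import *
c=cam('top'); d=cam('scene')
for P in [(.4632,-.0786,.052),(.5238,-.2132,.052),(.5972,-.3491,.052)]:
    u=proj(d,P); print(u, (u-np.array([180,150]))*2.8)
print('handle', onplane(c,295.9,226.2,0.02))
im=d['frame'][150:270,180:460,::-1].copy(); im=cv2.resize(im,None,fx=2.8,fy=2.8,interpolation=cv2.INTER_CUBIC)
for P in [(.4632,-.0786,.052),(.5238,-.2132,.052),(.5972,-.3491,.052),tuple(onplane(c,295.9,226.2,0.02)),(.626,.3821,.12),(.6279,.2532,.12),(.4082,.25,.12)]:
    u=(proj(d,P)-[180,150])*2.8; cv2.circle(im,tuple(int(round(x)) for x in u),3,(0,0,255),-1)
cv2.imwrite('pics/s2.png',im)
# blade outline in top
im=c['frame'][180:250,280:320,::-1]; cv2.imwrite('pics/b1.png',cv2.resize(im,None,fx=8,fy=8,interpolation=cv2.INTER_CUBIC))
E
```

```text
[295.22589262 186.82646298] [322.63249933 103.11409635]
[249.91307496 192.21972168] [195.75660988 118.21522069]
[201.16389607 200.45875357] [ 59.25890898 141.28450999]
handle [0.43559953 0.08508693 0.02      ]
```

View pics/s2.png

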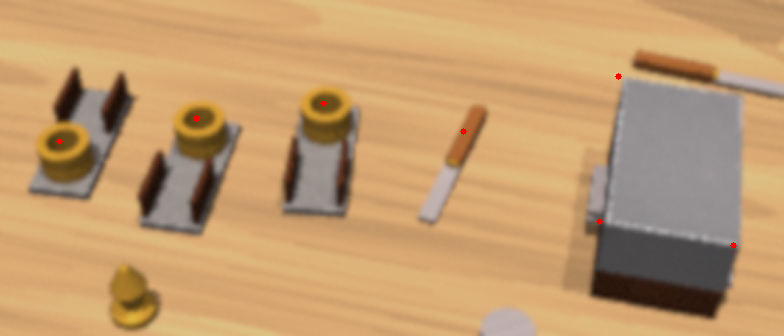

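View pics/b1.png

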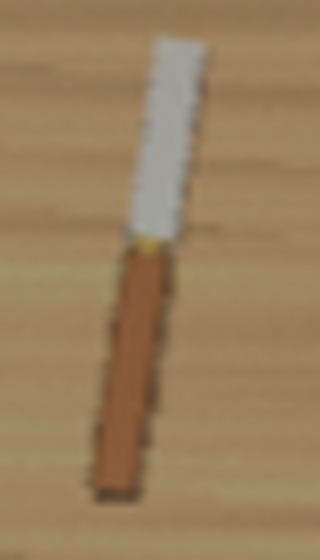

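```bash
python3 - <<'E'
from m import *
c=cam('top')
t=onplane(c,302.1,184.6,0.0115); e=onplane(c,294.1,241.4,0.02); n=onplane(c,298.5,210.2,0.02)
print(t,e,n,np.linalg.norm((t-e)[:2])); v=t-e; yaw=np.arctan2(v[1],v[0]); print('yaw',yaw)
g=e+np.array([np.cos(yaw),np.sin(yaw),0])*0.05; print('mid',g)
mv((0.4356,0.0855,0.12),yaw+np.pi/2); st()
E
```

```text
[0.57441479 0.06746878 0.0115    ] [0.38622958 0.09000669 0.02      ] [0.48808709 0.07754905 0.02      ] 0.1895300202394154
yaw -0.11919676837652404
mid [0.43587481 0.08406096 0.02      ]
opt yaw 1.452 turn [-0.   -0.   -0.14]
opt yaw 4.593 turn [-0.     0.     3.002]
shift [-0.3993 -0.4809  0.1113] q6 -0.15 t 0.55
t 0.55 pos [0.1727 0.6525 0.2313] y-axis [ 0.256  0.967 -0.   ] z [-0. -0. -1.] F [-0.02 -0.01 -0.05] open 1.0 q [ 1.162  0.286  1.577  0.     1.279 -0.15 ]
```

```bash
python3 - <<'E'
from m import *
mv((0.4557,0.0817,0.23),-0.1192+np.pi/2)
E
```

```text
opt yaw 1.452 turn [-0.   -0.   -0.14]
opt yaw 4.593 turn [-0.     0.     3.002]
shift [-0.4197 -0.4794  0.0013] q6 -0.15 t 0.55
```

>>> {"op": "arm_command", "data": {"steps": [[[0,0,0.3],[-0.042,-0.048,0],1],[[0,0,0.6],[-0.084,-0.096,0],1],[[0,0,0.75],[-0.126,-0.144,0],1],[[0,0,0.9],[-0.168,-0.192,0],1],[[0,0,1.1],[-0.21,-0.24,0],1],[[0,0,1.3],[-0.252,-0.288,0],1],[[0,0,1.5],[-0.294,-0.336,0],1],[[0,0,1.7],[-0.336,-0.384,0],1],[[0,0,1.9],[-0.378,-0.432,0],1],[[0,0,2.1],[-0.42,-0.479,0],1],[[0,0,2.3],[-0.42,-0.479,0],1],[[0,0,2.5],[-0.42,-0.479,0],1]]}}

```text
time: 2.05
eef_pos: [0.4568, 0.0804, 0.2316]
tcp_rot: [0.952, 0.307, 0.0, 0.0]
contact_force: [0.0, -0.2, 0.5]
opening: 0.998
```

```bash
python3 - <<'E'
from m import *
mv((0.4557,0.0817,0.10),-0.1192+np.pi/2); st()
E
```

```text
opt yaw 1.452 turn [ 0.     0.    -2.399]
opt yaw 4.593 turn [ 0.    -0.     0.743]
shift [-1.000e-04 -1.700e-03  1.316e-01] q6 0.902 t 2.05
t 2.05 pos [0.4568 0.0804 0.2316] y-axis [ 0.584 -0.812  0.   ] z [ 0. -0. -1.] F [ 0.   -0.18  0.47] open 0.998 q [-0.045 -0.196  2.077 -0.     1.261  0.902]
```

>>> {"op": "arm_command", "data": {"steps": [[[0,0,0.19],[0,-0.001,0.02],1],[[0,0,0.38],[0,-0.0015,0.04],1],[[0,0,0.57],[0,-0.0017,0.06],1],[[0,0,0.743],[0,-0.0017,0.08],1],[[0,0,0.743],[0,-0.0017,0.12],1],[[0,0,0.743],[0,-0.0017,0.16],1],[[0,0,0.743],[0,-0.0017,0.18],1],[[0,0,0.743],[0,-0.0017,0.18],1]]}}

```text
time: 3.05
eef_pos: [0.4544, 0.0818, 0.0501]
tcp_rot: [0.998, -0.06, -0.002, 0.0]
contact_force: [0.5, -0.0, 0.5]
opening: 0.995
```

```bash
python3 - <<'E'
from m import *
c=cam('top'); crop(c,260,170,340,260,6,'g1'); d=cam('scene'); crop(d,280,130,400,240,6,'g2')
mv((0.4557,0.0817,0.003),-0.1192+np.pi/2); st()
E
```

```text
opt yaw 1.452 turn [-3.000e-03  0.000e+00  3.141e+00]
opt yaw 4.593 turn [-0.    -0.002 -0.   ]
shift [-0.0009  0.0002  0.0494] q6 1.648 t 3.15
t 3.15 pos [0.4565 0.0818 0.0524] y-axis [-0.119 -0.993 -0.   ] z [ 0.002 -0.    -1.   ] F [0.6  0.38 0.85] open 1.0 q [-0.042  0.055  2.207 -0.     0.878  1.648]
```

View pics/g1.png

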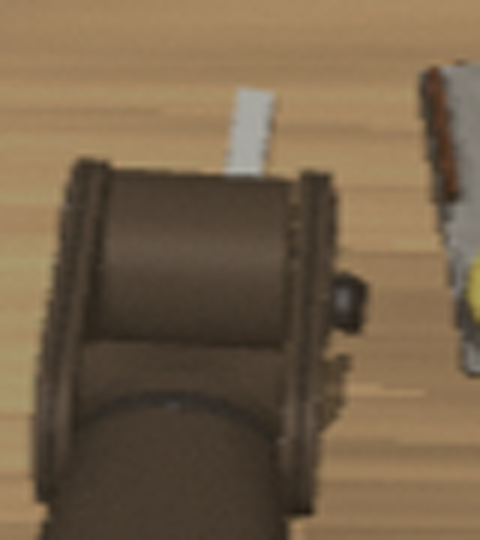

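View pics/g2.png

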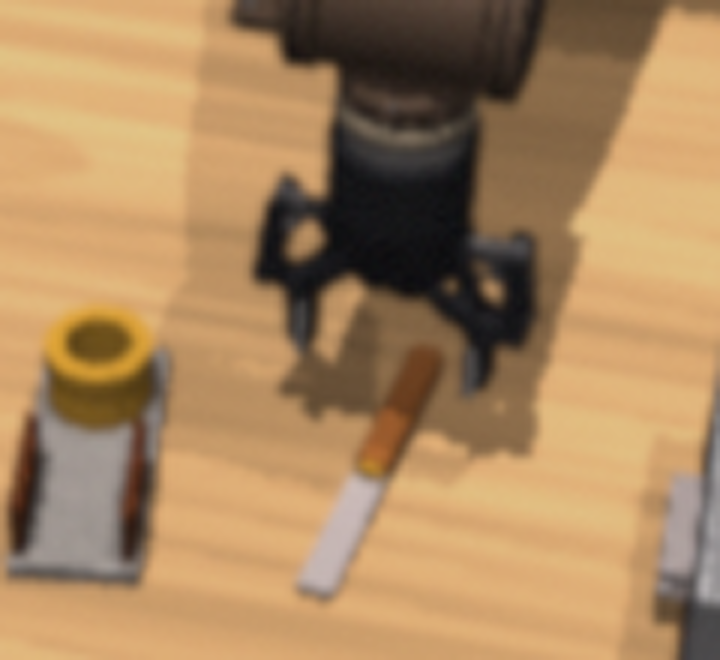

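>>> {"op": "arm_command", "data": {"steps": [[[0,0,0],[-0.001,0,0.03],1],[[0,0,0],[-0.001,0,0.047],1],[[0,0,0],[-0.001,0,0.047],1],[[0,0,0],[-0.001,0,0.047],-1],[[0,0,0],[-0.001,0,0.047],-1],[[0,0,0],[-0.001,0,0.047],-1],[[0,0,0],[-0.001,0,0.047],-1],[[0,0,0],[-0.001,0,0.047],-1],[[0,0,0],[-0.001,0,0.047],-1]], "force": 100}}

```text
time: 4.28
eef_pos: [0.4564, 0.0819, 0.0064]
tcp_rot: [0.998, -0.06, 0.001, -0.0]
contact_force: [-1.8, 0.1, 5.4]
opening: 0.2
```

```bash
python3 - <<'E'
from m import *
st()
E
```

```text
t 4.28 pos [0.4564 0.0819 0.0064] y-axis [-0.12  -0.993 -0.   ] z [ 0.003 -0.    -1.   ] F [-1.77  0.12  5.39] open 0.2 q [-0.042  0.148  2.217  0.     0.774  1.649]
```

>>> {"op": "arm_command", "data": {"steps": [[[0,0,0],[0,0,-0.03],-1],[[0,0,0],[0,0,-0.07],-1],[[0,0,0],[0,0,-0.12],-1],[[0,0,0],[0,0,-0.14],-1],[[0,0,0],[0,0,-0.14],-1],[[0,0,0],[0,0,-0.14],-1]]}}

```text
time: 5.03
eef_pos: [0.4548, 0.0819, 0.1447]
tcp_rot: [0.998, -0.06, -0.0, -0.0]
contact_force: [0.3, -0.1, -2.2]
opening: 0.201
```

```bash
python3 - <<'E'
from m import *
st(); d=cam('scene'); crop(d,270,100,410,240,5,'g3')
E
```

```text
t 5.03 pos [0.4548 0.0819 0.1447] y-axis [-0.12  -0.993 -0.   ] z [-0.  0. -1.] F [ 0.34 -0.08 -2.16] open 0.201 q [-0.042 -0.101  2.161  0.     1.082  1.649]
```

View pics/g3.png

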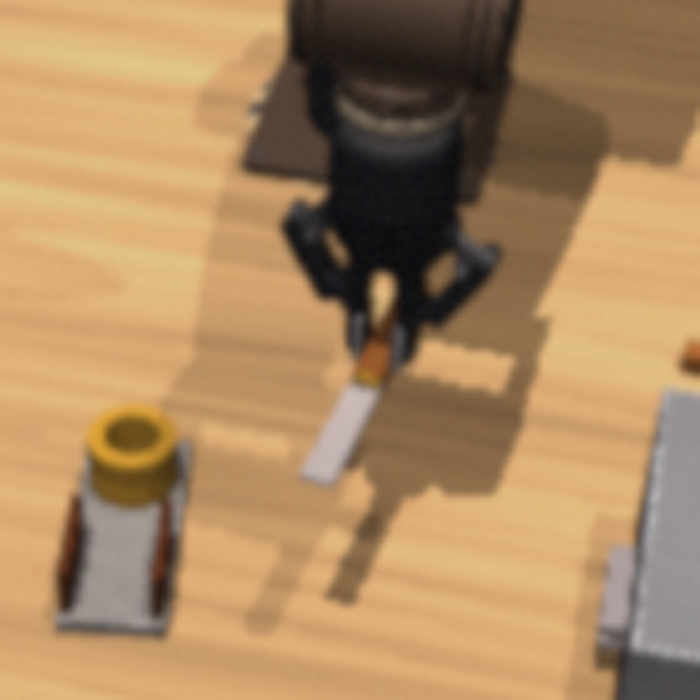

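```bash
python3 - <<'E'
from m import *
mv((0.5195,0.085,0.10),1.582+np.pi/2)
E
```

```text
opt yaw 3.153 turn [1.00e-03 1.00e-03 1.44e+00]
opt yaw 6.294 turn [-1.000e-03  1.000e-03 -1.702e+00]
shift [ 0.0641 -0.0108  0.0443] q6 1.649 t 5.08
```

>>> {"op": "arm_command", "data": {"steps": [[[0,0,-0.18],[0.008,-0.0015,0.006],-1],[[0,0,-0.36],[0.016,-0.003,0.012],-1],[[0,0,-0.54],[0.024,-0.0045,0.018],-1],[[0,0,-0.72],[0.032,-0.006,0.024],-1],[[0,0,-0.9],[0.04,-0.007,0.03],-1],[[0,0,-1.08],[0.048,-0.008,0.036],-1],[[0,0,-1.26],[0.056,-0.009,0.044],-1],[[0,0,-1.44],[0.064,-0.0108,0.044],-1],[[0,0,-1.62],[0.064,-0.0108,0.044],-1],[[0,0,-1.702],[0.064,-0.0108,0.044],-1],[[0,0,-1.702],[0.064,-0.0108,0.044],-1],[[0,0,-1.702],[0.064,-0.0108,0.044],-1]]}}

```text
time: 6.58
eef_pos: [0.5188, 0.085, 0.0992]
tcp_rot: [0.704, 0.711, -0.001, -0.001]
contact_force: [0.1, 0.4, -1.1]
opening: 0.199
```

```bash
python3 - <<'E'
from m import *
st(); d=cam('scene'); crop(d,330,120,470,260,5,'g4'); c=cam('top'); crop(c,230,150,330,250,6,'g5')
s=get_state(); p=s['eef_pos']; Rm=R.from_quat(s['tcp_rot']).as_matrix(); tip=p+Rm[:,0]*0.12-Rm[:,2]*0.0036
print(tip,'scene',proj(d,tip),(proj(d,tip)-[330,120]+.5)*5,'top',proj(c,tip),(proj(c,tip)-[230,150]+.5)*6)
E
```

```text
t 6.58 pos [0.5188 0.085  0.0992] y-axis [ 1.     0.01  -0.003] z [-0.003  0.    -1.   ] F [ 0.1   0.44 -1.13] open 0.199 q [-0.031  0.112  2.04   0.     0.992 -0.041]
[0.51784215 0.20501212 0.10343923] scene [381.14258877 202.5488051 ] [258.21294386 415.24402552] top [256.07709436 197.64650738] [159.46256616 288.8790443 ]
```

View pics/g4.png

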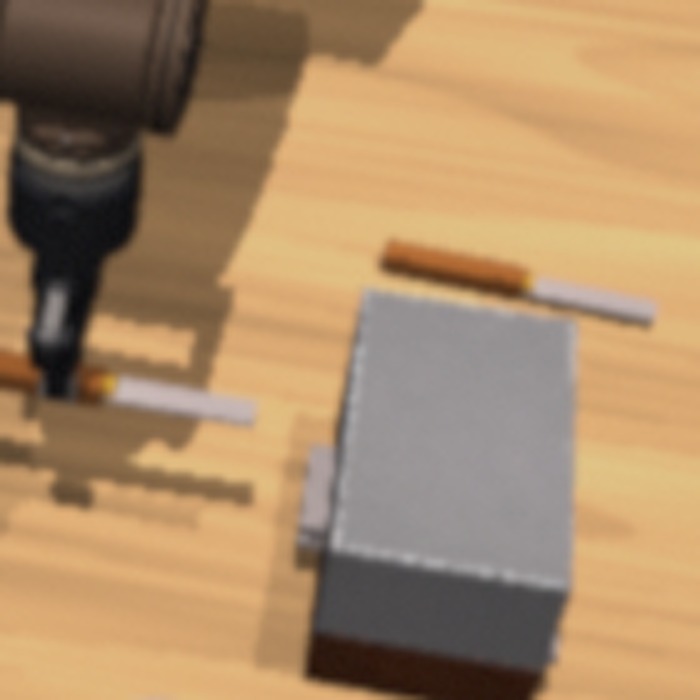

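View pics/g5.png

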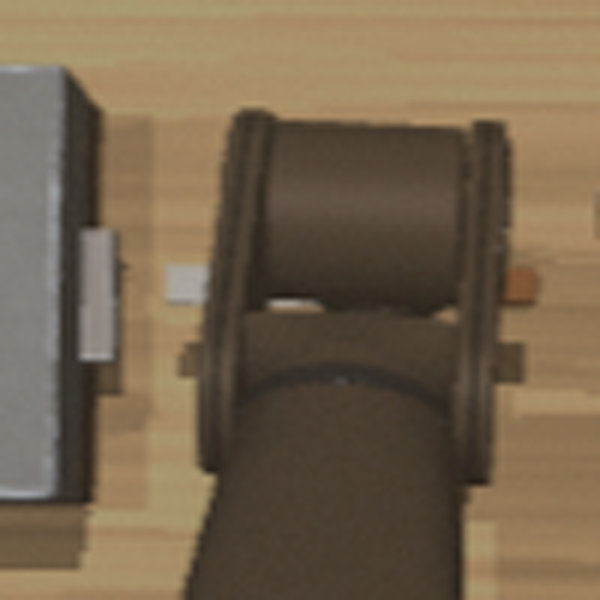

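```bash
python3 - <<'E'
from m import *
d=cam('scene'); c=cam('top')
s=get_state(); p=s['eef_pos']; Rm=R.from_quat(s['tcp_rot']).as_matrix()
for L,w in [(0.03,-.01),(.03,.01),(.12,-.01),(.12,.01)]:
    q=p+Rm[:,0]*L+Rm[:,1]*w-Rm[:,2]*0.005; print(L,w,(proj(d,q)-[360,180]+.5)*12, 'top',(proj(c,q)-[230,150]+.5)*6)
crop(d,335,180,395,220,12,'g6')
E
```

```text
0.03 -0.01 [-90.84015954 184.72345119] top [334.98820717 307.91663011]
0.03 0.01 [-104.678366   239.2302985] top [335.4148066  269.14086964]
0.12 -0.01 [265.38486648 244.38806608] top [158.58536362 307.53915879]
0.12 0.01 [255.40969669 300.22015464] top [159.35610225 268.7158901 ]
```

View pics/g6.png

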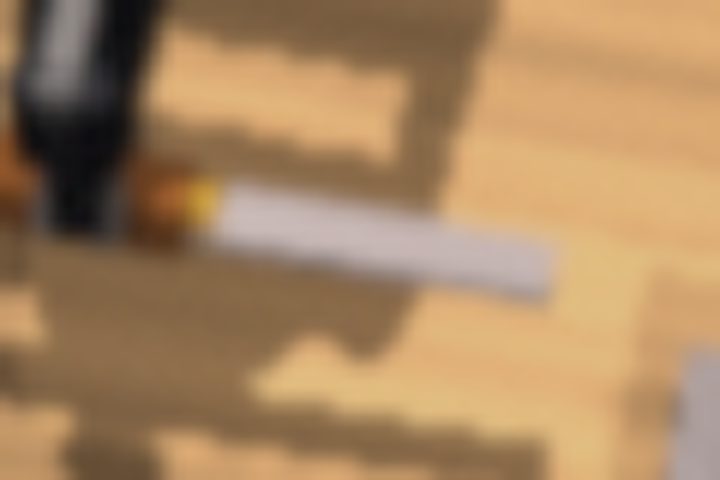

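>>> {"op": "arm_command", "data": {"steps": [[[0,0,0],[0,0,0.03],-1],[[0,0,0],[0,0,0.059],-1],[[0,0,0],[0,0,0.059],-1],[[0,0,0],[0.015,0,0.059],-1],[[0,0,0],[0.028,0,0.059],-1],[[0,0,0],[0.028,0,0.059],-1],[[0,0,0],[0.028,0,0.059],-1]]}}

```text
time: 7.65
eef_pos: [0.5192, 0.1134, 0.0417]
tcp_rot: [0.703, 0.711, -0.0, -0.0]
contact_force: [-0.4, 0.3, -1.2]
opening: 0.197
```

```bash
python3 - <<'E'
from m import *
st(); d=cam('scene'); crop(d,360,180,420,230,12,'g7')
E
```

```text
t 7.65 pos [0.5192 0.1134 0.0417] y-axis [ 1.     0.012 -0.   ] z [-0.  0. -1.] F [-0.42  0.31 -1.21] open 0.197 q [0.024 0.216 2.049 0.    0.877 0.012]
```

View pics/g7.png

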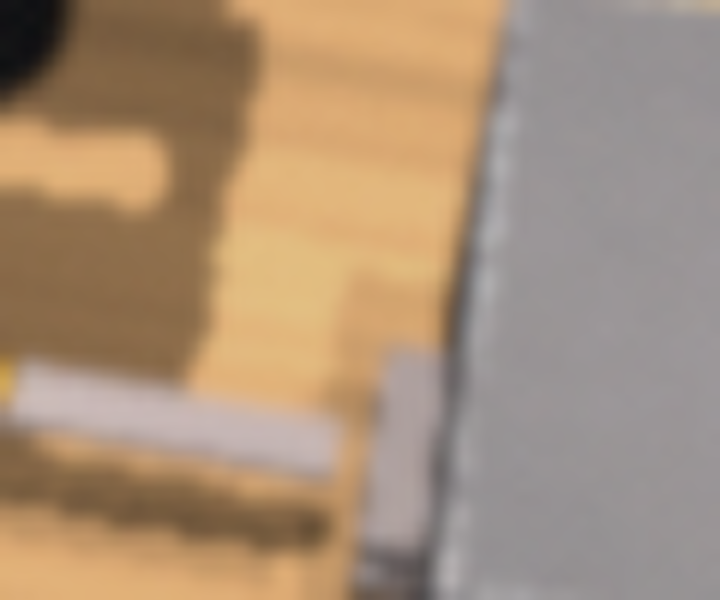

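>>> {"op": "arm_command", "data": {"steps": [[[0,0,0],[0.003,0,0.0018],-1],[[0,0,0],[0.008,0,0.0018],-1],[[0,0,0],[0.013,0,0.0018],-1],[[0,0,0],[0.018,0,0.0018],-1],[[0,0,0],[0.019,0,0.0018],-1]]}}

```text
time: 8.32
eef_pos: [0.5189, 0.1326, 0.0397]
tcp_rot: [0.703, 0.711, -0.0, -0.0]
contact_force: [-0.3, 0.1, -0.4]
opening: 0.202
```

```bash
python3 - <<'E'
from m import *
st(); d=cam('scene'); crop(d,360,180,420,230,12,'g8')
E
```

```text
t 8.32 pos [0.5189 0.1326 0.0397] y-axis [ 1.     0.012 -0.001] z [-0.001  0.    -1.   ] F [-0.32  0.05 -0.38] open 0.202 q [0.061 0.228 2.039 0.    0.875 0.049]
```

View pics/g8.png

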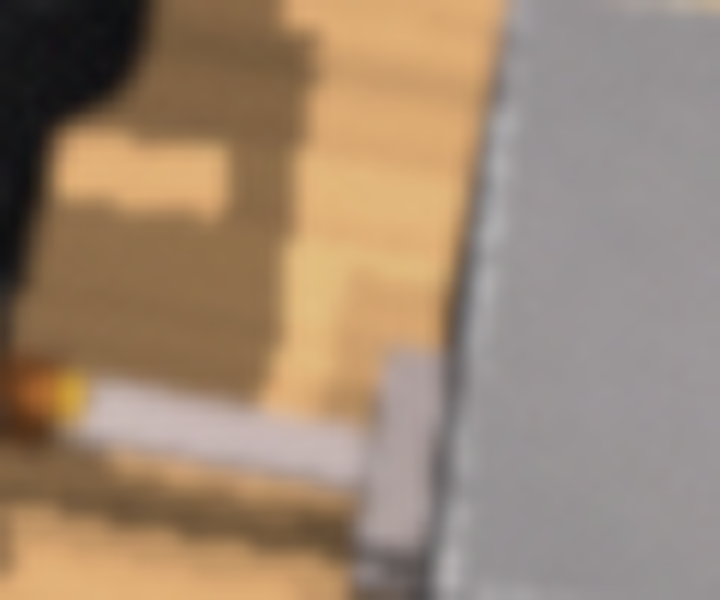

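>>> {"op": "arm_command", "data": {"steps": [[[0,0,0],[0.0,0,-0.005],-1],[[0,0,0],[0.0,0,-0.01],-1],[[0,0,0],[0.001,0,-0.016],-1],[[0,0,0],[0.0015,0,-0.023],-1],[[0,0,0],[0.003,0,-0.029],-1],[[0,0,0],[0.0045,0,-0.036],-1],[[0,0,0],[0.006,0,-0.042],-1],[[0,0,0],[0.008,0,-0.049],-1],[[0,0,0],[0.0105,0,-0.055],-1]]}}

```text
time: 9.5
eef_pos: [0.5189, 0.1432, 0.0953]
tcp_rot: [0.703, 0.711, -0.0, -0.0]
contact_force: [-1.0, -0.6, -2.2]
opening: 0.201
```

```bash
python3 - <<'E'
from m import *
st(); d=cam('scene'); crop(d,340,140,460,260,6,'g9')
E
```

```text
t 9.5 pos [0.5189 0.1432 0.0953] y-axis [ 1.     0.012 -0.   ] z [-0.  0. -1.] F [-0.96 -0.6  -2.23] open 0.201 q [0.081 0.144 2.014 0.    0.984 0.069]
```

View pics/g9.png

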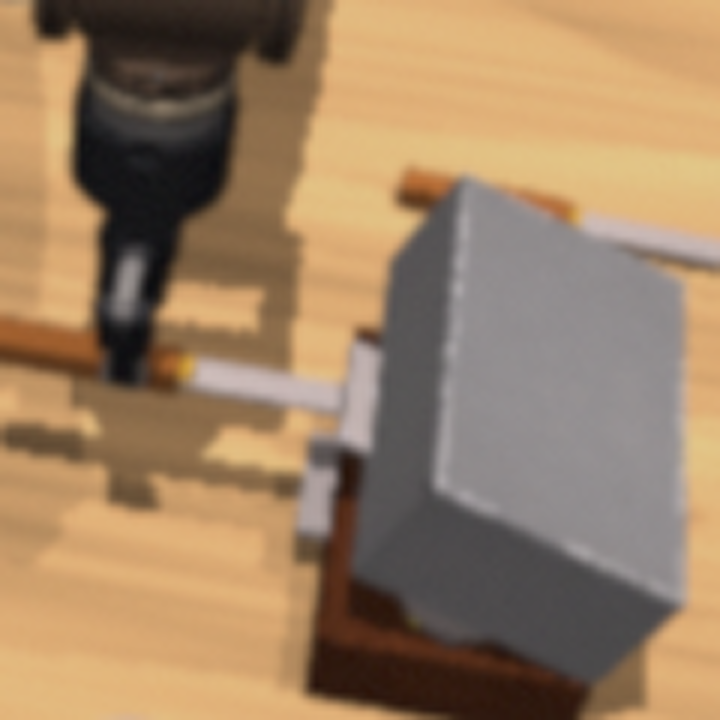

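>>> {"op": "arm_command", "data": {"steps": [[[0,0,0],[0.003,0,-0.006],-1],[[0,0,0],[0.006,0,-0.012],-1],[[0,0,0],[0.013,0,-0.023],-1],[[0,0,0],[0.021,0,-0.034],-1],[[0,0,0],[0.03,0,-0.043],-1],[[0,0,0],[0.04,0,-0.052],-1],[[0,0,0],[0.051,0,-0.06],-1],[[0,0,0],[0.063,0,-0.066],-1],[[0,0,0],[0.075,0,-0.072],-1],[[0,0,0],[0.085,0,-0.074],-1],[[0,0,0],[0.085,0,-0.074],-1]]}}

```text
time: 10.92
eef_pos: [0.5183, 0.2293, 0.1703]
tcp_rot: [0.702, 0.712, 0.001, 0.0]
contact_force: [0.8, -0.3, -0.5]
opening: 0.201
```

```bash
python3 - <<'E'
from m import *
st(); d=cam('scene'); crop(d,320,100,480,260,4.5,'g10')
E
```

```text
t 10.93 pos [0.5183 0.2293 0.1703] y-axis [1.    0.013 0.002] z [ 0.001  0.001 -1.   ] F [ 0.75 -0.34 -0.53] open 0.201 q [0.237 0.107 1.901 0.    1.132 0.224]
```

View pics/g10.png

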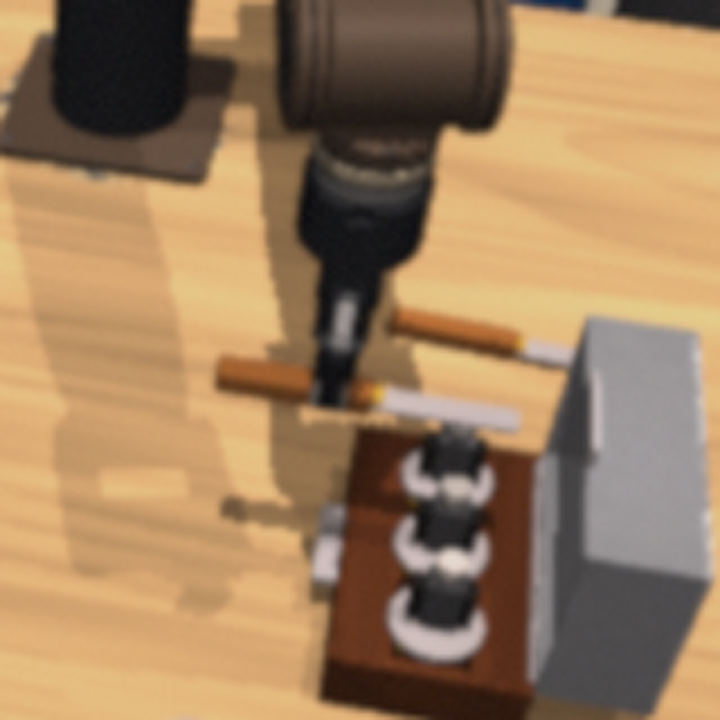

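```bash
python3 - <<'E'
from m import *
mv((0.456,0.082,0.10),-0.12+np.pi/2)
E
```

```text
opt yaw 1.451 turn [ 1.000e-03  0.000e+00 -1.438e+00]
opt yaw 4.592 turn [ 0.000e+00 -1.000e-03  1.703e+00]
shift [-0.146  -0.0641  0.0699] q6 0.224 t 10.97
```

>>> {"op": "arm_command", "data": {"steps": [[[0,0,0],[-0.04,-0.005,0],-1],[[0,0,0],[-0.09,-0.02,0],-1],[[0,0,0.18],[-0.13,-0.04,0],-1],[[0,0,0.36],[-0.146,-0.064,0.01],-1],[[0,0,0.54],[-0.146,-0.064,0.02],-1],[[0,0,0.72],[-0.146,-0.064,0.03],-1],[[0,0,0.9],[-0.146,-0.064,0.04],-1],[[0,0,1.08],[-0.146,-0.064,0.05],-1],[[0,0,1.26],[-0.146,-0.064,0.06],-1],[[0,0,1.44],[-0.146,-0.064,0.07],-1],[[0,0,1.62],[-0.146,-0.064,0.08],-1],[[0,0,1.703],[-0.146,-0.064,0.09],-1]]}}

```text
time: 12.48
eef_pos: [0.4559, 0.0816, 0.0793]
tcp_rot: [0.998, -0.062, 0.0, -0.0]
contact_force: [-0.5, 0.0, -0.5]
opening: 0.2
```

```bash
python3 - <<'E'
from m import *
st(); mv((0.456,0.082,0.0065),-0.12+np.pi/2);d=cam('scene'); crop(d,180,100,460,280,2.8,'g11')
E
```

```text
t 12.47 pos [0.4559 0.0816 0.0793] y-axis [-0.123 -0.992 -0.   ] z [ 0.  0. -1.] F [-0.46  0.04 -0.5 ] open 0.2 q [-0.043  0.004  2.198  0.     0.939  1.652]
opt yaw 1.451 turn [-1.000e-03  0.000e+00  3.138e+00]
opt yaw 4.592 turn [-0.    -0.    -0.004]
shift [ 0.     -0.0003  0.0728] q6 1.652 t 12.47
```

View pics/g11.png

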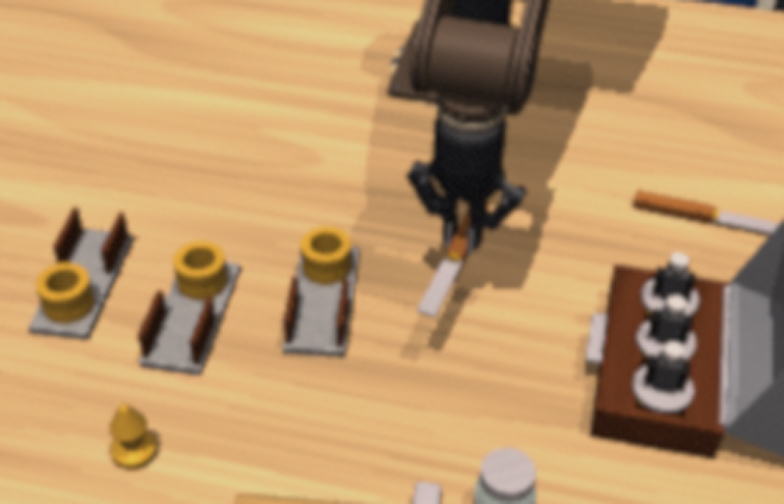

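>>> {"op": "arm_command", "data": {"steps": [[[0,0,0],[0,0,0.04],-1],[[0,0,0],[0,0,0.065],-1],[[0,0,0],[0,0,0.0725],-1],[[0,0,0],[0,0,0.0725],-1],[[0,0,0],[0,0,0.0725],1],[[0,0,0],[0,0,0.0725],1],[[0,0,0],[0,0,0.0725],1],[[0,0,0],[0,0,0.05],1],[[0,0,0],[0,0,0.01],1],[[0,0,0],[0,0,-0.05],1],[[0,0,0],[0,0,-0.1],1],[[0,0,0],[0,0,-0.12],1]]}}

```text
time: 14.02
eef_pos: [0.4568, 0.0816, 0.2021]
tcp_rot: [0.998, -0.062, 0.002, -0.0]
contact_force: [0.8, -0.3, -0.9]
opening: 0.998
```

```bash
python3 - <<'E'
from m import *
st(); c=cam('top'); crop(c,180,140,340,260,5,'h1'); d=cam('scene'); crop(d,300,130,460,270,5,'h2')
E
```

```text
t 14.03 pos [0.4568 0.0816 0.2021] y-axis [-0.124 -0.992 -0.001] z [ 0.005  0.    -1.   ] F [ 0.76 -0.27 -0.91] open 0.998 q [-0.043 -0.17   2.109  0.     1.197  1.653]
```

View pics/h1.png

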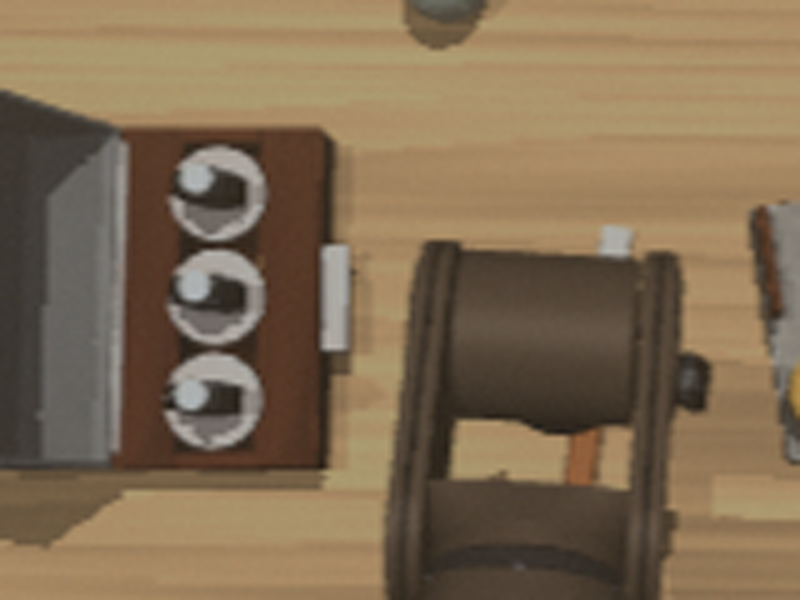

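View pics/h2.png

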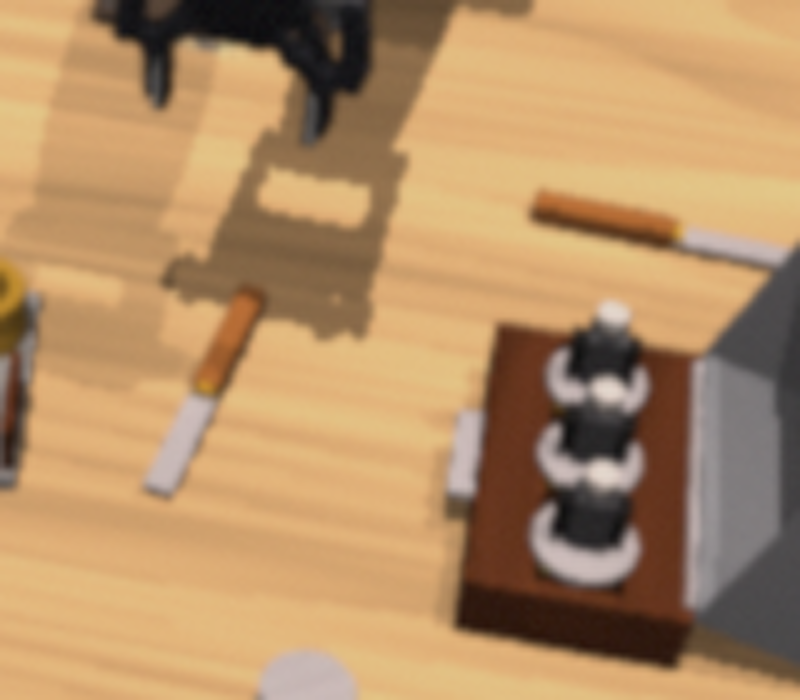

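```bash
python3 - <<'E'
from m import *
c=cam('top'); d=cam('scene')
for (u,v) in [(218,192),(216,297),(214,401)]: print('top flange',np.round(onplane(c,180+u/5-.4,140+v/5-.4,0.052),4))
for (u,v) in [(198,180),(193,286),(188,394)]: print('top cap',np.round(onplane(c,180+u/5-.4,140+v/5-.4,0.110),4))
for (u,v) in [(586,530),(590,450),(598,378)]: print('sc flange',np.round(onplane(d,300+u/5-.4,130+v/5-.4,0.052),4))
for (u,v) in [(604,473),(607,389),(613,315)]: print('sc cap',np.round(onplane(d,300+u/5-.4,130+v/5-.4,0.110),4))
E
```

```text
top flange [0.5862 0.3202 0.052 ]
top flange [0.5182 0.3187 0.052 ]
top flange [0.4516 0.3173 0.052 ]
top cap [0.5837 0.3191 0.11  ]
top cap [0.5181 0.3194 0.11  ]
top cap [0.4521 0.3197 0.11  ]
sc flange [0.5753 0.3232 0.052 ]
sc flange [0.5108 0.3209 0.052 ]
sc flange [0.4479 0.3212 0.052 ]
sc cap [0.5825 0.3237 0.11  ]
sc cap [0.5155 0.3208 0.11  ]
sc cap [0.4515 0.3201 0.11  ]
```

```bash
python3 - <<'E'
from m import *
mv((0.583,0.320,0.16),1.582)
E
```

```text
opt yaw 1.582 turn [0.004 0.    3.006]
opt yaw 4.724 turn [-0.     0.003 -0.136]
shift [ 0.0977 -0.2524  0.0371] q6 1.653 t 14.22
```

>>> {"op": "arm_command", "data": {"steps": [[[0,0,-0.03],[0.02,-0.05,0],0.6],[[0,0,-0.06],[0.04,-0.1,0],0.6],[[0,0,-0.09],[0.06,-0.15,0],0.6],[[0,0,-0.12],[0.08,-0.2,0],0.6],[[0,0.003,-0.136],[0.0977,-0.2524,0.01],0.6],[[0,0.003,-0.136],[0.0977,-0.2524,0.037],0.6],[[0,0.003,-0.136],[0.0977,-0.2524,0.037],0.6],[[0,0.003,-0.136],[0.0977,-0.2524,0.037],0.6]]}}

```text
time: 15.22
eef_pos: [0.5825, 0.3194, 0.1592]
tcp_rot: [1.0, 0.005, -0.001, 0.0]
contact_force: [0.4, -0.1, 0.6]
opening: 0.801
```

```bash
python3 - <<'E'
from m import *
st(); mv((0.583,0.320,0.056),1.582); d=cam('scene'); crop(d,340,100,480,260,4,'h3'); c=cam('top'); crop(c,160,120,320,260,4,'h4')
E
```

```text
t 15.22 pos [0.5825 0.3194 0.1592] y-axis [ 0.011 -1.     0.001] z [-0.001 -0.001 -1.   ] F [ 0.43 -0.14  0.59] open 0.801 q [ 0.349  0.327  1.662 -0.     1.154  1.909]
opt yaw 1.582 turn [ 2.000e-03 -1.000e-03  3.141e+00]
opt yaw 4.724 turn [ 0.001  0.001 -0.   ]
shift [ 0.0007 -0.0007  0.1032] q6 1.909 t 15.22
```

View pics/h3.png

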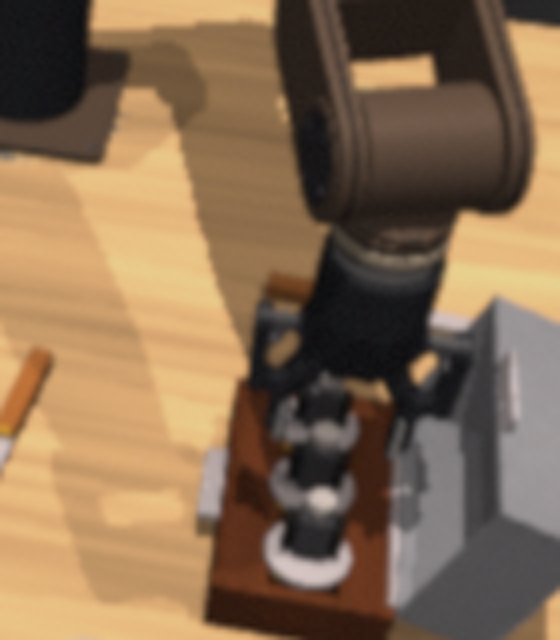

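View pics/h4.png

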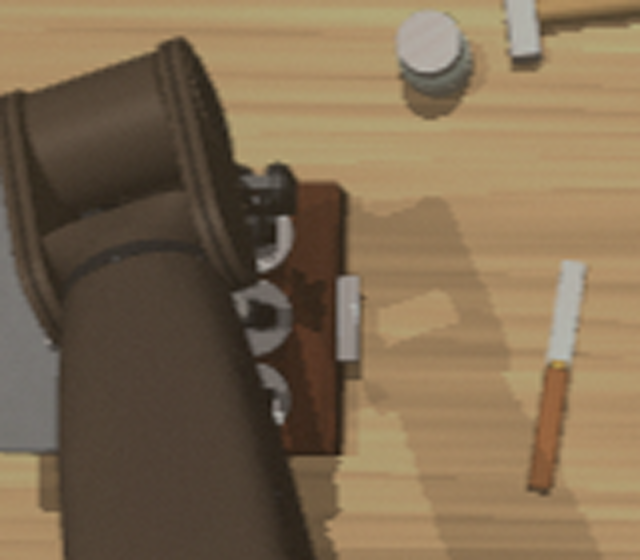

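>>> {"op": "arm_command", "data": {"steps": [[[0,0,0],[0.0007,-0.0007,0.04],0.6],[[0,0,0],[0.0007,-0.0007,0.08],0.6],[[0,0,0],[0.0007,-0.0007,0.102],0.6],[[0,0,0],[0.0007,-0.0007,0.102],0.6],[[0,0,0],[0.0007,-0.0007,0.102],-1],[[0,0,0],[0.0007,-0.0007,0.102],-1],[[0,0,0],[0.0007,-0.0007,0.102],-1],[[0,0,0],[0.0007,-0.0007,0.102],-1],[[0,0,0],[0.0007,-0.0007,0.102],-1],[[0,0,0],[0.0007,-0.0007,0.102],-1]], "force": 30}}

```text
time: 16.58
eef_pos: [0.5859, 0.321, 0.0618]
tcp_rot: [1.0, 0.005, 0.003, -0.001]
contact_force: [-0.3, 0.2, 6.6]
opening: 0.381
```

```bash
python3 - <<'E'
from m import *
st(); d=cam('scene'); crop(d,340,100,480,260,4,'h5')
E
```

```text
t 16.57 pos [0.5859 0.321  0.0618] y-axis [ 0.01  -1.    -0.002] z [ 0.006  0.002 -1.   ] F [-0.33  0.17  6.62] open 0.381 q [0.349 0.444 1.704 0.    0.988 1.91 ]
```

View pics/h5.png

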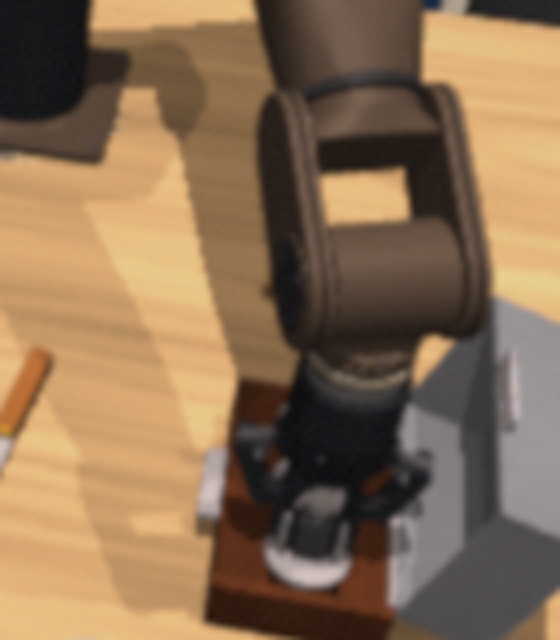

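>>> {"op": "arm_command", "data": {"steps": [[[0,0,0],[-0.002,0,-0.003],-1],[[0,0,0],[-0.002,0,-0.006],-1],[[0,0,0],[-0.002,0,-0.008],-1],[[0,0,0],[-0.002,0,-0.01],-1],[[0,0,0],[-0.002,0,-0.01],-1]], "force": 60}}

```text
time: 17.25
eef_pos: [0.5838, 0.3209, 0.0717]
tcp_rot: [1.0, 0.005, 0.003, -0.001]
contact_force: [0.2, 0.6, -3.0]
opening: 0.369
```

```bash
python3 - <<'E'
from m import *
st()
E
```

```text
t 17.25 pos [0.5838 0.3209 0.0717] y-axis [ 0.01  -1.    -0.002] z [ 0.006  0.002 -1.   ] F [ 0.19  0.6  -2.97] open 0.369 q [0.35  0.427 1.706 0.    1.003 1.911]
```

>>> {"op": "arm_command", "data": {"steps": [[[0,0,0],[0,0,-0.02],-1],[[0,0,0],[0,0,-0.05],-1],[[0,0,0],[0,0,-0.09],-1],[[0,0,0],[0,0,-0.12],-1],[[0,0,0],[0,0,-0.12],-1],[[0,0,0],[0,0,-0.12],-1]]}}

```text
time: 18.0
eef_pos: [0.5825, 0.3204, 0.1908]
tcp_rot: [1.0, 0.005, 0.002, -0.001]
contact_force: [-0.3, -0.4, -3.7]
opening: 0.366
```

```bash
python3 - <<'E'
from m import *
st(); d=cam('scene'); crop(d,370,140,470,240,7,'h6'); c=cam('top'); crop(c,160,120,320,260,4,'h7')
E
```

```text
t 18.0 pos [0.5825 0.3204 0.1908] y-axis [ 0.01  -1.    -0.002] z [ 0.004  0.002 -1.   ] F [-0.35 -0.37 -3.74] open 0.366 q [0.35  0.295 1.642 0.    1.2   1.911]
```

View pics/h6.png

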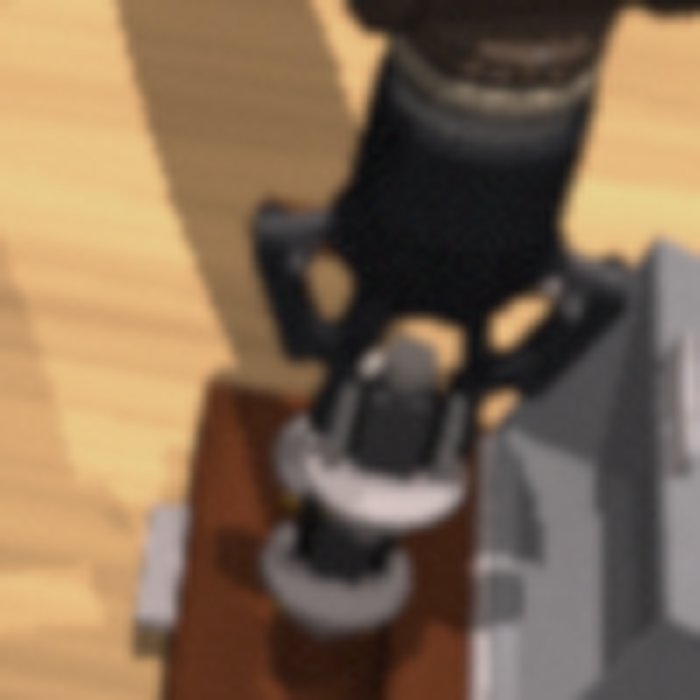

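View pics/h7.png

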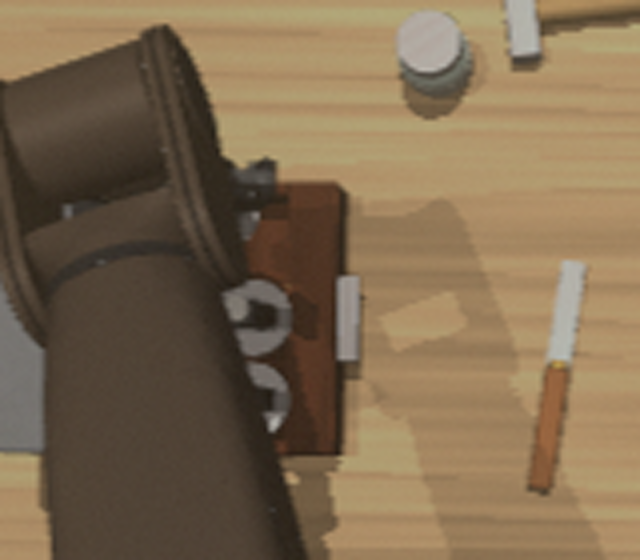

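>>> {"op": "arm_command", "data": {"steps": [[[0,0,0],[0,0,0],-1],[[0,0,0],[0,0,0],-1],[[0,0,0],[0,0,0],-1],[[0,0,0],[0,0,0],-1]], "force": 120}}

```text
time: 18.6
eef_pos: [0.582, 0.3202, 0.1892]
tcp_rot: [1.0, 0.005, 0.001, -0.0]
contact_force: [-0.5, -0.6, -2.3]
opening: 0.343
```

```bash
python3 - <<'E'
from m import *
st(); d=cam('scene'); crop(d,385,165,455,235,10,'h8')
E
```

```text
t 18.6 pos [0.582  0.3202 0.1892] y-axis [ 0.01  -1.    -0.001] z [ 0.002  0.001 -1.   ] F [-0.47 -0.62 -2.27] open 0.343 q [0.35  0.296 1.643 0.    1.2   1.911]
```

View pics/h8.png

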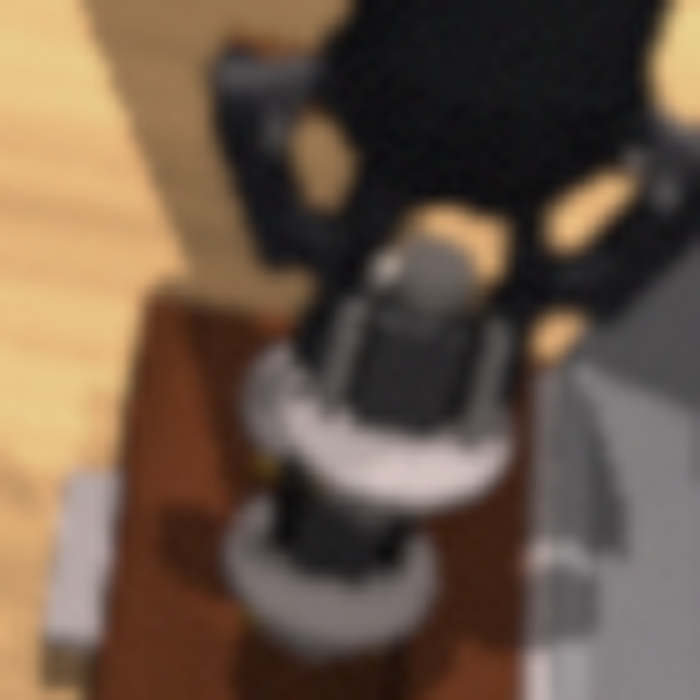

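```bash
python3 - <<'E'
from m import *
mv((0.463,-0.0786,0.15),-1.56)
c=cam('top')
for o in collars(c,(325,150,460,240)): print('top',np.round(o[:2],1),np.round(onplane(c,o[0],o[1],0.052),4))
E
```

```text
opt yaw -1.56 turn [-0.001 -0.002 -0.001]
opt yaw 1.582 turn [-3.000e-03  1.000e-03  3.141e+00]
shift [-0.1231  0.3976  0.0388] q6 1.911 t 18.65
top [349.4 207.5] [ 0.496  -0.0869  0.052 ]
top [388.6 199.4] [ 0.5238 -0.2131  0.052 ]
top [430.2 177.6] [ 0.597  -0.3491  0.052 ]
```

```bash
python3 - <<'E'
from m import *
c=cam('top'); crop(c,280,150,460,250,4.4,'i1')
E
```

```text
(no output)
```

View pics/i1.png

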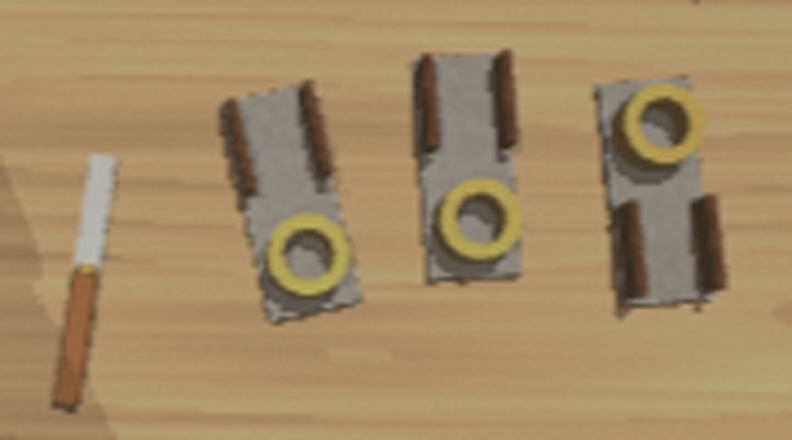

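```bash
python3 - <<'E'
from m import *
mv((0.496,-0.087,0.14),-1.56)
E
```

```text
opt yaw -1.56 turn [-0.001 -0.002 -0.001]
opt yaw 1.582 turn [-3.000e-03  1.000e-03  3.141e+00]
shift [-0.0902  0.4063  0.0489] q6 1.911 t 18.75
```

>>> {"op": "arm_command", "data": {"steps": [[[0,0,0],[-0.01,0.045,0],-1],[[0,0,0],[-0.02,0.09,0],-1],[[0,0,0],[-0.03,0.135,0],-1],[[0,0,0],[-0.04,0.18,0],-1],[[0,0,0],[-0.05,0.225,0],-1],[[0,0,0],[-0.06,0.27,0],-1],[[0,0,0],[-0.07,0.315,0],-1],[[0,0,0],[-0.08,0.36,0],-1],[[0,0,0],[-0.0902,0.4063,0.02],-1],[[0,0,0],[-0.0902,0.4063,0.049],-1],[[0,0,0],[-0.0902,0.4063,0.049],-1],[[0,0,0],[-0.0902,0.4063,0.049],-1]]}}

```text
time: 20.25
eef_pos: [0.4968, -0.0869, 0.141]
tcp_rot: [1.0, 0.005, 0.002, -0.0]
contact_force: [0.7, 1.0, -2.7]
opening: 0.344
```

```bash
python3 - <<'E'
from m import *
st(); d=cam('scene'); crop(d,250,130,340,220,8,'i2'); c=cam('top'); crop(c,310,140,400,240,6,'i3')
E
```

```text
t 20.25 pos [ 0.4968 -0.0869  0.141 ] y-axis [ 0.011 -1.    -0.   ] z [ 0.004  0.    -1.   ] F [ 0.72  1.   -2.72] open 0.344 q [-3.750e-01  2.000e-03  2.070e+00  2.000e-03  1.067e+00  1.184e+00]
```

View pics/i2.png

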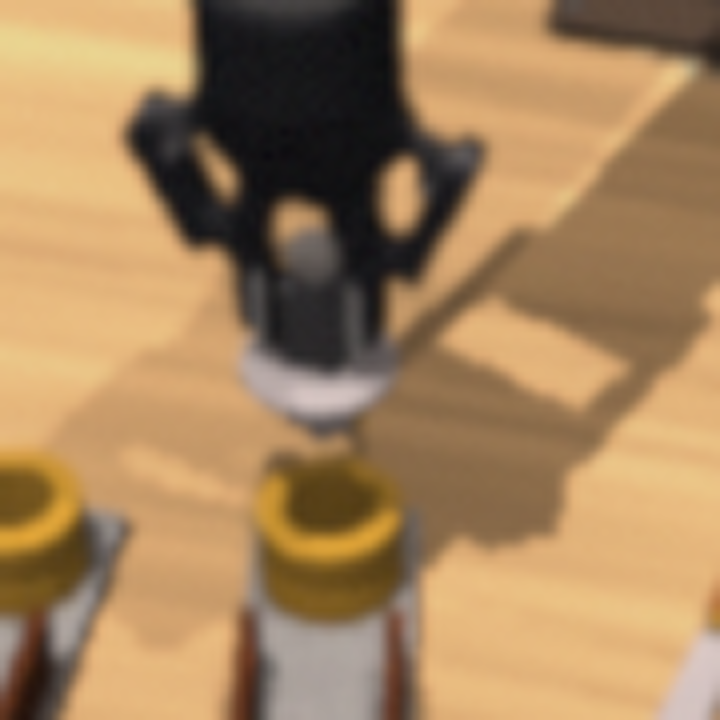

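View pics/i3.png

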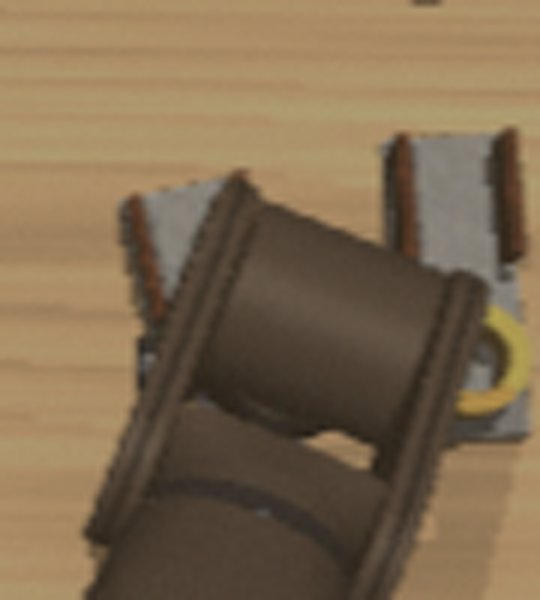

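```bash
python3 - <<'E'
from m import *
d=cam('scene'); s=get_state(); p=s['eef_pos']
off=np.array([250,130]);k=8
def Z(P): return np.round((proj(d,P)-off+.5)*k,1)
x,y,z=p
fl=z-0.0138
import numpy as np
for nm,h,r in [('flange top',fl+.004,.031),('cap',fl+.062,.01),('block top',fl+.046,.012)]:
    pts=np.array([Z((x+r*np.cos(a),y+r*np.sin(a),h)) for a in np.linspace(0,6.28,40)])
    print(nm,'centre',Z((x,y,h)),'min',pts.min(0),'max',pts.max(0))
for r in (.030,.019):
    pts=np.array([Z((.496+r*np.cos(a),-.087+r*np.sin(a),.052)) for a in np.linspace(0,6.28,40)])
    print('collar',r,Z((.496,-.087,.052)),pts.min(0),pts.max(0))
crop(d,270,150,310,210,12,'i4')
E
```

```text
flange top centre [314.4 362.7] min [233.9 310.2] max [394.7 417. ]
cap centre [307.8 246.2] min [281.  229.1] max [334.6 263.4]
block top centre [309.7 279.1] min [277.8 258.6] max [341.5 299.8]
collar 0.03 [323.1 509.1] [248.5 458.1] [397.4 561.7]
collar 0.019 [323.1 509.1] [275.9 476.6] [370.2 542.2]
```

View pics/i4.png

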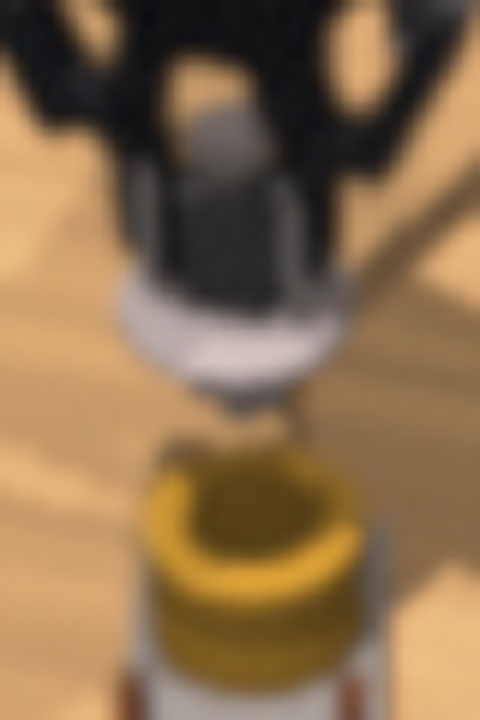

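>>> {"op": "arm_command", "data": {"steps": [[[0,0,0],[-0.001,0,0.015],-1],[[0,-0.004,0],[-0.001,0,0.03],-1],[[0,-0.004,0],[-0.001,0,0.045],-1],[[0,-0.004,0],[-0.001,0,0.055],-1],[[0,-0.004,0],[-0.001,0,0.055],-1]]}}

```text
time: 21.02
eef_pos: [0.4955, -0.0865, 0.085]
tcp_rot: [1.0, 0.006, -0.001, -0.0]
contact_force: [-0.4, -0.2, -2.9]
opening: 0.347
```

```bash
python3 - <<'E'
from m import *
st(); d=cam('scene'); crop(d,250,130,340,220,8,'i5')
E
```

```text
t 21.02 pos [ 0.4955 -0.0865  0.085 ] y-axis [ 0.011 -1.    -0.001] z [-0.002  0.001 -1.   ] F [-0.41 -0.19 -2.9 ] open 0.347 q [-0.375  0.085  2.101  0.     0.957  1.185]
```

View pics/i5.png

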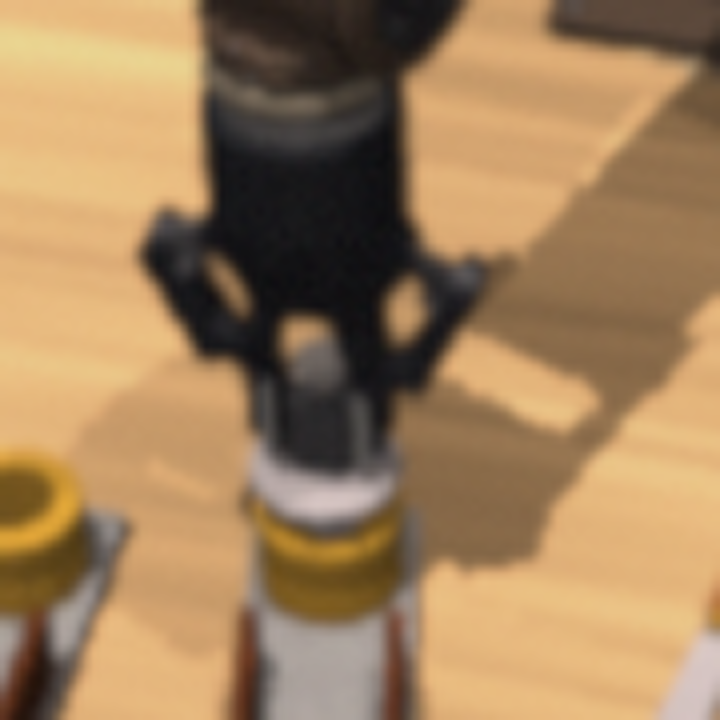

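>>> {"op": "arm_command", "data": {"steps": [[[0,0,0],[0,0,0.006],-1],[[0,0,0],[0,0,0.012],-1],[[0,0,0],[0,0,0.016],-1],[[0,0,0],[0,0,0.018],-1],[[0,0,0],[0,0,0.018],-1]]}}

```text
time: 21.7
eef_pos: [0.496, -0.0867, 0.0677]
tcp_rot: [1.0, 0.006, -0.0, -0.0]
contact_force: [0.1, -0.1, -2.2]
opening: 0.347
```

```bash
python3 - <<'E'
from m import *
st(); d=cam('scene'); crop(d,250,130,340,220,8,'i6')
E
```

```text
t 21.7 pos [ 0.496  -0.0867  0.0677] y-axis [ 0.011 -1.    -0.   ] z [-0.001  0.    -1.   ] F [ 0.1  -0.12 -2.25] open 0.347 q [-0.375  0.115  2.107  0.     0.92   1.185]
```

View pics/i6.png

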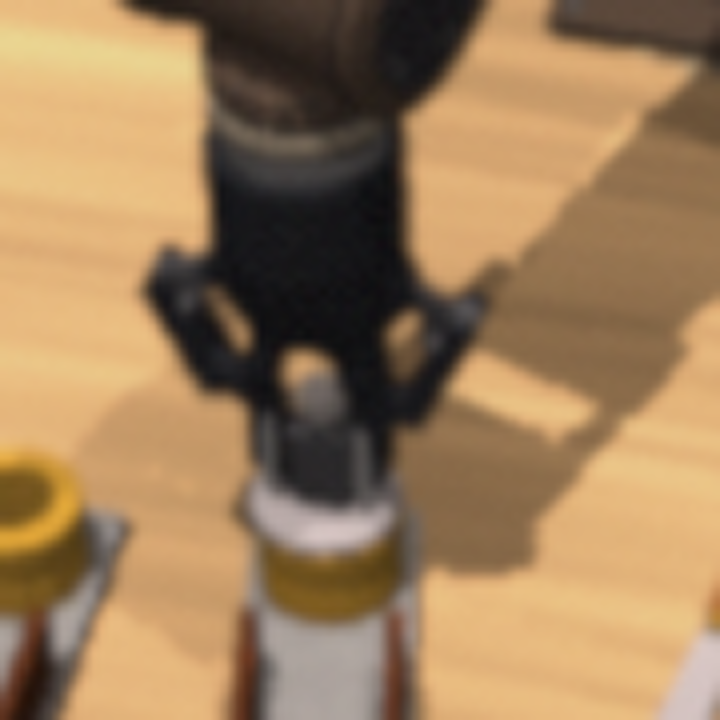

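>>> {"op": "arm_command", "data": {"steps": [[[0,0,0],[0,0,0.001],-1],[[0,0,0],[0,0,0.002],-1],[[0,0,0],[0,0,0.003],-1],[[0,0,0],[0,0,0.003],-1]]}}

```text
time: 22.25
eef_pos: [0.4963, -0.0871, 0.0662]
tcp_rot: [1.0, 0.006, -0.0, 0.0]
contact_force: [-4.5, -0.5, 5.6]
opening: 0.348
```

```bash
python3 - <<'E'
from m import *
st()
E
```

```text
t 22.25 pos [ 0.4963 -0.0871  0.0662] y-axis [ 0.012 -1.     0.   ] z [-0.001 -0.    -1.   ] F [-4.55 -0.47  5.63] open 0.348 q [-3.750e-01  1.180e-01  2.107e+00 -1.000e-03  9.170e-01  1.185e+00]
```

>>> {"op": "arm_command", "data": {"steps": [[[0,0,0],[0,0,0],0.6],[[0,0,0],[0,0,0],0.6],[[0,0,0],[0,0,0],0.6],[[0,0,0],[0,0,0],0.6],[[0,0,0],[0,0,-0.03],0.6],[[0,0,0],[0,0,-0.07],0.6],[[0,0,0],[0,0,-0.09],0.6],[[0,0,0],[0,0,-0.09],0.6]], "force": 30}}

```text
time: 23.25
eef_pos: [0.4977, -0.0875, 0.1581]
tcp_rot: [1.0, 0.006, 0.002, 0.001]
contact_force: [-0.3, -0.1, -0.3]
opening: 0.802
```

```bash
python3 - <<'E'
from m import *
st(); d=cam('scene'); crop(d,250,130,340,220,8,'i7')
E
```

```text
t 23.25 pos [ 0.4977 -0.0875  0.1581] y-axis [ 0.012 -1.     0.002] z [ 0.003 -0.002 -1.   ] F [-0.25 -0.06 -0.27] open 0.802 q [-3.750e-01 -1.800e-02  2.055e+00 -1.000e-03  1.101e+00  1.185e+00]
```

View pics/i7.png

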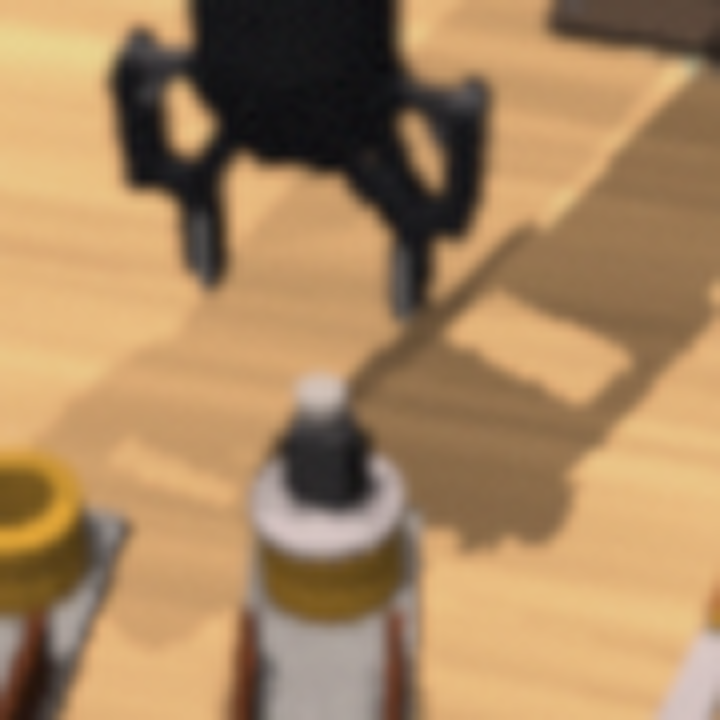

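>>> {"op": "arm_command", "data": {"steps": [[[0,0,-0.18],[-0.0015,0,0],-1],[[0,0,-0.36],[-0.0015,0,0],-1],[[0,0,-0.54],[-0.0015,0,0],-1],[[0,0,-0.72],[-0.0015,0,0],-1],[[0,0,-0.9],[-0.0015,0,0],-1],[[0,0,-1.08],[-0.0015,0,0.01],-1],[[0,0,-1.26],[-0.0015,0,0.02],-1],[[0,0,-1.44],[-0.0015,0,0.03],-1],[[0,0,-1.571],[-0.0015,0,0.036],-1],[[0,0,-1.571],[-0.0015,0,0.036],-1]]}}

```text
time: 24.55
eef_pos: [0.4936, -0.0866, 0.118]
tcp_rot: [0.703, 0.711, -0.001, -0.002]
contact_force: [0.7, 0.4, 0.1]
opening: -0.005
```

```bash
python3 - <<'E'
from m import *
st(); d=cam('scene'); crop(d,250,130,340,220,8,'i8')
E
```

```text
t 24.55 pos [ 0.4936 -0.0866  0.118 ] y-axis [ 1.     0.01  -0.004] z [-0.004  0.001 -1.   ] F [0.69 0.41 0.11] open -0.005 q [-3.760e-01  3.200e-02  2.087e+00 -1.000e-03  1.027e+00 -3.860e-01]
```

View pics/i8.png

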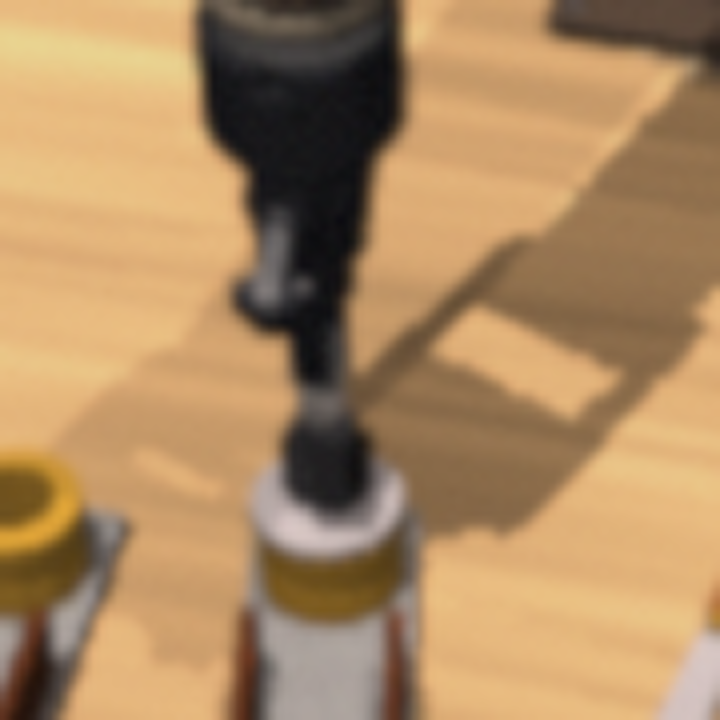

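>>> {"op": "arm_command", "data": {"steps": [[[0,0,0],[0,0.002,0.002],-1],[[0,0,0],[0,0.002,0.004],-1],[[0,0,0],[0,0.002,0.006],-1],[[0,0,0],[0,0.002,0.008],-1],[[0,0,0],[0,0.002,0.0095],-1],[[0,0,0],[0,0.002,0.011],-1],[[0,0,0],[0,0.002,0.011],-1]]}}

```text
time: 25.48
eef_pos: [0.4963, -0.0868, 0.1084]
tcp_rot: [0.704, 0.71, -0.001, -0.001]
contact_force: [-2.0, 1.3, 5.1]
opening: -0.003
```

```bash
python3 - <<'E'
from m import *
st()
E
```

```text
t 25.48 pos [ 0.4963 -0.0868  0.1084] y-axis [ 1.     0.01  -0.003] z [-0.003  0.    -1.   ] F [-1.96  1.31  5.1 ] open -0.003 q [-3.740e-01  5.100e-02  2.087e+00 -1.000e-03  1.006e+00 -3.840e-01]
```

>>> {"op": "arm_command", "data": {"steps": [[[0,0,0],[0,0,0.0015],-1],[[0,0,0],[0,0,0.003],-1],[[0,0,0],[0,0,0.003],-1]]}}

```text
time: 25.85
eef_pos: [0.4967, -0.0869, 0.1083]
tcp_rot: [0.704, 0.711, -0.001, -0.001]
contact_force: [-7.2, 2.9, 16.2]
opening: -0.003
```

```bash
python3 - <<'E'
from m import *
st()
E
```

```text
t 25.85 pos [ 0.4967 -0.0869  0.1083] y-axis [ 1.     0.01  -0.004] z [-0.004  0.    -1.   ] F [-7.19  2.9  16.24] open -0.003 q [-3.740e-01  5.200e-02  2.086e+00 -1.000e-03  1.007e+00 -3.840e-01]
```

>>> {"op": "arm_command", "data": {"steps": [[[0,0,0],[0,0,-0.02],-1],[[0,0,0],[0,0,-0.035],0.4],[[0,0,0],[0,0,-0.035],0.4],[[0,0,0],[0,0,-0.035],0.4],[[0,0,0],[0,0,-0.035],0.4],[[0,0,0],[0,0,0.0],0.4],[[0,0,0],[0,0,0.03],0.4],[[0,0,0],[0,0,0.042],0.4],[[0,0,0],[0,0,0.042],0.4]]}}

```text
time: 26.98
eef_pos: [0.4959, -0.0867, 0.0654]
tcp_rot: [0.704, 0.711, -0.002, -0.002]
contact_force: [1.1, -0.2, -0.3]
opening: 0.695
```

```bash
python3 - <<'E'
from m import *
st(); d=cam('scene'); crop(d,250,130,340,220,8,'i9')
E
```

```text
t 26.98 pos [ 0.4959 -0.0867  0.0654] y-axis [ 1.     0.01  -0.006] z [-0.006  0.001 -1.   ] F [ 1.08 -0.21 -0.34] open 0.695 q [-3.740e-01  1.210e-01  2.106e+00 -1.000e-03  9.210e-01 -3.840e-01]
```

View pics/i9.png

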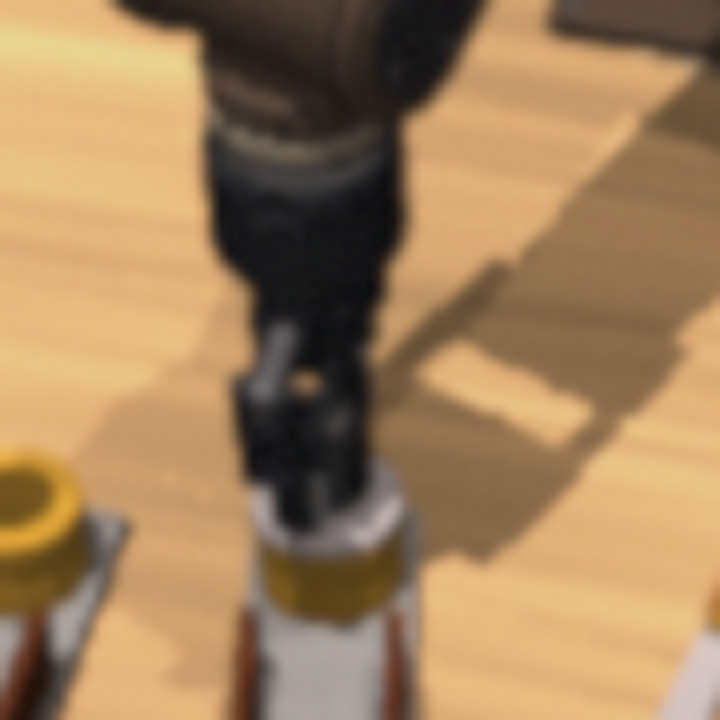

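>>> {"op": "arm_command", "data": {"steps": [[[0,0,0],[0,0,0],-1],[[0,0,0],[0,0,0],-1],[[0,0,0],[0,0,0],-1],[[0,0,0],[0,0,0],-1],[[0,0,0],[0,0,0],-1]], "force": 50}}

```text
time: 27.65
eef_pos: [0.4968, -0.0873, 0.0677]
tcp_rot: [0.703, 0.711, -0.001, -0.001]
contact_force: [-4.0, -1.0, 6.2]
opening: 0.225
```

```bash
python3 - <<'E'
from m import *
st(); c=cam('top'); crop(c,310,140,400,240,7,'j1')
E
```

```text
t 27.65 pos [ 0.4968 -0.0873  0.0677] y-axis [ 1.     0.01  -0.004] z [-0.004 -0.    -1.   ] F [-4.05 -1.03  6.16] open 0.225 q [-3.750e-01  1.180e-01  2.104e+00 -2.000e-03  9.230e-01 -3.840e-01]
```

View pics/j1.png

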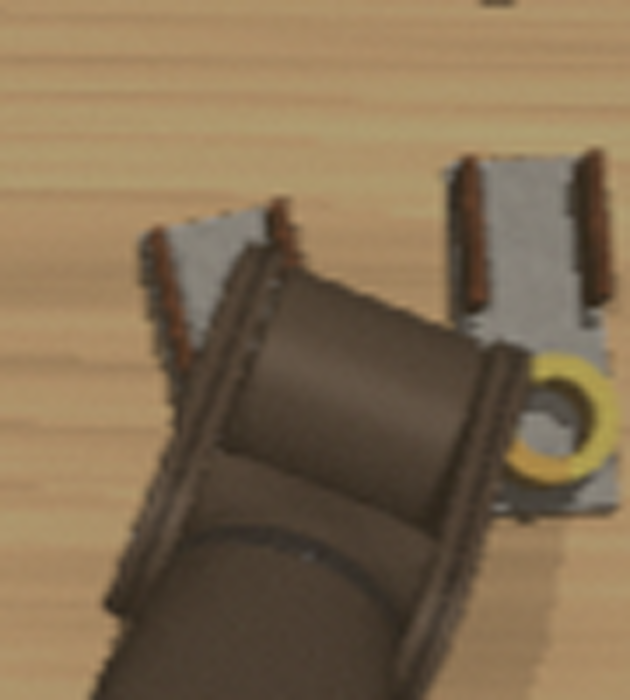

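```bash
python3 - <<'E'
from m import *
c=cam('top')
Q=lambda u,v,z: onplane(c,280+u/4.4-.4,150+v/4.4-.4,z)
def ang(a,b): v=(a-b)[:2]; return np.arctan2(v[1],v[0])
# board a
r1=(Q(307,83,.05),Q(326,177,.05)); r2=(Q(232,98,.05),Q(250,192,.05))
col=Q(308,254,.052)
print('rails ang',ang(*r1),ang(*r2),'len',np.linalg.norm(r1[0]-r1[1]),np.linalg.norm(r2[0]-r2[1]),'sep',np.linalg.norm(r1[0]-r2[0]))
m=(r1[0]+r1[1]+r2[0]+r2[1])/4; print('mid',m,'collar',col,'d',np.linalg.norm((m-col)[:2]),ang(m,col))
e=ang(Q(222,105,.012),Q(270,322,.012)); print('edge',e)
e2=Q(360,300,.012)-Q(270,322,.012); print('bottom edge',np.arctan2(e2[1],e2[0])+np.pi/2, np.linalg.norm(e2))
E
```

```text
rails ang 0.1998935408369106 0.19469594078167757 len 0.07132827485648303 0.07106333283888207 sep 0.05663363421696949
mid [ 0.58272554 -0.06575616  0.05      ] collar [ 0.49661709 -0.08736101  0.052     ] d 0.08877744380508186 0.24582813282544547
edge 0.22361084942065673
bottom edge 0.2512314033100502 0.06967532001016628
```

>>> {"op": "arm_command", "data": {"steps": [[[0,0,0],[0,0,-0.006],-1],[[0,0,0],[0,0,-0.012],-1],[[0,0,0],[0,0,-0.02],-1],[[0,0,0],[0,0,-0.03],-1],[[0,0,0],[0,0,-0.045],-1],[[0,0,0],[0,0,-0.06],-1],[[0,0,0],[0,0,-0.06],-1]]}}

```text
time: 28.62
eef_pos: [0.4985, -0.0878, 0.13]
tcp_rot: [0.703, 0.711, -0.001, 0.001]
contact_force: [0.5, 0.4, -2.7]
opening: 0.224
```

```bash
python3 - <<'E'
from m import *
st(); mv((0.5835,-0.0663,0.127),0.011);d=cam('scene'); crop(d,250,130,340,220,8,'j2')
E
```

```text
t 28.62 pos [ 0.4985 -0.0878  0.13  ] y-axis [1.   0.01 0.  ] z [ 0.001 -0.002 -1.   ] F [ 0.47  0.44 -2.75] open 0.224 q [-3.740e-01  2.300e-02  2.071e+00 -2.000e-03  1.047e+00 -3.840e-01]
opt yaw 0.011 turn [ 0.     0.002 -0.001]
opt yaw 3.153 turn [ 3.000e-03 -1.000e-03  3.141e+00]
shift [0.0206 0.0853 0.003 ] q6 -0.384 t 28.62
```

View pics/j2.png

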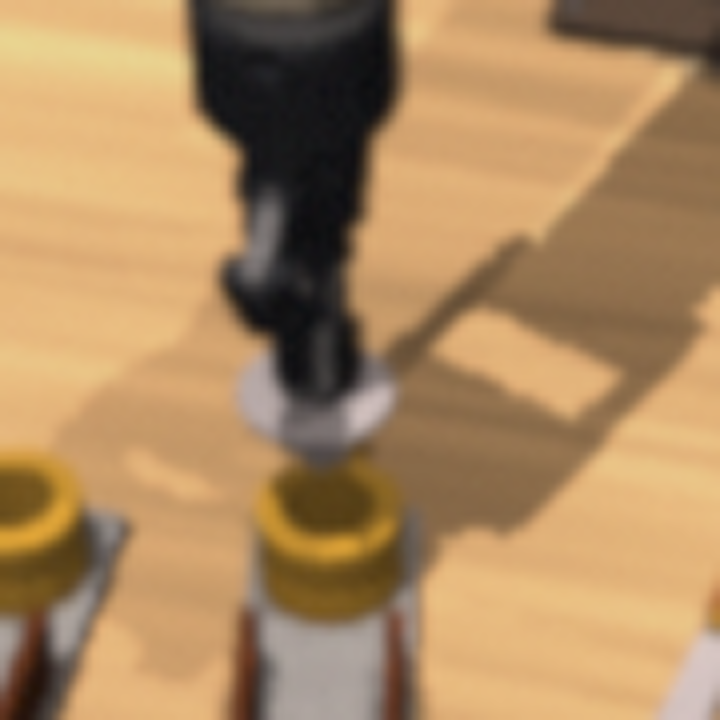

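Drawn out cleanly, weight 2.75 N. Move to the rest.

>>> {"op": "arm_command", "data": {"steps": [[[0,0,0],[0.007,0.028,0],-1],[[0,0,0],[0.014,0.056,0],-1],[[0,0,0],[0.0206,0.0853,0],-1],[[0,0,0],[0.0206,0.0853,0.0],-1],[[0,0,0],[0.0206,0.0853,0.01],-1],[[0,0,0],[0.0206,0.0853,0.02],-1],[[0,0,0],[0.0206,0.0853,0.02],-1]]}}

```text
time: 29.55
eef_pos: [0.5808, -0.0658, 0.1066]
tcp_rot: [0.704, 0.711, -0.002, -0.002]
contact_force: [-0.3, 0.2, -2.7]
opening: 0.227
```

```bash
python3 - <<'E'
from m import *
st(); d=cam('scene'); crop(d,250,150,340,240,8,'j3'); c=cam('top'); crop(c,300,140,400,240,7,'j4')
E
```

```text
t 29.55 pos [ 0.5808 -0.0658  0.1066] y-axis [ 1.     0.01  -0.006] z [-0.006  0.    -1.   ] F [-0.28  0.23 -2.72] open 0.227 q [-0.286  0.226  1.893 -0.002  1.028 -0.295]
```

View pics/j3.png

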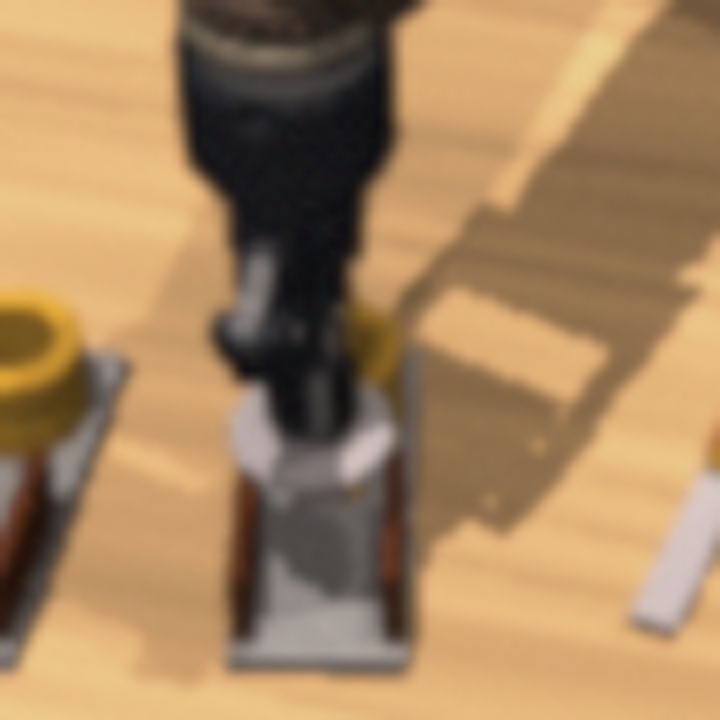

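View pics/j4.png

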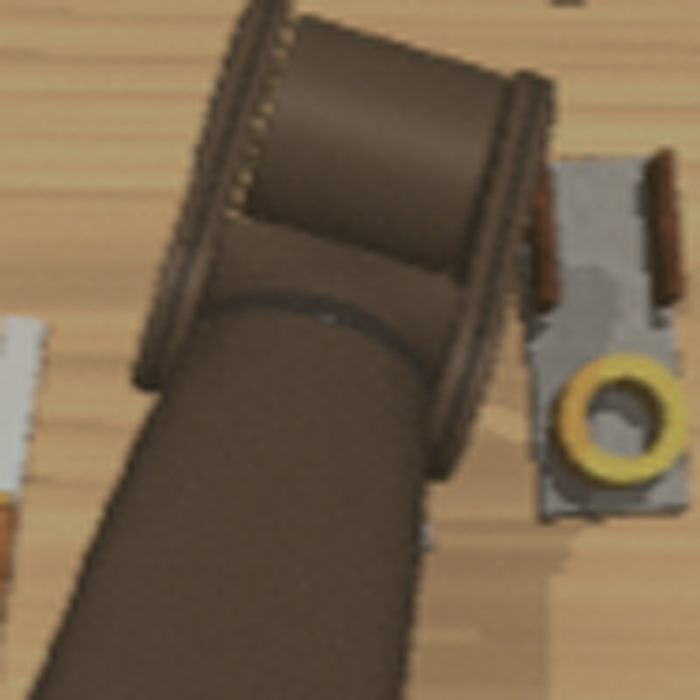

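>>> {"op": "arm_command", "data": {"steps": [[[0,-0.005,0],[0,0.002,0.01],-1],[[0,-0.005,0],[0,0.002,0.02],-1],[[0,-0.005,0],[0,0.002,0.03],-1],[[0,-0.005,0],[0,0.002,0.036],-1],[[0,-0.005,0],[0,0.002,0.039],-1],[[0,-0.005,0],[0,0.002,0.041],-1],[[0,-0.005,0],[0,0.002,0.041],-1]]}}

```text
time: 30.52
eef_pos: [0.5842, -0.0662, 0.0674]
tcp_rot: [0.704, 0.711, -0.003, 0.001]
contact_force: [-0.7, 0.3, -2.3]
opening: 0.229
```

```bash
python3 - <<'E'
from m import *
st(); d=cam('scene'); crop(d,250,150,340,240,8,'j5')
E
```

```text
t 30.52 pos [ 0.5842 -0.0662  0.0674] y-axis [ 1.     0.01  -0.002] z [-0.002 -0.006 -1.   ] F [-0.69  0.29 -2.34] open 0.229 q [-0.283  0.286  1.903 -0.008  0.953 -0.288]
```

View pics/j5.png

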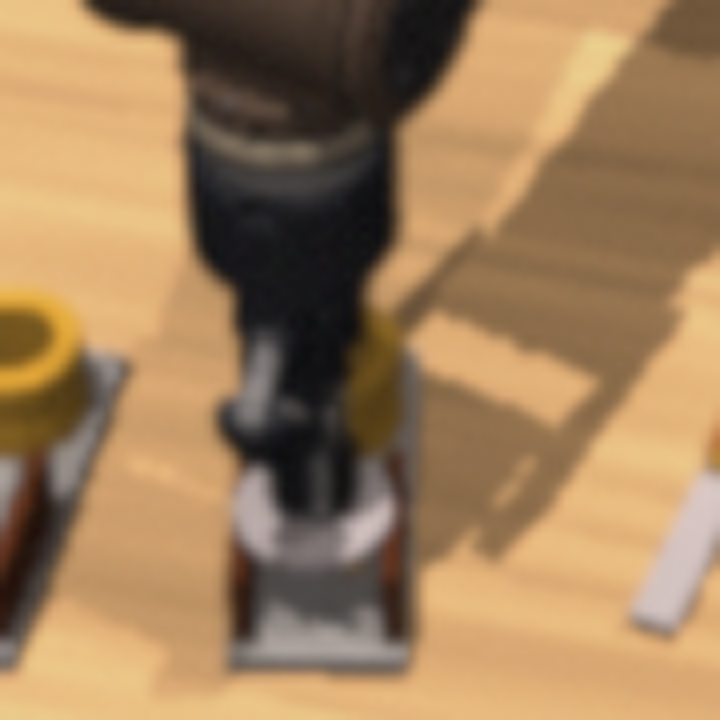

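>>> {"op": "arm_command", "data": {"steps": [[[0,0,0],[0,0,0.001],-1],[[0,0,0],[0,0,0.002],-1],[[0,0,0],[0,0,0.003],-1],[[0,0,0],[0,0,0.003],-1]]}}

```text
time: 31.08
eef_pos: [0.5846, -0.0663, 0.0656]
tcp_rot: [0.703, 0.711, -0.003, 0.002]
contact_force: [-1.5, -0.3, 4.1]
opening: 0.226
```

```bash
python3 - <<'E'
from m import *
st()
E
```

```text
t 31.07 pos [ 0.5846 -0.0663  0.0656] y-axis [ 1.     0.01  -0.002] z [-0.002 -0.006 -1.   ] F [-1.47 -0.33  4.1 ] open 0.226 q [-0.283  0.289  1.903 -0.008  0.95  -0.288]
```

>>> {"op": "arm_command", "data": {"steps": [[[0,0,0],[0,0,0],0.4],[[0,0,0],[0,0,0],0.4],[[0,0,0],[0,0,0],0.4],[[0,0,0],[0,0,0],0.4],[[0,0,0],[0,0,-0.04],0.4],[[0,0,0],[0,0,-0.09],0.4],[[0,0,0],[0,0,-0.13],0.6],[[0,0,0],[0,0,-0.13],0.6]]}}

```text
time: 32.08
eef_pos: [0.5874, -0.0662, 0.2006]
tcp_rot: [0.703, 0.711, -0.001, 0.006]
contact_force: [-1.1, -0.4, -0.2]
opening: 0.797
```

```bash
python3 - <<'E'
from m import *
st(); d=cam('scene'); crop(d,250,150,340,240,8,'j6'); c=cam('top'); crop(c,180,130,460,250,2.8,'j7')
for o in collars(c,(325,150,460,240)): print('top',np.round(o[:2],1),np.round(onplane(c,o[0],o[1],0.052),4))
E
```

```text
t 32.08 pos [ 0.5874 -0.0662  0.2006] y-axis [1.    0.01  0.007] z [ 0.007 -0.009 -1.   ] F [-1.11 -0.43 -0.19] open 0.797 q [-0.281  0.126  1.822 -0.007  1.184 -0.289]
top [392.  199.9] [ 0.5224 -0.224   0.052 ]
top [430.  177.7] [ 0.5967 -0.3485  0.052 ]
```

View pics/j6.png

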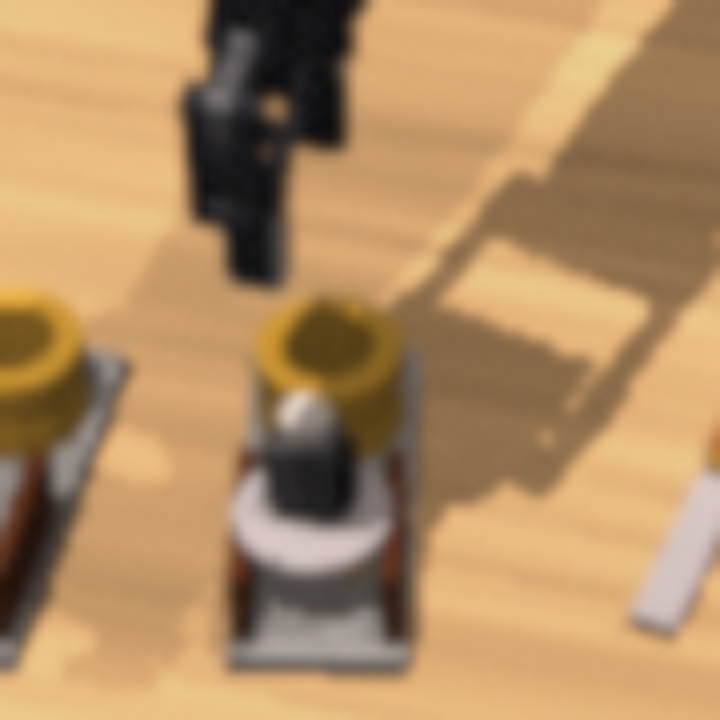

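View pics/j7.png

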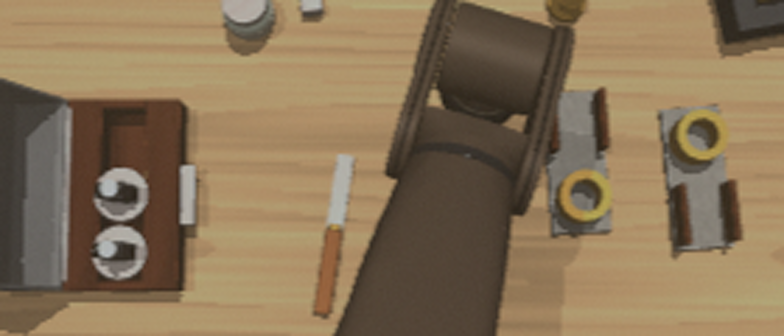

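```bash
python3 - <<'E'
from m import *
mv((0.517,0.320,0.16),-1.56)
c=cam('top'); crop(c,200,150,260,250,8,'k1')
E
```

```text
opt yaw -1.56 turn [0.004 0.006 1.57 ]
opt yaw 1.582 turn [-0.006  0.004 -1.571]
shift [ 0.3864 -0.0636  0.0332] q6 -0.289 t 32.17
```

View pics/k1.png

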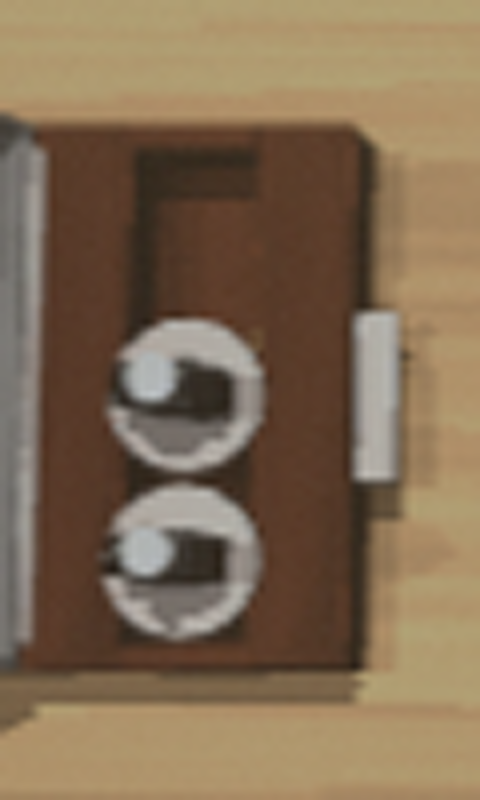

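>>> {"op": "arm_command", "data": {"steps": [[[0.004,0.006,0.175],[0.043,-0.007,0],0.6],[[0.004,0.006,0.35],[0.086,-0.014,0],0.6],[[0.004,0.006,0.525],[0.129,-0.021,0],0.6],[[0.004,0.006,0.7],[0.172,-0.028,0],0.6],[[0.004,0.006,0.875],[0.215,-0.035,0],0.6],[[0.004,0.006,1.05],[0.258,-0.042,0],0.6],[[0.004,0.006,1.225],[0.301,-0.05,0],0.6],[[0.004,0.006,1.4],[0.344,-0.057,0],0.6],[[0.004,0.006,1.57],[0.3864,-0.0636,0.01],0.6],[[0.004,0.006,1.57],[0.3864,-0.0636,0.033],0.6],[[0.004,0.006,1.57],[0.3864,-0.0636,0.033],0.6],[[0.004,0.006,1.57],[0.3864,-0.0636,0.033],0.6]]}}

```text
time: 33.72
eef_pos: [0.5161, 0.3197, 0.1586]
tcp_rot: [1.0, 0.005, -0.002, -0.0]
contact_force: [0.3, -0.3, 0.3]
opening: 0.799
```

```bash
python3 - <<'E'
from m import *
st(); mv((0.517,0.320,0.060),-1.56); d=cam('scene'); crop(d,340,100,480,260,4,'k2')
E
```

```text
t 33.73 pos [0.5161 0.3197 0.1586] y-axis [ 0.011 -1.    -0.   ] z [-0.004  0.    -1.   ] F [ 0.3  -0.33  0.32] open 0.799 q [0.387 0.209 1.808 0.002 1.128 1.946]
opt yaw -1.56 turn [-0.     0.004 -0.   ]
opt yaw 1.582 turn [0.007 0.    3.141]
shift [ 0.0013 -0.0003  0.0986] q6 1.946 t 33.73
```

View pics/k2.png

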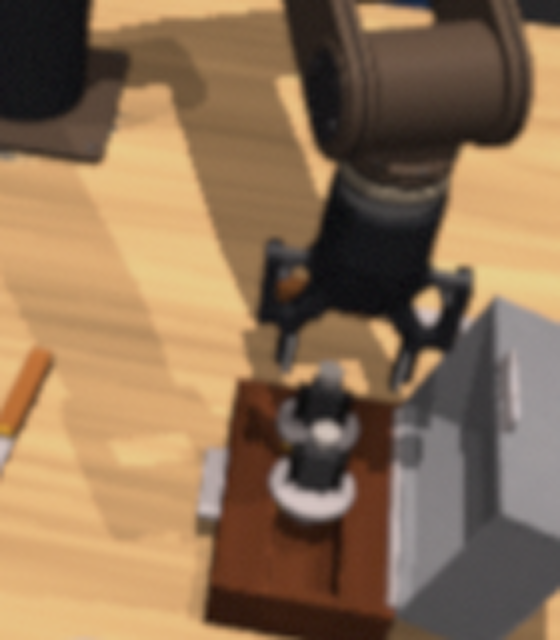

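>>> {"op": "arm_command", "data": {"steps": [[[0,0.004,0],[0.001,0,0.04],0.6],[[0,0.004,0],[0.001,0,0.08],0.4],[[0,0.004,0],[0.001,0,0.102],0.2],[[0,0.004,0],[0.001,0,0.102],0.1],[[0,0.004,0],[0.001,0,0.102],0.1],[[0,0.004,0],[0.001,0,0.101],-1],[[0,0.004,0],[0.001,0,0.1],-1],[[0,0.004,0],[0.001,0,0.099],-1],[[0,0.004,0],[0.001,0,0.098],-1],[[0,0.004,0],[0.001,0,0.098],-1],[[0,0.004,0],[0.001,0,0.098],-1]], "force": 120}}

```text
time: 35.15
eef_pos: [0.5168, 0.3198, 0.0611]
tcp_rot: [1.0, 0.005, -0.0, -0.0]
contact_force: [-1.1, -0.7, -0.6]
opening: 0.347
```

```bash
python3 - <<'E'
from m import *
st()
E
```

```text
t 35.15 pos [0.5168 0.3198 0.0611] y-axis [ 0.01  -1.    -0.001] z [-0.     0.001 -1.   ] F [-1.07 -0.67 -0.61] open 0.347 q [3.870e-01 3.330e-01 1.856e+00 1.000e-03 9.520e-01 1.947e+00]
```

>>> {"op": "arm_command", "data": {"steps": [[[0,0,0],[0,0,-0.02],-1],[[0,0,0],[0,0,-0.05],-1],[[0,0,0],[0,0,-0.09],-1],[[0,0,0],[0,0,-0.12],-1],[[0,0,0],[0,0,-0.125],-1]]}}

```text
time: 35.78
eef_pos: [0.5184, 0.3205, 0.1903]
tcp_rot: [1.0, 0.005, 0.003, -0.002]
contact_force: [0.1, -0.2, -3.0]
opening: 0.346
```

```bash
python3 - <<'E'
from m import *
st(); c=cam('top')
for o in collars(c,(325,150,460,240)): print('top',np.round(o[:2],1),np.round(onplane(c,o[0],o[1],0.052),4))
crop(c,280,150,460,250,4.4,'k3')
mv((.523,-.213,.14),-1.56)
E
```

```text
t 35.77 pos [0.5184 0.3205 0.1903] y-axis [ 0.01  -1.    -0.003] z [ 0.006  0.003 -1.   ] F [ 0.11 -0.25 -3.05] open 0.346 q [3.870e-01 1.760e-01 1.785e+00 1.000e-03 1.173e+00 1.947e+00]
top [349.4 207.6] [ 0.4959 -0.0868  0.052 ]
top [388.6 199.4] [ 0.5238 -0.2132  0.052 ]
top [430.2 177.6] [ 0.5969 -0.3492  0.052 ]
opt yaw -1.56 turn [-0.002 -0.004 -0.   ]
opt yaw 1.582 turn [-6.000e-03  3.000e-03  3.141e+00]
shift [-4.000e-04  5.333e-01  4.770e-02] q6 1.947 t 35.83
```

View pics/k3.png

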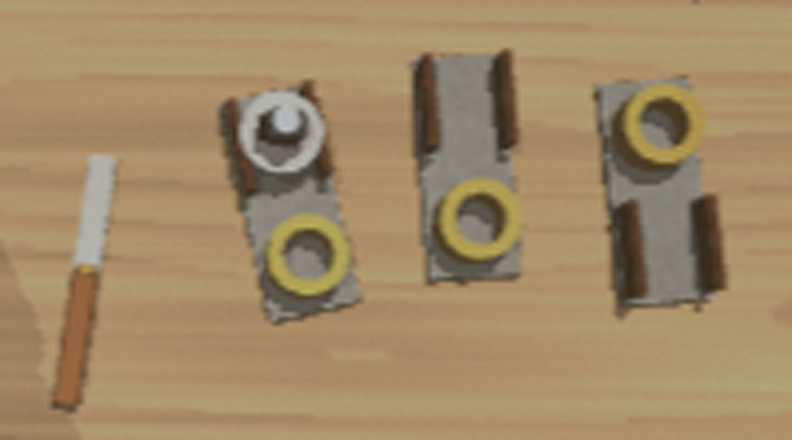

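>>> {"op": "arm_command", "data": {"steps": [[[0,0,0],[0,0.05,0],-1],[[0,0,0],[0,0.1,0],-1],[[0,0,0],[0,0.15,0],-1],[[0,0,0],[0,0.2,0],-1],[[0,0,0],[0,0.25,0],-1],[[0,0,0],[0,0.3,0],-1],[[0,0,0],[0,0.35,0],-1],[[0,0,0],[0,0.4,0],-1],[[0,0,0],[0,0.45,0],-1],[[0,0,0],[0,0.5,0],-1],[[0,0,0],[0,0.5333,0.0],-1],[[0,0,0],[0,0.5333,0],-1]]}}

```text
time: 37.33
eef_pos: [0.5221, -0.2149, 0.1857]
tcp_rot: [1.0, 0.003, 0.0, -0.002]
contact_force: [-0.5, 0.2, -2.6]
opening: 0.35
```

```bash
python3 - <<'E'
from m import *
st(); mv((.523,-.213,.13),-1.56)
E
```

```text
t 37.33 pos [ 0.5221 -0.2149  0.1857] y-axis [ 0.007 -1.    -0.004] z [ 0.001  0.004 -1.   ] F [-0.5   0.24 -2.6 ] open 0.35 q [-0.572  0.087  1.893  0.004  1.163  0.991]
opt yaw -1.56 turn [-0.004 -0.001 -0.004]
opt yaw 1.582 turn [-1.000e-03  6.000e-03  3.138e+00]
shift [ 0.0009 -0.0017  0.0557] q6 0.991 t 37.33
```

>>> {"op": "arm_command", "data": {"steps": [[[-0.004,-0.001,-0.004],[0.0005,-0.0017,0.02],-1],[[-0.004,-0.001,-0.004],[0.0005,-0.0017,0.04],-1],[[-0.004,-0.001,-0.004],[0.0005,-0.0017,0.055],-1],[[-0.004,-0.001,-0.004],[0.0005,-0.0017,0.055],-1],[[-0.004,-0.001,-0.004],[0.0005,-0.0017,0.055],-1]]}}

```text
time: 37.95
eef_pos: [0.5231, -0.213, 0.1312]
tcp_rot: [1.0, 0.006, 0.0, 0.0]
contact_force: [1.1, 0.6, -3.2]
opening: 0.349
```

```bash
python3 - <<'E'
from m import *
st(); d=cam('scene'); crop(d,205,130,295,220,8,'k4')
s=get_state(); x,y,z=s['eef_pos']; fl=z-.013; off=[205,130]
Z=lambda P: (proj(d,P)-off+.5)*8
for nm,h,r,cx,cy in [('fl',fl+.004,.031,x,y),('cap',fl+.062,.01,x,y),('col',.052,.03,.5238,-.2132)]:
    pts=np.array([Z((cx+r*np.cos(a),cy+r*np.sin(a),h)) for a in np.linspace(0,6.28,40)]); print(nm,pts.min(0).round(),pts.max(0).round())
E
```

```text
t 37.95 pos [ 0.5231 -0.213   0.1312] y-axis [ 0.011 -1.     0.001] z [ 0.001 -0.001 -1.   ] F [ 1.07  0.6  -3.19] open 0.349 q [-0.566  0.15   1.932 -0.     1.059  0.994]
fl [264. 318.] [424. 424.]
cap [300. 238.] [353. 272.]
col [288. 451.] [438. 554.]
```

View pics/k4.png

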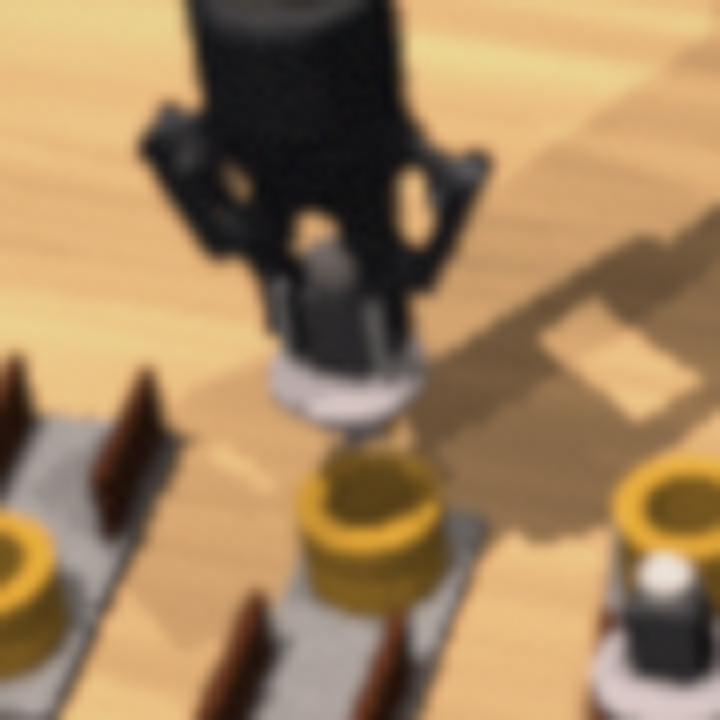

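>>> {"op": "arm_command", "data": {"steps": [[[0,0,0],[0,-0.001,0.012],-1],[[0,0,0],[0,-0.001,0.024],-1],[[0,0,0],[0,-0.001,0.036],-1],[[0,0,0],[0,-0.001,0.046],-1],[[0,0,0],[0,-0.001,0.054],-1],[[0,0,0],[0,-0.001,0.061],-1],[[0,0,0],[0,-0.001,0.064],-1],[[0,0,0],[0,-0.001,0.066],-1],[[0,0,0],[0,-0.001,0.0675],-1],[[0,0,0],[0,-0.001,0.0675],-1]]}}

```text
time: 39.25
eef_pos: [0.5236, -0.2126, 0.0651]
tcp_rot: [1.0, 0.006, 0.001, 0.001]
contact_force: [-2.4, 0.2, 1.6]
opening: 0.344
```

```bash
python3 - <<'E'
from m import *
st(); d=cam('scene'); crop(d,205,130,295,220,8,'k5')
E
```

```text
t 39.25 pos [ 0.5236 -0.2126  0.0651] y-axis [ 0.011 -1.     0.002] z [ 0.002 -0.002 -1.   ] F [-2.41  0.15  1.6 ] open 0.344 q [-5.650e-01  2.430e-01  1.962e+00 -1.000e-03  9.340e-01  9.950e-01]
```

View pics/k5.png

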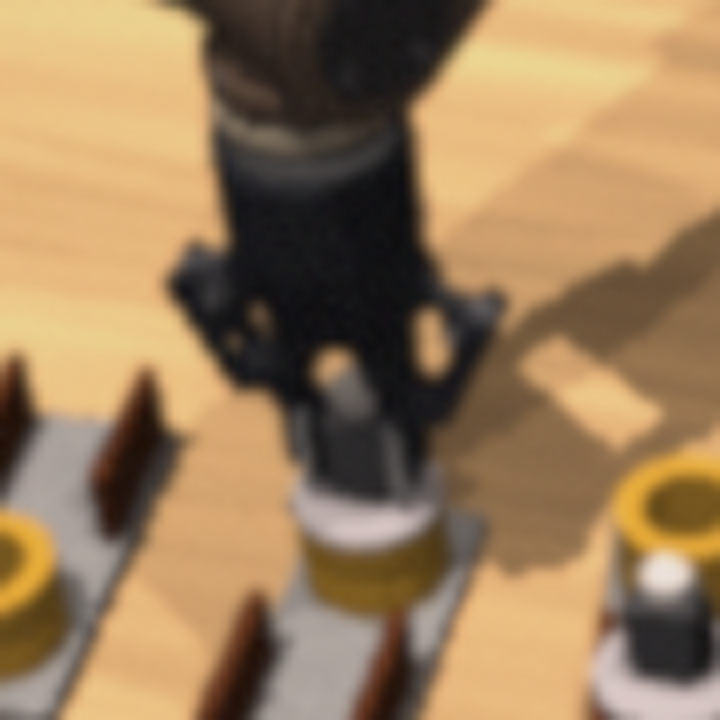

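>>> {"op": "arm_command", "data": {"steps": [[[0,0,0],[0,0,0],0.6],[[0,0,0],[0,0,0],0.6],[[0,0,0],[0,0,0],0.6],[[0,0,0],[0,0,0],0.6],[[0,0,0],[0,0,-0.03],0.6],[[0,0,0],[0,0,-0.07],0.6],[[0,0,-0.18],[0,0,-0.09],0.6],[[0,0,-0.36],[0,0,-0.09],-1],[[0,0,-0.54],[0,0,-0.09],-1],[[0,0,-0.72],[0,0,-0.09],-1],[[0,0,-0.9],[0,0,-0.09],-1],[[0,0,-1.08],[0,0,-0.09],-1]]}}

```text
time: 40.8
eef_pos: [0.5234, -0.2124, 0.1549]
tcp_rot: [0.853, 0.522, 0.0, 0.001]
contact_force: [0.7, 0.4, -0.8]
opening: 0.001
```

```bash
python3 - <<'E'
from m import *
st(); d=cam('scene'); crop(d,205,130,295,220,8,'k6'); mv((.5236,-.2126,.1155),0.011)
E
```

```text
t 40.8 pos [ 0.5234 -0.2124  0.1549] y-axis [ 0.89  -0.456  0.003] z [ 0.002 -0.002 -1.   ] F [ 0.7   0.44 -0.75] open 0.001 q [-5.650e-01  1.200e-01  1.917e+00 -1.000e-03  1.102e+00 -9.100e-02]
opt yaw 0.011 turn [ 0.002  0.002 -0.481]
opt yaw 3.153 turn [ 2.000e-03 -3.000e-03  2.661e+00]
shift [-0.0001  0.0002  0.0395] q6 -0.095 t 40.85
```

View pics/k6.png

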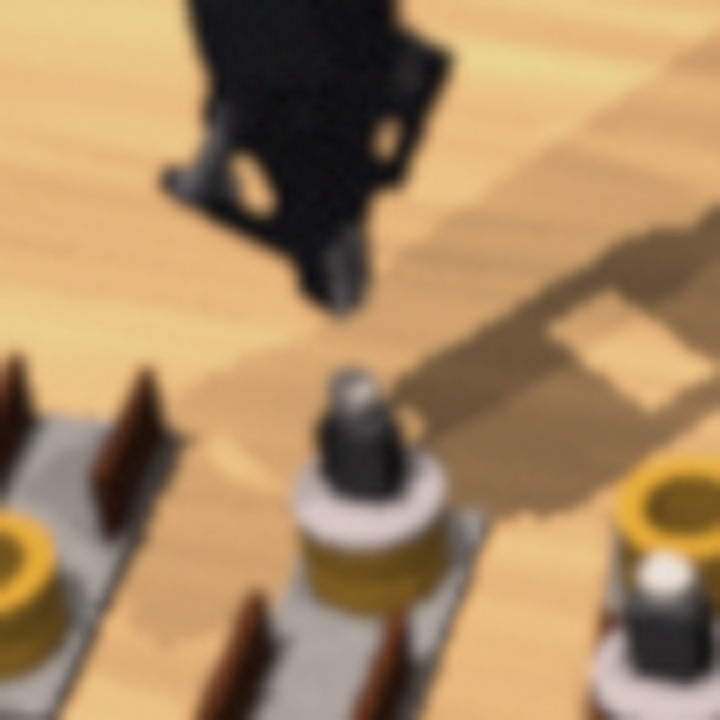

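>>> {"op": "arm_command", "data": {"steps": [[[0,0,-0.18],[0,0,0.01],-1],[[0,0,-0.36],[0,0,0.02],-1],[[0.002,0.002,-0.481],[0,0,0.03],-1],[[0.002,0.002,-0.481],[0,0,0.038],-1],[[0.002,0.002,-0.481],[0,0,0.041],-1],[[0.002,0.002,-0.481],[0,0,0.043],-1],[[0.002,0.002,-0.481],[0,0,0.045],-1],[[0.002,0.002,-0.481],[0,0,0.047],-1],[[0.002,0.002,-0.481],[0,0,0.049],-1],[[0.002,0.002,-0.481],[0,0,0.05],-1],[[0.002,0.002,-0.481],[0,0,0.05],-1]]}}

```text
time: 42.22
eef_pos: [0.5239, -0.2127, 0.1084]
tcp_rot: [0.703, 0.711, 0.0, -0.0]
contact_force: [-7.2, 4.4, 16.7]
opening: -0.003
```

```bash
python3 - <<'E'
from m import *
st()
E
```

```text
t 42.23 pos [ 0.5239 -0.2127  0.1084] y-axis [1.    0.011 0.   ] z [ 0.  0. -1.] F [-7.25  4.41 16.66] open -0.003 q [-0.565  0.182  1.942  0.     1.018 -0.577]
```

Cap down to 0.1084, firm. Re-open and grip the plain sides.

>>> {"op": "arm_command", "data": {"steps": [[[0,0,0],[0,0,-0.02],-1],[[0,0,0],[0,0,-0.035],0.4],[[0,0,0],[0,0,-0.035],0.4],[[0,0,0],[0,0,-0.035],0.4],[[0,0,0],[0,0,-0.035],0.4],[[0,0,0],[0,0,0.0],0.4],[[0,0,0],[0,0,0.03],0.4],[[0,0,0],[0,0,0.042],0.4],[[0,0,0],[0,0,0.042],0.4]], "force": 50}}

```text
time: 43.35
eef_pos: [0.5233, -0.2124, 0.0653]
tcp_rot: [0.703, 0.711, -0.0, -0.001]
contact_force: [0.2, 0.0, -0.2]
opening: 0.697
```

>>> {"op": "arm_command", "data": {"steps": [[[0,0,0],[0,0,0],-1],[[0,0,0],[0,0,0],-1],[[0,0,0],[0,0,0],-1],[[0,0,0],[0,0,0],-1],[[0,0,0],[0,0,0],-1]], "force": 50}}

```text
time: 43.98
eef_pos: [0.5238, -0.2129, 0.0667]
tcp_rot: [0.703, 0.711, -0.0, -0.0]
contact_force: [-3.1, -0.8, 5.5]
opening: 0.224
```

```bash
python3 - <<'E'
from m import *
st()
c=cam('top')
Q=lambda u,v,z: onplane(c,280+u/4.4-.4,150+v/4.4-.4,z)
def ang(a,b): v=(a-b)[:2]; return np.arctan2(v[1],v[0])
# board b from k3
r1=(Q(507,50,.05),Q(514,147,.05)); r2=(Q(428,55,.05),Q(433,152,.05)); col=Q(480,219,.052)
m=(r1[0]+r1[1]+r2[0]+r2[1])/4; print('rails',ang(*r1),ang(*r2),'mid',m,'col',col,np.linalg.norm((m-col)[:2]),ang(m,col))
e2=Q(521,278,.012)-Q(428,283,.012); print('bottom edge',np.arctan2(e2[1],e2[0])+np.pi/2); print('left edge',ang(Q(413,62,.012),Q(428,283,.012)))
# board c: collar at far end
r1=(Q(707,196,.05),Q(719,290,.05)); r2=(Q(630,201,.05),Q(642,297,.05)); col=Q(663,124,.052)
m=(r1[0]+r1[1]+r2[0]+r2[1])/4; print('C rails',ang(*r1),ang(*r2),'mid',m,'col',col,np.linalg.norm((m-col)[:2]),ang(col,m))
print('left edge',ang(Q(598,88,.012),Q(620,315,.012)))
E
```

```text
t 43.98 pos [ 0.5238 -0.2129  0.0667] y-axis [ 1.     0.011 -0.001] z [-0.001  0.    -1.   ] F [-3.06 -0.78  5.53] open 0.224 q [-0.565  0.243  1.959 -0.     0.941 -0.577]
rails 0.0603748342011861 0.04541025954952613 mid [ 0.61201695 -0.2074621   0.05      ] col [ 0.5239619 -0.2133367  0.052    ] 0.08825079817993395 0.06661642875679598
bottom edge 0.06620079788936795
left edge 0.06250056763655037
C rails 0.10276715058457796 0.10527836630754818 mid [ 0.50626528 -0.35655289  0.05      ] col [ 0.59633581 -0.34941223  0.052     ] 0.09035314114730744 0.07911312626704381
left edge 0.07886434282645632
```

>>> {"op": "arm_command", "data": {"steps": [[[0,0,0],[0,0,-0.006],-1],[[0,0,0],[0,0,-0.012],-1],[[0,0,0],[0,0,-0.02],-1],[[0,0,0],[0,0,-0.03],-1],[[0,0,0],[0,0,-0.045],-1],[[0,0,0],[0,0,-0.06],-1],[[0,0,0],[0,0,-0.06],-1],[[0,0,0],[0.002,0.03,-0.06],-1],[[0,0,0],[0.003,0.06,-0.06],-1],[[0,0,0],[0.0049,0.089,-0.06],-1],[[0,0,0],[0.0049,0.089,-0.05],-1],[[0,0,0],[0.0049,0.089,-0.04],-1]]}}

```text
time: 45.52
eef_pos: [0.6117, -0.2066, 0.105]
tcp_rot: [0.703, 0.711, -0.001, -0.002]
contact_force: [0.2, -0.3, -2.3]
opening: 0.229
```

```bash
python3 - <<'E'
from m import *
st(); mv((0.613,-0.207,0.07),0.011);d=cam('scene'); crop(d,205,140,295,230,8,'l1')
s=get_state(); x,y,z=s['eef_pos']; fl=z-.0147; off=[205,140]
Z=lambda P: (proj(d,P)-off+.5)*8
for nm,P in [('fl',(x,y,fl+.004)),('rest',(.613,-.207,.05)),('col',(.5236,-.2127,.052))]: print(nm,Z(P).round())
E
```

```text
t 45.52 pos [ 0.6117 -0.2066  0.105 ] y-axis [ 1.     0.012 -0.003] z [-0.003  0.001 -1.   ] F [ 0.19 -0.26 -2.29] open 0.229 q [-0.482  0.35   1.74  -0.     1.055 -0.494]
opt yaw 0.011 turn [-0.003 -0.001  0.001]
opt yaw 3.153 turn [ 2.000e-03 -5.000e-03 -3.141e+00]
shift [-0.0005  0.0014  0.035 ] q6 -0.494 t 45.52
fl [288. 503.]
rest [297. 584.]
col [365. 422.]
```

View pics/l1.png

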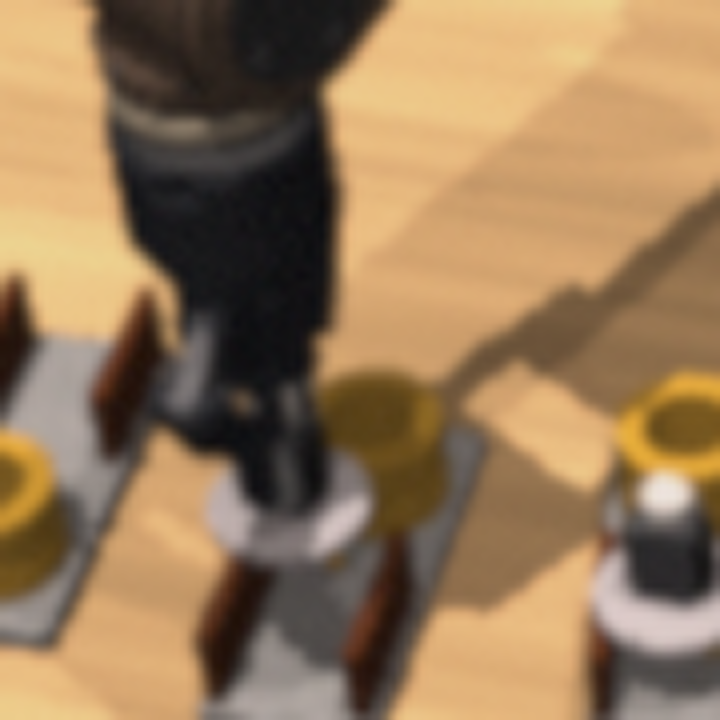

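>>> {"op": "arm_command", "data": {"steps": [[[0,0,0],[0,0.0014,0.01],-1],[[0,0,0],[0,0.0014,0.02],-1],[[0,0,0],[0,0.0014,0.03],-1],[[0,0,0],[0,0.0014,0.036],-1],[[0,0,0],[0,0.0014,0.039],-1],[[0,0,0],[0,0.0014,0.041],-1],[[0,0,0],[0,0.0014,0.0425],-1],[[0,0,0],[0,0.0014,0.0425],-1]]}}

```text
time: 46.58
eef_pos: [0.6113, -0.2059, 0.0647]
tcp_rot: [0.703, 0.711, -0.002, -0.004]
contact_force: [-9.4, 4.6, 13.5]
opening: 0.224
```

```bash
python3 - <<'E'
from m import *
st(); d=cam('scene'); crop(d,205,140,295,230,8,'l2')
E
```

```text
t 46.58 pos [ 0.6113 -0.2059  0.0647] y-axis [ 1.     0.012 -0.009] z [-0.009  0.003 -1.   ] F [-9.41  4.63 13.51] open 0.224 q [-4.810e-01  4.030e-01  1.753e+00 -1.000e-03  9.940e-01 -4.930e-01]
```

View pics/l2.png

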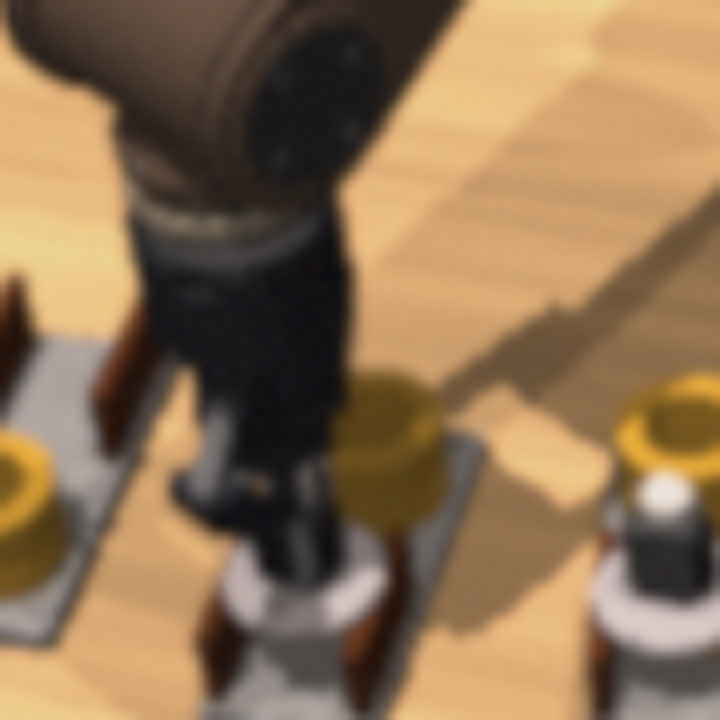

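>>> {"op": "arm_command", "data": {"steps": [[[0,0,0],[0,0,0],-1],[[0,0,0],[0,0,0],0.4],[[0,0,0],[0,0,0],0.4],[[0,0,0],[0,0,0],0.4],[[0,0,0],[0,0,0],0.4],[[0,0,0],[0,0,-0.04],0.4],[[0,0,0],[0,0,-0.09],0.4],[[0,0,0],[0,0,-0.13],0.6],[[0,0,0],[0,0,-0.13],0.6]]}}

```text
time: 47.75
eef_pos: [0.6149, -0.2075, 0.2]
tcp_rot: [0.703, 0.711, -0.0, 0.0]
contact_force: [-0.2, -0.2, -0.1]
opening: 0.797
```

```bash
python3 - <<'E'
from m import *
st(); d=cam('scene'); crop(d,205,140,295,230,8,'l3'); c=cam('top'); crop(c,190,150,260,250,7,'l4')
mv((0.4505,0.3195,0.16),-1.56)
E
```

```text
t 47.75 pos [ 0.6149 -0.2075  0.2   ] y-axis [ 1.     0.012 -0.   ] z [-0.    -0.001 -1.   ] F [-0.19 -0.2  -0.09] open 0.797 q [-4.810e-01  2.560e-01  1.673e+00 -1.000e-03  1.213e+00 -4.930e-01]
opt yaw -1.56 turn [-0.01   0.004  1.572]
opt yaw 1.582 turn [-0.004 -0.01  -1.57 ]
shift [ 0.5275 -0.1553  0.0376] q6 -0.493 t 47.85
```

View pics/l3.png

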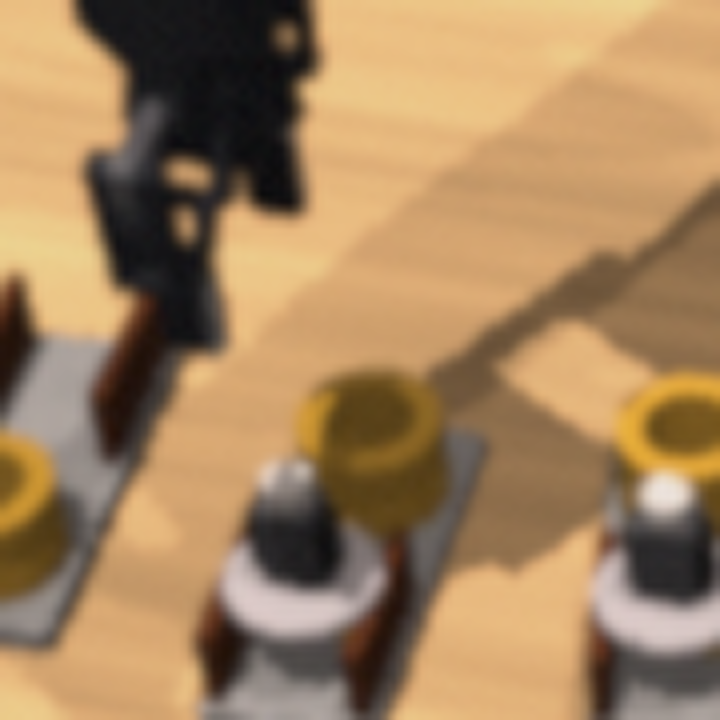

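View pics/l4.png

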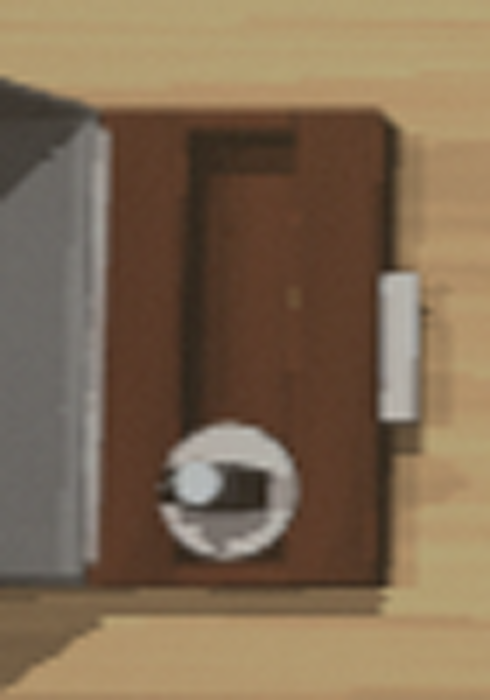

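>>> {"op": "arm_command", "data": {"steps": [[[-0.001,0.001,0.16],[0.05,-0.015,0],0.6],[[-0.002,0.001,0.32],[0.1,-0.03,0],0.6],[[-0.003,0.001,0.48],[0.15,-0.045,0],0.6],[[-0.004,0.002,0.64],[0.2,-0.06,0],0.6],[[-0.005,0.002,0.8],[0.25,-0.075,0],0.6],[[-0.006,0.003,0.96],[0.3,-0.09,0],0.6],[[-0.007,0.003,1.12],[0.35,-0.105,0],0.6],[[-0.008,0.004,1.28],[0.4,-0.12,0],0.6],[[-0.009,0.004,1.44],[0.45,-0.135,0],0.6],[[-0.01,0.004,1.572],[0.5,-0.147,0],0.6],[[-0.01,0.004,1.572],[0.5275,-0.1553,0.01],0.6],[[-0.01,0.004,1.572],[0.5275,-0.1553,0.03],0.6]]}}

```text
time: 49.35
eef_pos: [0.4489, 0.3211, 0.1656]
tcp_rot: [1.0, 0.007, -0.001, 0.0]
contact_force: [-0.9, 0.1, -0.6]
opening: 0.801
```

```bash
python3 - <<'E'
from m import *
st(); mv((0.4505,0.3195,0.060),-1.56); d=cam('scene'); crop(d,340,100,480,260,4,'l5')
E
```

```text
t 49.35 pos [0.4489 0.3211 0.1656] y-axis [ 0.014 -1.     0.001] z [-0.002 -0.001 -1.   ] F [-0.89  0.13 -0.64] open 0.801 q [ 0.437  0.082  1.937 -0.     1.124  1.994]
opt yaw -1.56 turn [0.001 0.002 0.003]
opt yaw 1.582 turn [-3.000e-03  1.000e-03 -3.138e+00]
shift [0.0018 0.0016 0.1056] q6 1.994 t 49.35
```

View pics/l5.png

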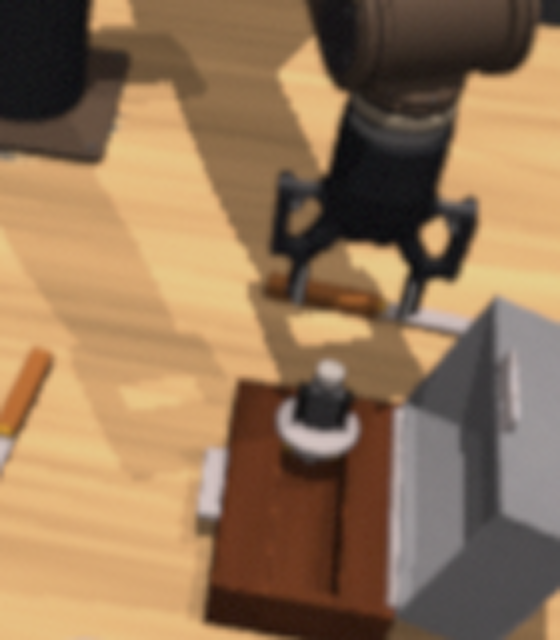

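>>> {"op": "arm_command", "data": {"steps": [[[0,0.002,0.003],[0.0018,0.0016,0.04],0.6],[[0,0.002,0.003],[0.0018,0.0016,0.08],0.4],[[0,0.002,0.003],[0.0018,0.0016,0.109],0.2],[[0,0.002,0.003],[0.0018,0.0016,0.109],0.1],[[0,0.002,0.003],[0.0018,0.0016,0.109],0.1],[[0,0.002,0.003],[0.0018,0.0016,0.108],-1],[[0,0.002,0.003],[0.0018,0.0016,0.107],-1],[[0,0.002,0.003],[0.0018,0.0016,0.106],-1],[[0,0.002,0.003],[0.0018,0.0016,0.105],-1],[[0,0.002,0.003],[0.0018,0.0016,0.105],-1],[[0,0.002,0.003],[0.0018,0.0016,0.105],-1]], "force": 120}}

```text
time: 50.78
eef_pos: [0.4481, 0.3173, 0.0566]
tcp_rot: [1.0, 0.005, -0.003, 0.002]
contact_force: [-0.5, -0.6, -2.4]
opening: 0.35
```

```bash
python3 - <<'E'
from m import *
st()
E
```

```text
t 50.77 pos [0.4481 0.3173 0.0566] y-axis [ 0.01  -1.     0.004] z [-0.006 -0.004 -1.   ] F [-0.48 -0.6  -2.37] open 0.35 q [ 4.320e-01  2.290e-01  1.998e+00 -1.000e-03  9.210e-01  1.994e+00]
```

>>> {"op": "arm_command", "data": {"steps": [[[0,0,0],[0,0,-0.02],-1],[[0,0,0],[0,0,-0.05],-1],[[0,0,0],[0,0,-0.09],-1],[[0,0,0],[0,0,-0.12],-1],[[0,0,0],[0,0,-0.135],-1],[[0,0,0],[0,0,-0.135],-1]]}}

```text
time: 51.52
eef_pos: [0.4493, 0.318, 0.1923]
tcp_rot: [1.0, 0.005, -0.002, 0.002]
contact_force: [-0.1, 0.0, -3.5]
opening: 0.351
```

```bash
python3 - <<'E'
from m import *
st(); c=cam('top'); d=cam('scene')
for o in collars(c,(325,150,460,240)): print('top',np.round(o[:2],1),np.round(onplane(c,o[0],o[1],0.052),4))
crop(c,280,150,460,250,4.4,'m1'); crop(d,380,110,460,210,7,'m2')
mv((.5969,-.349,.14),-1.56)
E
```

```text
t 51.52 pos [0.4493 0.318  0.1923] y-axis [ 0.01  -1.     0.003] z [-0.004 -0.003 -1.   ] F [-0.1   0.05 -3.49] open 0.351 q [ 4.320e-01  5.200e-02  1.917e+00 -1.000e-03  1.178e+00  1.993e+00]
top [349.5 207.5] [ 0.4961 -0.0869  0.052 ]
top [388.6 199.4] [ 0.5238 -0.2131  0.052 ]
top [430.2 177.6] [ 0.5969 -0.3492  0.052 ]
opt yaw -1.56 turn [ 0.005  0.009 -0.001]
opt yaw 1.582 turn [ 0.014 -0.008  3.141]
shift [0.1426 0.6676 0.0522] q6 1.993 t 51.62
```

View pics/m1.png

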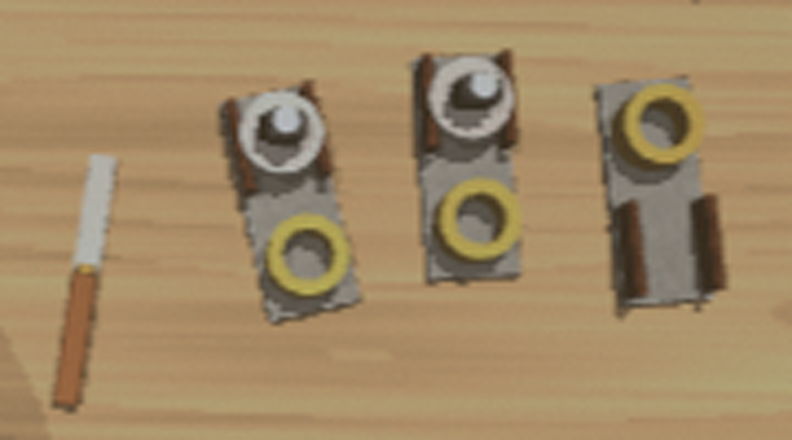

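View pics/m2.png

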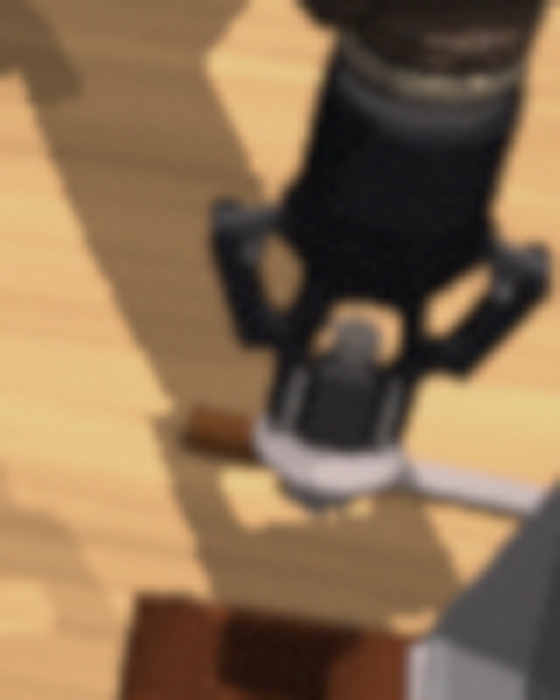

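>>> {"op": "arm_command", "data": {"steps": [[[0,0,0],[0.011,0.05,0],-1],[[0,0,0],[0.021,0.1,0],-1],[[0,0,0],[0.032,0.15,0],-1],[[0,0,0],[0.043,0.2,0],-1],[[0,0,0],[0.053,0.25,0],-1],[[0,0,0],[0.064,0.3,0],-1],[[0,0,0],[0.075,0.35,0],-1],[[0,0,0],[0.085,0.4,0],-1],[[0,0,0],[0.096,0.45,0],-1],[[0,0,0],[0.107,0.5,0],-1],[[0,0,0],[0.118,0.55,0],-1],[[0,0,0],[0.128,0.6,0],-1]]}}

```text
time: 53.12
eef_pos: [0.5813, -0.2824, 0.1892]
tcp_rot: [1.0, 0.005, -0.006, 0.001]
contact_force: [0.8, -0.3, -2.4]
opening: 0.351
```

```bash
python3 - <<'E'
from m import *
st(); mv((.5955,-.3485,.135),-1.56)
E
```

```text
t 53.12 pos [ 0.5813 -0.2824  0.1892] y-axis [ 0.01  -1.     0.003] z [-0.012 -0.003 -1.   ] F [ 0.8  -0.26 -2.37] open 0.351 q [-0.605  0.265  1.682 -0.01   1.203  0.959]
opt yaw -1.56 turn [ 0.003  0.012 -0.001]
opt yaw 1.582 turn [ 0.019 -0.004  3.14 ]
shift [0.0142 0.0661 0.0542] q6 0.959 t 53.12
```

>>> {"op": "arm_command", "data": {"steps": [[[0.003,0.012,0],[0.007,0.033,0],-1],[[0.003,0.012,0],[0.0142,0.066,0],-1],[[0.003,0.012,0],[0.0142,0.066,0.02],-1],[[0.003,0.012,0],[0.0142,0.066,0.042],-1],[[0.003,0.012,0],[0.0142,0.066,0.052],-1],[[0.003,0.012,0],[0.0142,0.066,0.052],-1],[[0.003,0.012,0],[0.0142,0.066,0.052],-1]]}}

```text
time: 54.0
eef_pos: [0.5961, -0.3482, 0.1381]
tcp_rot: [1.0, 0.005, 0.001, 0.0]
contact_force: [-0.2, 0.7, -2.3]
opening: 0.353
```

```bash
python3 - <<'E'
from m import *
st(); d=cam('scene'); crop(d,155,135,245,225,8,'m3')
s=get_state(); x,y,z=s['eef_pos']; fl=z-.0086; off=[155,135]
Z=lambda P: (proj(d,P)-off+.5)*8
for nm,h,r,cx,cy in [('fl',fl+.004,.031,x,y),('fl2',fl,.031,x,y),('cap',fl+.062,.01,x,y),('col',.052,.03,.5969,-.3492)]:
    pts=np.array([Z((cx+r*np.cos(a),cy+r*np.sin(a),h)) for a in np.linspace(0,6.28,40)]); print(nm,pts.min(0).round(),pts.max(0).round())
E
```

```text
t 54.0 pos [ 0.5961 -0.3482  0.1381] y-axis [ 0.01  -1.     0.001] z [ 0.001 -0.001 -1.   ] F [-0.17  0.71 -2.34] open 0.353 q [-0.675  0.4    1.608  0.     1.133  0.885]
fl [250. 319.] [418. 429.]
fl2 [252. 326.] [420. 437.]
cap [274. 238.] [330. 274.]
col [296. 474.] [450. 582.]
```

View pics/m3.png

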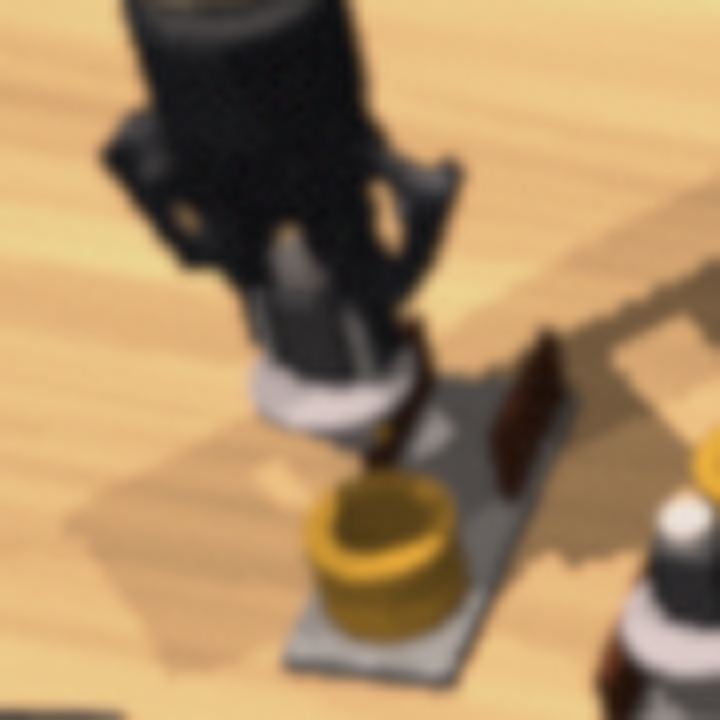

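>>> {"op": "arm_command", "data": {"steps": [[[0,0,0],[0,-0.002,0.012],-1],[[0,0,0],[0,-0.002,0.024],-1],[[0,0,0],[0,-0.002,0.03],-1],[[0,0,0],[0,-0.002,0.036],-1],[[0,0,0],[0,-0.002,0.036],-1]]}}

```text
time: 54.68
eef_pos: [0.5959, -0.3463, 0.1017]
tcp_rot: [1.0, 0.005, 0.0, 0.0]
contact_force: [0.0, -0.3, -2.4]
opening: 0.354
```

```bash
python3 - <<'E'
from m import *
st(); d=cam('scene'); crop(d,155,135,245,225,8,'m4')
E
```

```text
t 54.67 pos [ 0.5959 -0.3463  0.1017] y-axis [ 0.01 -1.    0.  ] z [ 0.001 -0.    -1.   ] F [ 0.03 -0.35 -2.39] open 0.354 q [-0.673  0.438  1.629  0.     1.074  0.887]
```

View pics/m4.png

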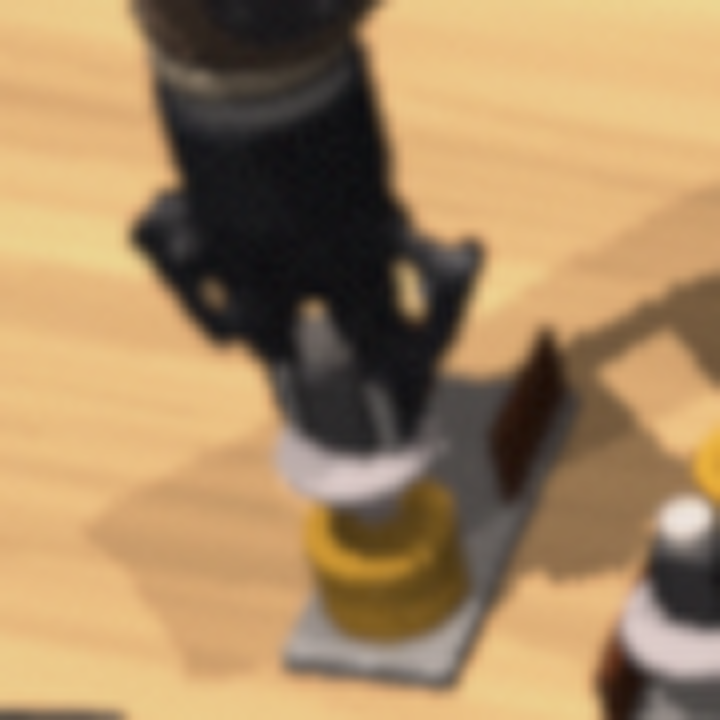

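>>> {"op": "arm_command", "data": {"steps": [[[0,0,0],[0,0,0.006],-1],[[0,0,0],[0,0,0.012],-1],[[0,0,0],[0,0,0.018],-1],[[0,0,0],[0,0,0.024],-1],[[0,0,0],[0,0,0.024],-1]]}}

```text
time: 55.35
eef_pos: [0.596, -0.3473, 0.0775]
tcp_rot: [1.0, 0.005, 0.001, 0.001]
contact_force: [0.9, -3.2, -5.3]
opening: 0.352
```

```bash
python3 - <<'E'
from m import *
st(); d=cam('scene'); crop(d,155,135,245,225,8,'m5')
E
```

```text
t 55.35 pos [ 0.596  -0.3473  0.0775] y-axis [ 0.01  -1.     0.002] z [ 0.001 -0.002 -1.   ] F [ 0.87 -3.18 -5.33] open 0.352 q [-6.740e-01  4.670e-01  1.638e+00 -1.000e-03  1.034e+00  8.870e-01]
```

View pics/m5.png

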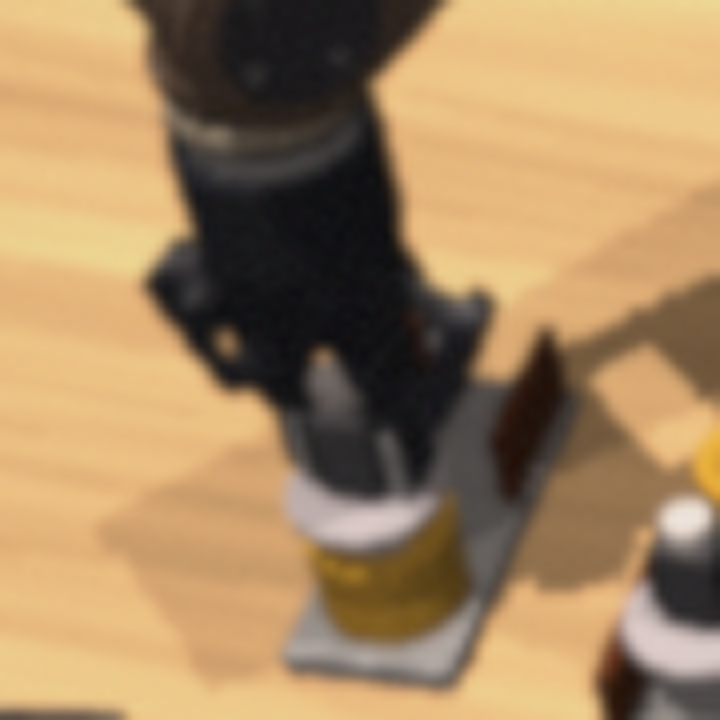

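>>> {"op": "arm_command", "data": {"steps": [[[0,0,0],[0,0.001,0],-1],[[0,0,0],[0,0.001,0.004],-1],[[0,0,0],[0,0.001,0.008],-1],[[0,0,0],[0,0.001,0.012],-1],[[0,0,0],[0,0.001,0.012],-1]]}}

```text
time: 56.02
eef_pos: [0.5956, -0.3475, 0.0646]
tcp_rot: [1.0, 0.005, -0.0, 0.0]
contact_force: [0.2, -0.0, -2.9]
opening: 0.353
```

```bash
python3 - <<'E'
from m import *
st(); d=cam('scene'); crop(d,155,135,245,225,8,'m6')
E
```

```text
t 56.02 pos [ 0.5956 -0.3475  0.0646] y-axis [ 0.01 -1.    0.  ] z [-0. -0. -1.] F [ 0.19 -0.01 -2.86] open 0.353 q [-0.675  0.484  1.641 -0.     1.017  0.886]
```

View pics/m6.png

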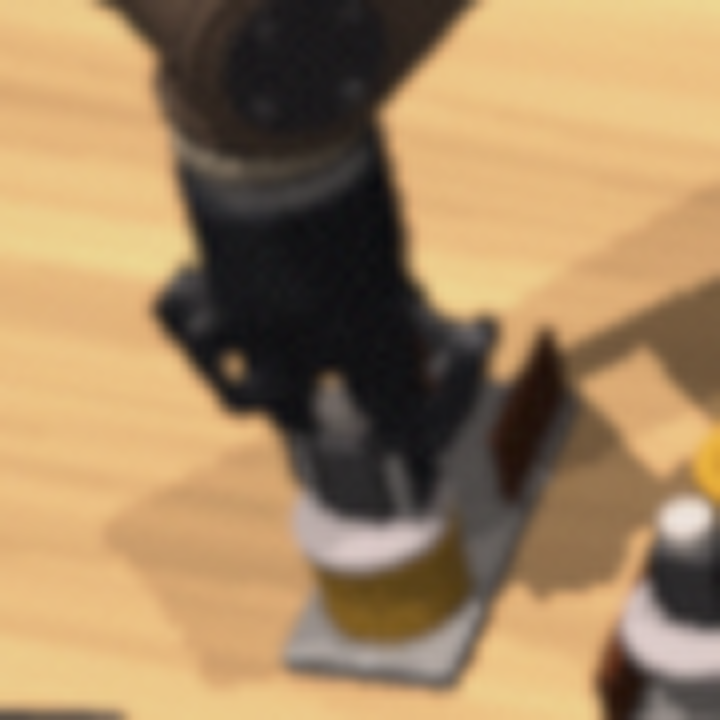

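>>> {"op": "arm_command", "data": {"steps": [[[0,0,0],[0,0,0.002],-1],[[0,0,0],[0,0,0.004],-1],[[0,0,0],[0,0,0.005],-1],[[0,0,0],[0,0,0.006],-1],[[0,0,0],[0,0,0.006],-1]]}}

```text
time: 56.7
eef_pos: [0.5957, -0.3476, 0.0589]
tcp_rot: [1.0, 0.005, 0.0, 0.0]
contact_force: [0.8, 1.0, -3.6]
opening: 0.35
```

```bash
python3 - <<'E'
from m import *
st(); d=cam('scene'); crop(d,175,155,230,220,11,'m7')
E
```

```text
t 56.7 pos [ 0.5957 -0.3476  0.0589] y-axis [ 0.01  -1.     0.001] z [ 0.    -0.001 -1.   ] F [ 0.77  0.99 -3.63] open 0.35 q [-0.675  0.491  1.642 -0.     1.007  0.886]
```

View pics/m7.png

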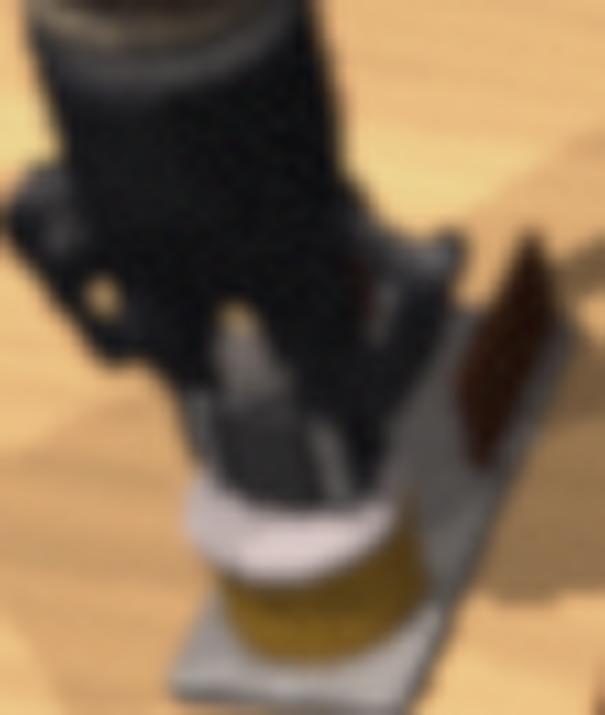

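>>> {"op": "arm_command", "data": {"steps": [[[0,0,0],[0,-0.001,0.002],-1],[[0,0,0],[0,-0.001,0.003],-1],[[0,0,0],[0,-0.001,0.004],-1],[[0,0,0],[0,-0.001,0.004],-1]]}}

```text
time: 57.25
eef_pos: [0.5962, -0.3476, 0.057]
tcp_rot: [1.0, 0.005, 0.001, 0.001]
contact_force: [-3.4, 0.3, 5.0]
opening: 0.353
```

```bash
python3 - <<'E'
from m import *
st(); d=cam('scene'); crop(d,175,155,230,220,11,'m8')
E
```

```text
t 57.25 pos [ 0.5962 -0.3476  0.057 ] y-axis [ 0.01  -1.     0.002] z [ 0.001 -0.002 -1.   ] F [-3.44  0.28  5.03] open 0.353 q [-6.740e-01  4.930e-01  1.643e+00 -1.000e-03  1.003e+00  8.870e-01]
```

View pics/m8.png

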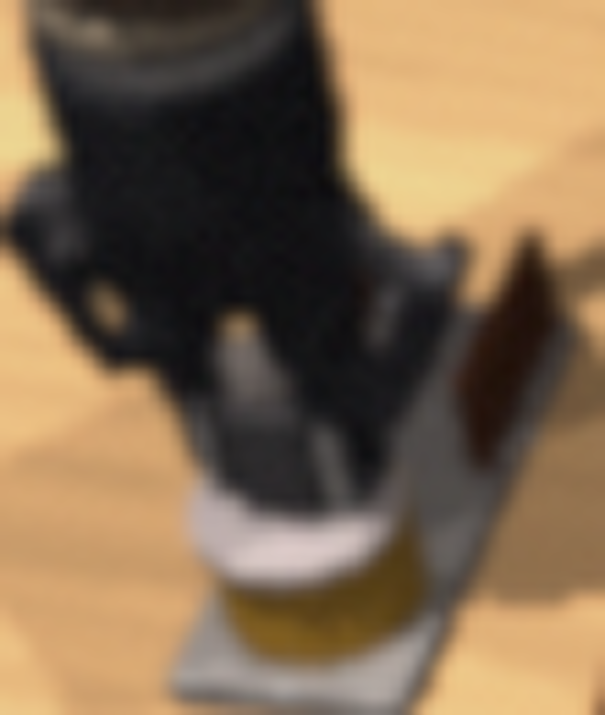

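>>> {"op": "arm_command", "data": {"steps": [[[0,0,0],[0,0,0],0.6],[[0,0,0],[0,0,0],0.6],[[0,0,0],[0,0,0],0.6],[[0,0,0],[0,0,0],0.6],[[0,0,0],[0,0,-0.03],0.6],[[0,0,0],[0,0,-0.07],0.6],[[0,0,-0.18],[0,0,-0.1],0.6],[[0,0,-0.36],[0,0,-0.1],0.4],[[0,0,-0.54],[0,0,-0.1],0.4],[[0,0,-0.72],[0,0,-0.1],0.4],[[0,0,-0.9],[0,0,-0.1],0.4],[[0,0,-1.08],[0,0,-0.1],0.4]]}}

```text
time: 58.8
eef_pos: [0.596, -0.3472, 0.1568]
tcp_rot: [0.853, 0.521, -0.0, 0.001]
contact_force: [0.2, 0.5, 0.7]
opening: 0.702
```

```bash
python3 - <<'E'
from m import *
st(); d=cam('scene'); crop(d,165,150,235,220,10,'m9'); mv((.596,-.3475,.1155),0.011)
off=[165,150]
Z=lambda P: (proj(d,P)-off+.5)*10
for nm,h,r,cx,cy in [('fl',.056,.031,.596,-.3475),('flbot',.052,.031,.596,-.3475),('cap',.114,.01,.596,-.3475),('col',.052,.03,.5969,-.3492)]:
    pts=np.array([Z((cx+r*np.cos(a),cy+r*np.sin(a),h)) for a in np.linspace(0,6.28,40)]); print(nm,pts.min(0).round(),pts.max(0).round())
E
```

```text
t 58.8 pos [ 0.596  -0.3472  0.1568] y-axis [ 0.89  -0.457  0.002] z [ 0.001 -0.002 -1.   ] F [0.19 0.52 0.7 ] open 0.702 q [-6.740e-01  3.800e-01  1.598e+00 -1.000e-03  1.161e+00 -1.990e-01]
opt yaw 0.011 turn [ 0.002  0.002 -0.482]
opt yaw 3.153 turn [ 3.00e-03 -2.00e-03  2.66e+00]
shift [-0.0002  0.      0.0413] q6 -0.203 t 58.85
fl [270. 431.] [470. 569.]
flbot [273. 440.] [472. 578.]
cap [301. 342.] [367. 387.]
col [270. 443.] [463. 577.]
```

View pics/m9.png

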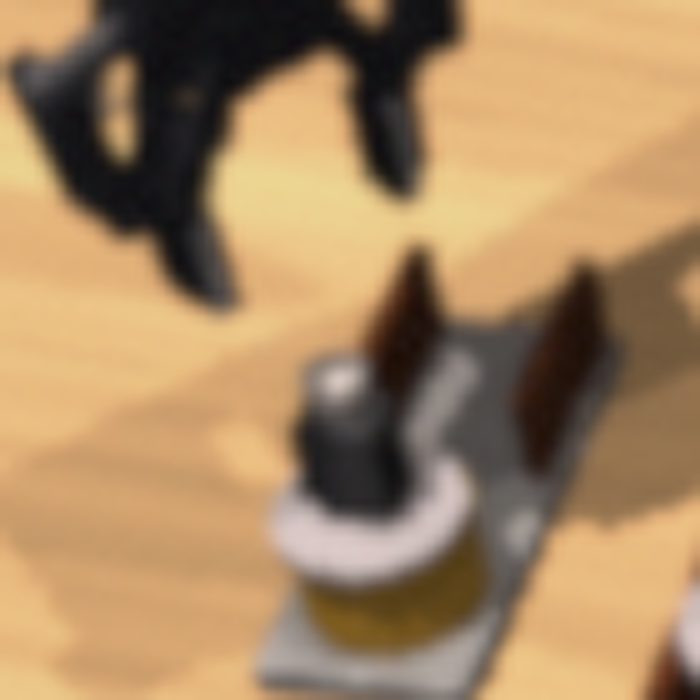

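>>> {"op": "arm_command", "data": {"steps": [[[0,0,-0.18],[0,0,0],-1],[[0,0,-0.36],[0,0,0],-1],[[0.002,0.002,-0.482],[0,0,0],-1],[[0.002,0.002,-0.482],[0,0,0.02],-1],[[0.002,0.002,-0.482],[0,0,0.036],-1],[[0.002,0.002,-0.482],[0,0,0.041],-1],[[0.002,0.002,-0.482],[0,0,0.044],-1],[[0.002,0.002,-0.482],[0,0,0.045],-1],[[0.002,0.002,-0.482],[0,0,0.045],-1]]}}

```text
time: 59.98
eef_pos: [0.5964, -0.3476, 0.1121]
tcp_rot: [0.703, 0.711, 0.0, 0.001]
contact_force: [0.7, 0.3, 0.7]
opening: 0.001
```

```bash
python3 - <<'E'
from m import *
st(); d=cam('scene'); crop(d,165,150,235,220,10,'n1')
E
```

```text
t 59.98 pos [ 0.5964 -0.3476  0.1121] y-axis [1.    0.011 0.001] z [ 0.001 -0.001 -1.   ] F [0.68 0.29 0.72] open 0.001 q [-0.674  0.428  1.621 -0.     1.091 -0.685]
```

View pics/n1.png

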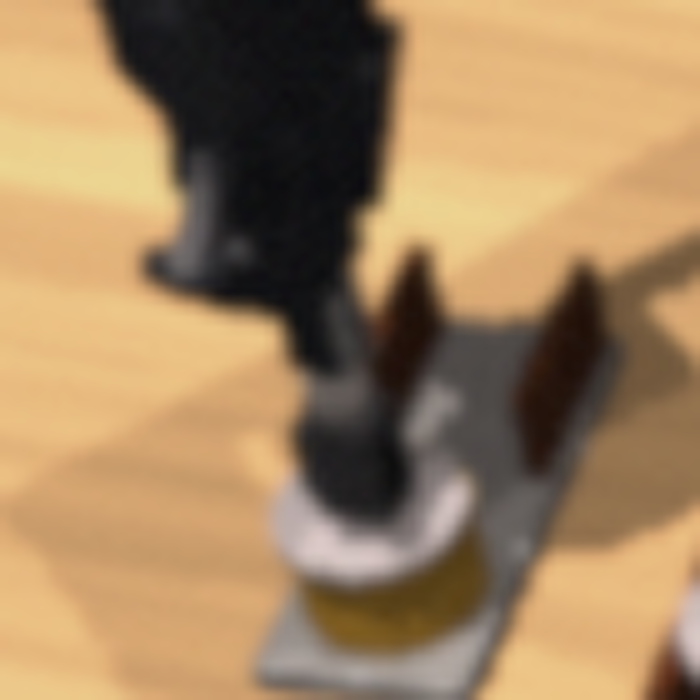

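>>> {"op": "arm_command", "data": {"steps": [[[0,0,0],[0,0,0.001],-1],[[0,0,0],[0,0,0.001],-1]]}}

```text
time: 60.28
eef_pos: [0.5965, -0.3476, 0.1119]
tcp_rot: [0.703, 0.711, 0.0, 0.001]
contact_force: [-1.6, 1.6, 2.7]
opening: 0.002
```

>>> {"op": "arm_command", "data": {"steps": [[[0,0,0],[0,0,0.001],-1],[[0,0,0],[0,0,0.001],-1]]}}

```text
time: 60.52
eef_pos: [0.5965, -0.3477, 0.1111]
tcp_rot: [0.703, 0.711, -0.0, 0.001]
contact_force: [-1.9, 0.6, 2.8]
opening: -0.003
```

>>> {"op": "arm_command", "data": {"steps": [[[0,0,0],[0,0,0.001],-1],[[0,0,0],[0,0,0.001],-1]]}}

```text
time: 60.78
eef_pos: [0.5965, -0.3477, 0.11]
tcp_rot: [0.703, 0.711, -0.0, 0.001]
contact_force: [-1.4, 1.3, 3.6]
opening: 0.003
```

>>> {"op": "arm_command", "data": {"steps": [[[0,0,0],[0,0,0.001],-1],[[0,0,0],[0,0,0.002],-1],[[0,0,0],[0,0,0.003],-1],[[0,0,0],[0,0,0.004],-1],[[0,0,0],[0,0,0.005],-1],[[0,0,0],[0,0,0.005],-1]]}}

```text
time: 61.52
eef_pos: [0.5969, -0.3479, 0.1085]
tcp_rot: [0.703, 0.711, -0.0, 0.001]
contact_force: [-6.0, 4.2, 14.1]
opening: -0.001
```

```bash
python3 - <<'E'
from m import *
st()
E
```

```text
t 61.52 pos [ 0.5969 -0.3479  0.1085] y-axis [1.    0.011 0.001] z [ 0.001 -0.002 -1.   ] F [-5.98  4.17 14.13] open -0.001 q [-6.740e-01  4.330e-01  1.622e+00 -1.000e-03  1.085e+00 -6.850e-01]
```

>>> {"op": "arm_command", "data": {"steps": [[[0,0,0],[0,0,-0.02],-1],[[0,0,0],[0,0,-0.035],0.4],[[0,0,0],[0,0,-0.035],0.4],[[0,0,0],[0,0,-0.035],0.4],[[0,0,0],[0,0,-0.035],0.4],[[0,0,0],[0,0,0.0],0.4],[[0,0,0],[0,0,0.03],0.4],[[0,0,0],[0,0,0.042],0.4],[[0,0,0],[0,0,0.042],0.4]], "force": 50}}

```text
time: 62.65
eef_pos: [0.5963, -0.3475, 0.0651]
tcp_rot: [0.703, 0.711, -0.0, -0.0]
contact_force: [0.1, 0.1, -0.8]
opening: 0.698
```

>>> {"op": "arm_command", "data": {"steps": [[[0,0,0],[0,0,0],-1],[[0,0,0],[0,0,0],-1],[[0,0,0],[0,0,0],-1],[[0,0,0],[0,0,0],-1],[[0,0,0],[0,0,0],-1]], "force": 50}}

```text
time: 63.28
eef_pos: [0.5977, -0.3482, 0.0671]
tcp_rot: [0.703, 0.711, 0.0, 0.002]
contact_force: [2.4, -0.0, 5.8]
opening: 0.223
```

```bash
python3 - <<'E'
from m import *
st(); mv((.5065,-.356,.127),.011)
E
```

```text
t 63.27 pos [ 0.5977 -0.3482  0.0671] y-axis [1.    0.011 0.002] z [ 0.002 -0.002 -1.   ] F [ 2.42 -0.03  5.77] open 0.223 q [-0.674  0.483  1.636 -0.     1.019 -0.685]
opt yaw 0.011 turn [0.002 0.002 0.   ]
opt yaw 3.153 turn [-3.000e-03  4.000e-03 -3.141e+00]
shift [-0.0068 -0.0911 -0.0601] q6 -0.685 t 63.27
```

>>> {"op": "arm_command", "data": {"steps": [[[0,0,0],[0,0,-0.006],-1],[[0,0,0],[0,0,-0.012],-1],[[0,0,0],[0,0,-0.02],-1],[[0,0,0],[0,0,-0.03],-1],[[0,0,0],[0,0,-0.045],-1],[[0,0,0],[0,0,-0.06],-1],[[0,0,0],[0,0,-0.06],-1],[[0,0,0],[-0.002,-0.03,-0.06],-1],[[0,0,0],[-0.004,-0.06,-0.06],-1],[[0,0,0],[-0.0068,-0.0905,-0.06],-1],[[0,0,0],[-0.0068,-0.0905,-0.05],-1],[[0,0,0],[-0.0068,-0.0905,-0.04],-1]]}}

```text
time: 64.78
eef_pos: [0.5074, -0.356, 0.1064]
tcp_rot: [0.703, 0.711, 0.0, 0.002]
contact_force: [-0.1, -0.9, -3.3]
opening: 0.227
```

```bash
python3 - <<'E'
from m import *
st(); mv((0.507,-0.356,0.0655),0.011);d=cam('scene'); crop(d,165,135,245,215,9,'n2')
s=get_state(); x,y,z=s['eef_pos']; fl=z-.0151; off=[165,135]
Z=lambda P: (proj(d,P)-off+.5)*9
for nm,P in [('fl',(x,y,fl+.004)),('rest',(.507,-.356,.05))]: print(nm,Z(P).round())
E
```

```text
t 64.78 pos [ 0.5074 -0.356   0.1064] y-axis [1.    0.011 0.003] z [ 0.003 -0.002 -1.   ] F [-0.05 -0.91 -3.27] open 0.227 q [-7.760e-01  2.930e-01  1.811e+00  1.000e-03  1.034e+00 -7.870e-01]
opt yaw 0.011 turn [0.003 0.002 0.   ]
opt yaw 3.153 turn [-3.000e-03  5.000e-03 -3.142e+00]
shift [ 0.0001 -0.0005  0.0409] q6 -0.787 t 64.78
fl [402. 338.]
rest [420. 426.]
```

View pics/n2.png

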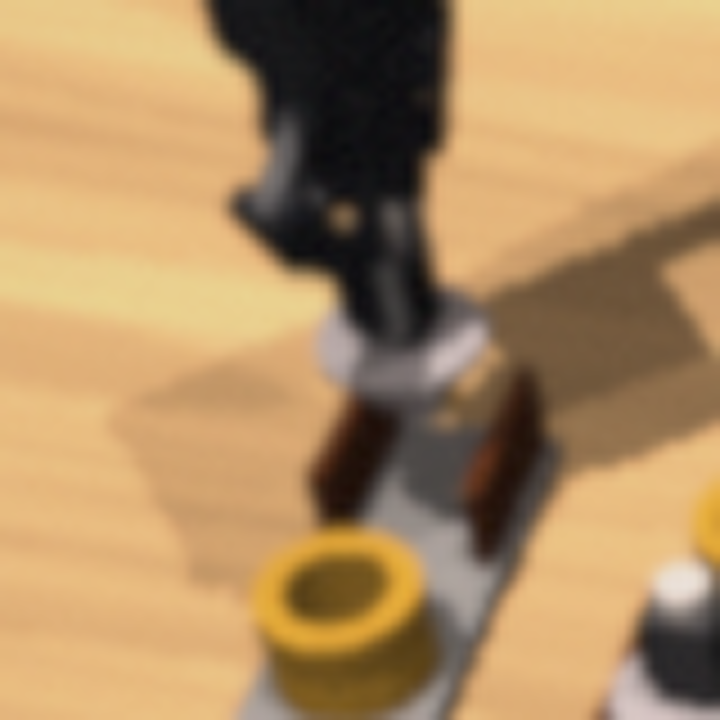

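>>> {"op": "arm_command", "data": {"steps": [[[0,0,0],[0,0,0.01],-1],[[0,0,0],[0,0,0.02],-1],[[0,0,0],[0,0,0.03],-1],[[0,0,0],[0,0,0.036],-1],[[0,0,0],[0,0,0.039],-1],[[0,0,0],[0,0,0.041],-1],[[0,0,0],[0,0,0.0425],-1],[[0,0,0],[0,0,0.0425],-1]]}}

```text
time: 65.82
eef_pos: [0.507, -0.3552, 0.065]
tcp_rot: [0.703, 0.711, 0.0, -0.0]
contact_force: [-6.1, 4.8, 10.4]
opening: 0.227
```

```bash
python3 - <<'E'
from m import *
st(); d=cam('scene'); crop(d,165,135,245,215,9,'n3')
E
```

```text
t 65.83 pos [ 0.507  -0.3552  0.065 ] y-axis [ 1.     0.012 -0.   ] z [-0.  0. -1.] F [-6.14  4.81 10.4 ] open 0.227 q [-0.775  0.349  1.826  0.     0.967 -0.787]
```

View pics/n3.png

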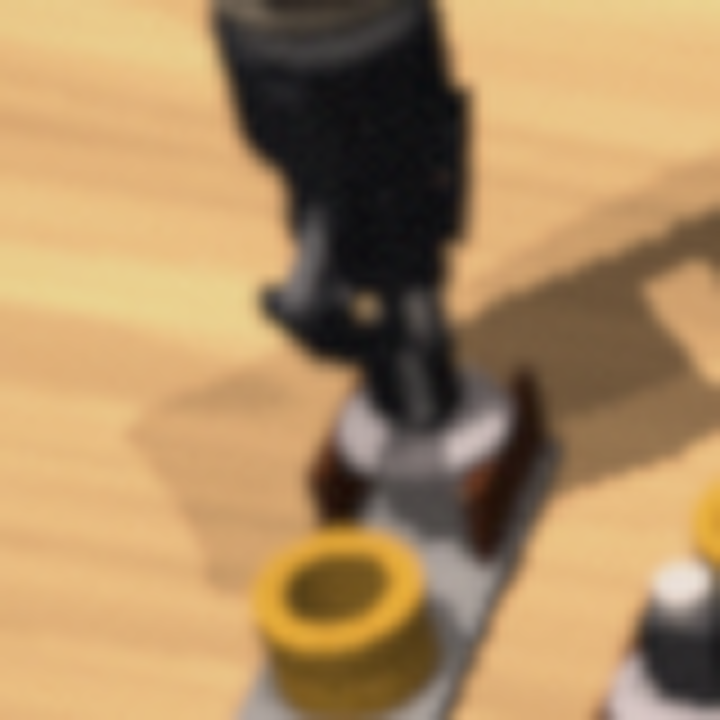

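>>> {"op": "arm_command", "data": {"steps": [[[0,0,0],[0,0,0],-1],[[0,0,0],[0,0,0],0.4],[[0,0,0],[0,0,0],0.4],[[0,0,0],[0,0,0],0.4],[[0,0,0],[0,0,0],0.4],[[0,0,0],[0,0,-0.04],0.4],[[0,0,0],[0,0,-0.09],0.4],[[0,0,0],[0,0,-0.13],0.4],[[0,0,0],[0,0,-0.17],0.4],[[0,0,0],[0.05,0,-0.17],0.4]]}}

```text
time: 67.12
eef_pos: [0.5082, -0.3086, 0.2403]
tcp_rot: [0.704, 0.71, 0.0, 0.005]
contact_force: [0.7, 0.5, -0.3]
opening: 0.7
```

>>> {"op": "arm_command", "data": {"steps": [[[0,0,0],[0.05,0,0],0.4],[[0,0,0],[0.1,0,0],0.4],[[0,0,0],[0.15,0,0],0.4],[[0,0,0],[0.2,0,0],0.4],[[0,0,0],[0.25,0,0],0.4],[[0,0,0],[0.3,0,0],0.4],[[0,0,0],[0.35,0,0],0.4],[[0,0,0],[0.4,0,0],0.4],[[0,0,0],[0.45,0,0],0.4],[[0,0,0],[0.5,0,0],0.4],[[0,0,0],[0.5,0,0],0.4]]}}

```text
time: 68.5
eef_pos: [0.5035, 0.1942, 0.2369]
tcp_rot: [0.702, 0.712, 0.0, 0.005]
contact_force: [-0.4, -0.9, -0.6]
opening: 0.698
```

```bash
python3 - <<'E'
from m import *
st(); d=cam('scene'); crop(d,180,145,310,245,6,'n4'); c=cam('top'); crop(c,320,150,460,240,5.5,'n5'); cv2.imwrite('pics/n6.png',c['frame'][:,:,::-1]); cv2.imwrite('pics/n7.png',d['frame'][:,:,::-1])
E
```

```text
t 68.5 pos [0.5035 0.1942 0.2369] y-axis [1.    0.013 0.007] z [ 0.007 -0.006 -1.   ] F [-0.44 -0.87 -0.61] open 0.698 q [ 0.183 -0.02   1.906 -0.008  1.25   0.173]
```

View pics/n4.png

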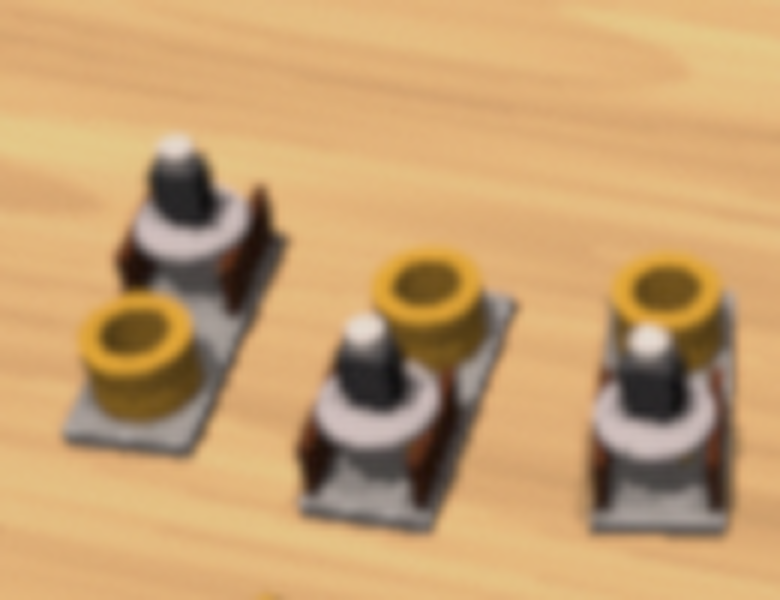

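View pics/n5.png

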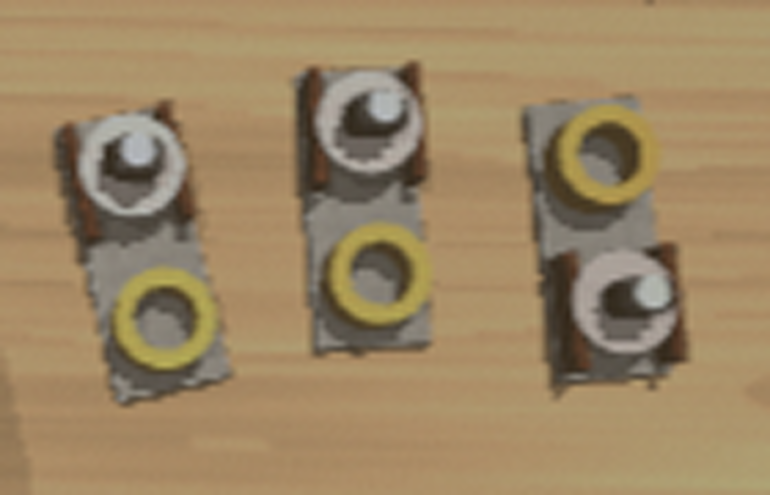

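View pics/n6.png

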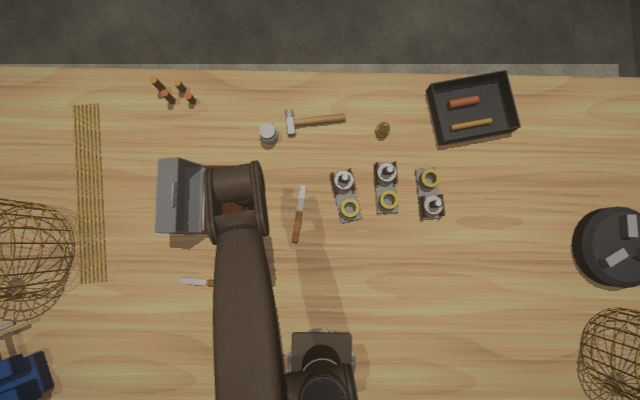

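View pics/n7.png

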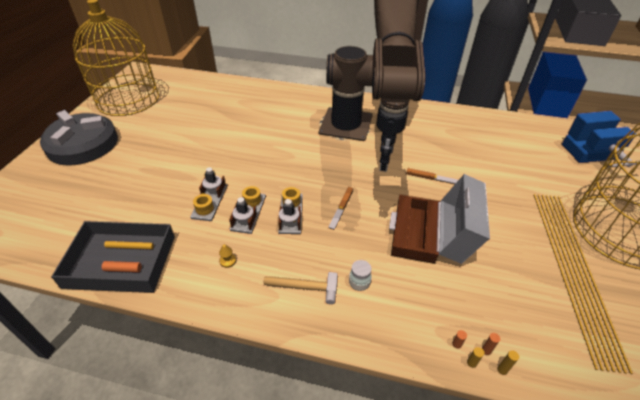

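```bash
python3 - <<'E'
from m import *
c=cam('top'); d=cam('scene')
# cap top centres, flange centres (zoomed crops n5: 320,150 x5.5 ; n4: 180,145 x6)
T=lambda u,v:(320+u/5.5-.4,150+v/5.5-.4); S=lambda u,v:(180+u/6-.4,145+v/6-.4)
for n,ct,cs,ft in [('a',(138,149),(649,342),(131,165)),('b',(386,106),(366,331),(369,121)),('c',(653,292),(175,151),(627,300))]:
    P,e=tri(c,T(*ct),d,S(*cs)); print(n,'cap',P.round(4),'err',round(e,4),'flange',onplane(c,*T(*ft),.054).round(4))
E
```

```text
a cap [ 0.586  -0.0657  0.1068] err 0.0027 flange [ 0.5861 -0.067   0.054 ]
b cap [ 0.6125 -0.2054  0.106 ] err 0.0042 flange [ 0.6143 -0.2073  0.054 ]
c cap [ 0.5088 -0.3551  0.1051] err 0.0036 flange [ 0.5102 -0.3577  0.054 ]
```

```bash
python3 - <<'E'
from m import *
print(sign_off()); st()
E
```

```text
the job is handed in; nothing more can be done
None
the job is handed in; nothing more can be done
```

I opened the case with the right-hand blade, laid the blade back flat where it had been, gauged all three boards, and handed the job in at about 69 s. `sign_off` gave no verdict.

- **Gauging:** each gauge went in until its flange sat on the collar. Its cap then went down about 5.5 mm and stopped firmly. I drew each one out by the plain sides and hung it on the rails of its own board. There was no spare gauge, as all three boards were present.
- **Last checks:**
  - Pictures show the cover open, the blade flat, the boards flat and each flange centred over both rails.
  - Cap tops triangulate to 105–107 mm, against 106.5 mm expected for a locked gauge. They stand within 3 mm of the flange centres, so the gauges are upright.
  - The jar, finial and hammer look unmoved.

**Not confirmed or slightly off:**
- **Locked width:** I could not see the tips, so the 36.8–39.7 mm is inferred from the springs being free in the bore and the caps clamping firmly.
- **Squeeze:** the gripper read about 29 mm across the pads at 120 N, not the 24 mm of fully home. All three gauges still went in. The third touched the bore side with about 3 N, so I moved it 1 mm.
- **Cameras:** the two views disagreed by about 3–4 mm.
- **Knocked board:** the board nearest the blade shifted about 3 cm during the run. I measured its collar again before using it.

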